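# Unstack the desk gadgets onto their docks

## Task

Someone has piled four gadgets into a stack on the desk mat: take the stack apart and put each one, upright, in the middle of the place made for its shape and size - the ridged dial in the small round dish, the pocket drive in the short cradle between its end lips, the round tin in the wide round dish, the big drive in the long cradle between its end lips, each drive lying lengthwise along its cradle. Set things down rather than dropping them, and leave the little potted plant and the rabbit figurine standing where they are.

Things in the scene. Friction and masses are not known exactly. Their poses are not given: they have to be found in the camera images.
- dial: A 3 mm thick grey desk mat covers the working area (x 0.36 to 0.80, |y| < 0.52): its top is at z = 0.003 and every listed thing's support is at or above it. Ridged grey desk dial, an upright cylinder 32 mm in diameter over its ridges (solid diameter 30 mm), 32 mm high, 70 g. At the start the top of the stack, standing on the pocket drive. Origin: centre of its underside; z up along its axis.
- pocket_drive: White pocket drive, a flat block 60 mm (its x) by 34 mm (its y) by 18 mm high with a thin grey band round it near the +x end, 60 g; either way round is fine. At the start second from the top, lying on the tin and turned any way. Origin: centre of its underside.
- tin: Plain closed steel tin, an upright cylinder 58 mm in diameter, 32 mm high, 90 g. At the start third from the top, standing on the big drive. Origin: centre of its underside; z up along its axis.
- big_drive: Aluminium drive, a flat block 108 mm (its x) by 62 mm (its y) by 22 mm high with a black band near the +x end, 200 g; either way round is fine. At the start the bottom of the stack, lying on the desk mat. Origin: centre of its underside.
- small_dish: Small round light-wood dish with a cork floor, fixed: outer diameter 60 mm, inner diameter 50 mm, floor 4 mm above its underside, rim 9 mm above its underside. The place of the dial. Origin: centre of its underside, on the mat.
- short_cradle: Short white plastic cradle with two dark rubber pads, fixed: a strip 88 mm long (its x), 26 mm wide (its y, narrower than the pocket drive), top 6 mm above its underside, with a lip 6 mm thick across each end rising to 13 mm above its underside; 76 mm clear between the lips, long sides open. The place of the pocket drive, lengthwise. Origin: centre of its underside, on the mat.
- wide_dish: Wide round light-wood dish with a cork floor, fixed: outer diameter 88 mm, inner diameter 78 mm, floor 4 mm above its underside, rim 9 mm above its underside. The place of the tin. Origin: centre of its underside, on the mat.
- long_cradle: Long white plastic cradle with two dark rubber pads, fixed: a strip 136 mm long (its x), 50 mm wide (its y, narrower than the big drive), top 6 mm above its underside, with a lip 6 mm thick across each end rising to 14 mm above its underside; 124 mm clear between the lips, long sides open. The place of the big drive, lengthwise. Origin: centre of its underside, on the mat.
- plant: Bystander: small succulent in a tapered concrete pot 58 mm across the top and about 75 mm high with its leaves, loose, 140 g. Not to be moved. Origin: centre of its underside.
- rabbit: Bystander: white rabbit figurine 48 mm across and 80 mm high to its ear tips, loose, 130 g. Not to be moved. (A loose pink computer mouse, 90 x 56 x 32 mm, also lies in the working area.) Origin: centre of its underside.
Things that resemble listed ones, but are neither listed nor needed, are in the scene too. What is shaped like the small_dish but black or pink is not meant.

How it is judged:
By the outcome, as a careful person would: the job done as asked, in the order asked, and still so for the second after the job is handed in, with the robot touching nothing.
It also fails if it takes over 118 s, if anything falls off the work surface, if the arm or the gripper's body presses on something with over 40 N, if the wrist force passes 120 N, or if a joint passes its speed limit or range.

## Robot

A 6-joint arm with a two-finger parallel gripper is mounted at the origin on the work surface. World frame = base frame: x ahead of the robot, y to its left, z up, the work surface at z = 0. Lengths are in m, angles in degrees, forces in N, time in s.
With the tool pointing down it reaches from about 0.4 to 0.825 m from the base axis. Payload 7 kg.
Tool frame: the origin (TCP) lies midway between the tips of the shut fingers; the grasp point (between the pads) lies 19 mm behind it (r.hold_point_z is the distance from the TCP to the grasp point, in m); x points along the fingers, y is the direction in which the jaws open and shut, and the axes are right-handed (so a half turn about x gives the same grasp; the last joint's range is limited). The gripper opens to 88 mm and grips with 3 to 60 N. Pads are 19 mm wide; open, the fingers measure 130 mm over their backs; the gripper's body (78 mm by 193 mm) begins 47 mm behind the grasp point.
Start: joints at [-53.738, 20.546, 0.682, 0, -70.136, -16.507], TCP at [0.228, -0.635, 0.199] pointing down, gripper open.
Joint ranges: [-176.03, 176.03], [-82.01, 121.73], [-58.28, 71.71], [-173.87, 95.51], [-174.79, -0.11], [-173.66, 173.66]. Speed limits (degrees/s): [136.94, 136.94, 172.46, 180, 180, 180].

## Interface

Orientations are given as [roll, pitch, yaw] about the fixed x, y, z axes, in that order (R = Rz(yaw) Ry(pitch) Rx(roll)).
In Python, from plant import r, viewer, order gives the robot as it stands. The module is installed in compiled form; this text tells all that it offers.
- The arm moves only by the shell command python3 -m creep 'ROWS' [FORCE]. ROWS is JSON, a list of rows, each an object of numbers: "ax", "ay", "az": the turn, a rotation vector about the tool's x, y, z in degrees; "tx", "ty", "tz": the shift along the tool's x, y, z in m; "fingers": the finger opening in m, from 0 to 0.0876. A call has 1 to 5 rows; each row is the pose to reach, as a shift and turn from the pose commanded when the call began, along the tool's axes at that moment; what a row does not reach only later rows make up. A row lasts 1/10 s, in which the tool goes at most 50 mm and 8.59 degrees, less where a joint would pass 70% of its speed; a pose out of reach is approached as far as the arm can. A call with a gripper value outside its range is refused whole. The fingers move at their own pace and stop on an object; FORCE is the grip in N (left out, the last holds). Time passes only in rows, so rows that repeat a pose let the fingers close. It gives the time, the measured TCP pose, the force and the opening at its end, in the units of the state.
- r.get_state(): the state, without advancing time (a new reading comes with each control period).
- viewer.capture(name): name is "side" or "top" or "wrist"; returns a dict with "pixels" (400x640x3 uint8, blue, green, red), "depth" (400x640 float32, m along the optical axis (not along the pixel's ray), 0 where there is no reading), "fx", "fy", "cx", "cy" (pixels), "rvec" (rotation vector, rad) and "tvec" (3), from world to camera coordinates, as OpenCV has them; the wrist camera has in their place "T_tool_cam" (4x4, takes a point from camera to tool coordinates, whose origin is the TCP and whose axes are the tool frame's). Camera axes: x right, y down, z forward; pixel columns grow to the right and rows downward; lengths in m; the calibration is good to about 2 mm. The wrist camera is an equidistant fisheye: a pixel r from the principal point sees the ray r / f radians off the axis. A picture is of the moment at which its call begins: read the wrist's pose just before it.
- order.close_job(): hands the job in, once; it reports no verdict.
The state is a dict: "time_s": time; "joints": joint angles; "qd": joint speeds; "joint_torque": joint torques, N m; "tcp_pos": TCP position; "eef_rot": TCP orientation; "contact_force": force on the tool from outside, world axes, zero at the start; "moment": the same for the moment, N m; "gripper_width": finger opening in m.
Only numpy, scipy, OpenCV 4.12 (cv2) and the standard library are available. Lean on these libraries where they do the work, as an engineer would, in place of code of your own. Each camera call takes 0.05 s, during which the arm holds its last target.

## Working session

There is one attempt and no reset: what is moved stays moved. The work goes in short steps, Python scripts to look and compute and a shell command to move; the robot and the scene stay as the last step left them, time stands still between calls to the robot, and variables do not carry over. Pictures are saved under pics/ and viewed, and the job is handed in when it is done.

```bash
ls; mkdir -p pics
python3 - <<'E'
from plant import r, viewer, order
import cv2
print(r.get_state(), r.hold_point_z)
for n in("side","top","wrist"):
    c=viewer.capture(n); cv2.imwrite(f"pics/{n}0.png",c["pixels"])
    print(n,{k:v for k,v in c.items() if k not in("pixels","depth")})
E
```

```text
pics
{'time_s': 0.0, 'joints': array([-5.37379854e+01,  2.05914782e+01,  6.33600762e-01, -1.86435643e-02,
       -7.01366565e+01, -1.65073455e+01]), 'qd': array([ 0.07291312,  0.01202575,  0.02810014,  0.05764223, -0.07679438,
        0.09645971]), 'joint_torque': array([-5.69922977e-04, -5.82708621e+01,  2.93047339e+01,  6.99706480e+00,
        6.75002040e-03, -1.70778249e-04]), 'tcp_pos': array([ 0.22792854, -0.63478081,  0.19812558]), 'eef_rot': array([ 96.00563759,  89.90385468, 115.75395759]), 'contact_force': array([-0.20786612,  0.04847725, -0.49225472]), 'moment': array([ 0.0188409 , -0.02253989,  0.03203334]), 'gripper_width': 0.08740397999059828} 0.0188
side {'fx': 429.7487341194964, 'fy': 429.7487341194964, 'cx': 322.33318371585847, 'cy': 198.68716427763803, 'rvec': array([ 0.31313377, -2.59995893,  1.45892059]), 'tvec': array([0.530498  , 0.13393115, 1.08317433])}
top {'fx': 437.5180326940317, 'fy': 437.5180326940317, 'cx': 320.1370324256955, 'cy': 197.44246243925681, 'rvec': array([ 2.18253042, -2.1651516 ,  0.10381705]), 'tvec': array([0.00352334, 0.57717137, 1.07760723])}
wrist {'fx': 309.70691628693146, 'fy': 309.70691628693146, 'cx': 322.657454194163, 'cy': 195.25137580114568, 'T_tool_cam': array([[ 1.15029182e-04, -3.08554001e-01,  9.51206821e-01,
        -1.85499723e-01],
       [ 9.99999935e-01,  3.61289227e-04, -3.73413840e-06,
         5.83177599e-04],
       [-3.42508594e-04,  9.51206759e-01,  3.08554022e-01,
        -8.41995550e-02],
       [ 0.00000000e+00,  0.00000000e+00,  0.00000000e+00,
         1.00000000e+00]])}
```

View pics/top0.png

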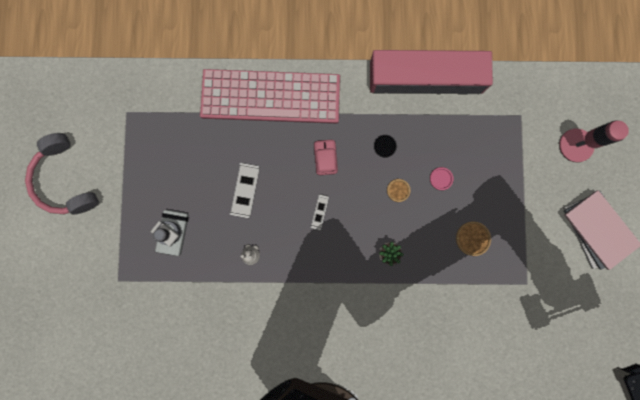

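View pics/side0.png

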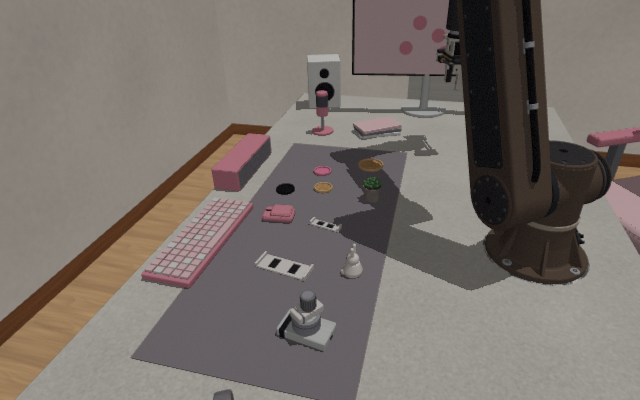

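View pics/wrist0.png

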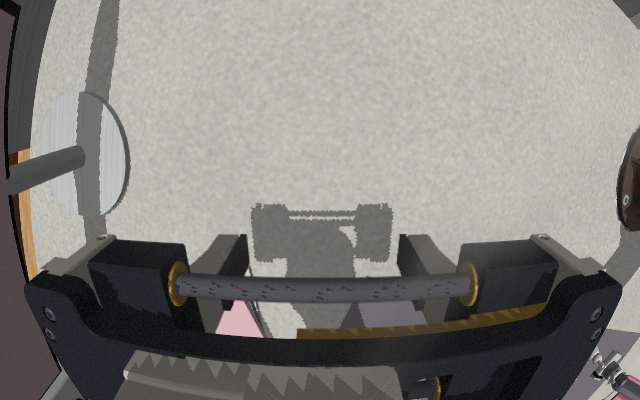

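```bash
cat > h.py <<'E'
import numpy as np, cv2
from scipy.spatial.transform import Rotation as R
from plant import r, viewer, order
def cap(n):
    s=r.get_state(); c=viewer.capture(n)
    c["K"]=np.array([[c["fx"],0,c["cx"]],[0,c["fy"],c["cy"]],[0,0,1]])
    if n=="wrist":
        T=np.eye(4); T[:3,:3]=R.from_euler("xyz",s["eef_rot"],degrees=True).as_matrix(); T[:3,3]=s["tcp_pos"]
        W=T@c["T_tool_cam"]; c["Rwc"]=W[:3,:3]; c["o"]=W[:3,3]
    else:
        M=cv2.Rodrigues(c["rvec"])[0]; c["Rwc"]=M.T; c["o"]=-M.T@c["tvec"]
    c["fish"]=n=="wrist"
    return c
def rays(c,uv):
    uv=np.atleast_2d(np.asarray(uv,float)); x=(uv[:,0]-c["cx"])/c["fx"]; y=(uv[:,1]-c["cy"])/c["fy"]
    if c["fish"]:
        t=np.hypot(x,y)+1e-12; d=np.c_[np.sin(t)*x/t,np.sin(t)*y/t,np.cos(t)]
    else: d=np.c_[x,y,np.ones_like(x)]
    return d@c["Rwc"].T
def onz(c,uv,z):
    d=rays(c,uv); return c["o"]+d*((z-c["o"][2])/d[:,2])[:,None]
def tri(c1,p1,c2,p2):
    d1=rays(c1,p1)[0];d2=rays(c2,p2)[0]
    A=np.c_[d1,-d2]; s=np.linalg.lstsq(A,c2["o"]-c1["o"],rcond=None)[0]
    a=c1["o"]+d1*s[0]; b=c2["o"]+d2*s[1]; return (a+b)/2,np.linalg.norm(a-b)
def proj(c,P):
    p=(np.atleast_2d(P)-c["o"])@c["Rwc"]
    if c["fish"]:
        t=np.arctan2(np.hypot(p[:,0],p[:,1]),p[:,2]); h=np.hypot(p[:,0],p[:,1])+1e-12
        x=t*p[:,0]/h;y=t*p[:,1]/h
    else: x=p[:,0]/p[:,2];y=p[:,1]/p[:,2]
    return np.c_[x*c["fx"]+c["cx"],y*c["fy"]+c["cy"]]
def crop(c,x0,y0,x1,y1,k,name):
    cv2.imwrite(f"pics/{name}.png",cv2.resize(c["pixels"][y0:y1,x0:x1],None,fx=k,fy=k,interpolation=cv2.INTER_CUBIC))
def pose():
    s=r.get_state(); M=R.from_euler("xyz",s["eef_rot"],degrees=True).as_matrix()
    return s,M
def go(P,yaw=None,q=None):
    """print shift in tool axes to take TCP to P (world) and turn about tool x to bring jaw axis (tool y) to yaw"""
    s,M=pose(); d=M.T@(np.array(P)-s["tcp_pos"])
    x=[0,0,-1]
    print("t",round(s["time_s"],2),"tcp",s["tcp_pos"].round(4),"w",round(s["gripper_width"],4),"F",s["contact_force"].round(1))
    print("shift tool",d.round(4))
    if yaw is not None:
        best=None
        for k in(-180,0,180,360,-360):
            y=np.radians(yaw+k); Y=np.array([np.cos(y),np.sin(y),0]); X=np.array([0,0,-1.]); Z=np.cross(X,Y)
            rv=R.from_matrix(M.T@np.c_[X,Y,Z]).as_rotvec(degrees=True)
            print("  turn",rv.round(2)) if k in(0,180) else 0
    else:
        X=np.array([0,0,-1.]);y=M[:,1].copy();y[2]=0;y/=np.linalg.norm(y)
        print("  level",R.from_matrix(M.T@np.c_[X,y,np.cross(X,y)]).as_rotvec(degrees=True).round(2))
    print("axes y",M[:,1].round(3),"z",M[:,2].round(3),"q6",s["joints"].round(1)[[0,5]])
E
python3 - <<'E'
from h import *
c=cap("top"); crop(c,110,140,310,290,4,"t_left"); crop(c,300,130,500,280,4,"t_right")
d=cap("side"); crop(d,240,230,380,370,4,"s_stack")
print(c["o"],d["o"])
def z(c,u,v):
    dep=c["depth"][v,u]; return (c["o"]+rays(c,[u,v])[0]*dep).round(4)
for n,p in dict(dial=(165,233),dish=(399,190),wide=(474,238),lc=(244,190),sc=(319,212),mat=(200,150),black=(385,146),pink=(441,179)).items(): print(n,z(c,*p))
E
```

```text
[0.47334198 0.00923281 1.12704865] [0.28403241 0.95821257 0.68832156]
dial [0.4837 0.3683 0.1058]
dish [ 0.5998 -0.1948  0.0078]
wide [ 0.4783 -0.3858  0.005 ]
lc [0.5963 0.2037 0.0102]
sc [0.5415 0.0107 0.0069]
mat [7.015e-01 3.228e-01 7.000e-04]
black [ 0.7142 -0.1591  0.0095]
pink [ 0.6294 -0.3036  0.0073]
```

View pics/t_left.png

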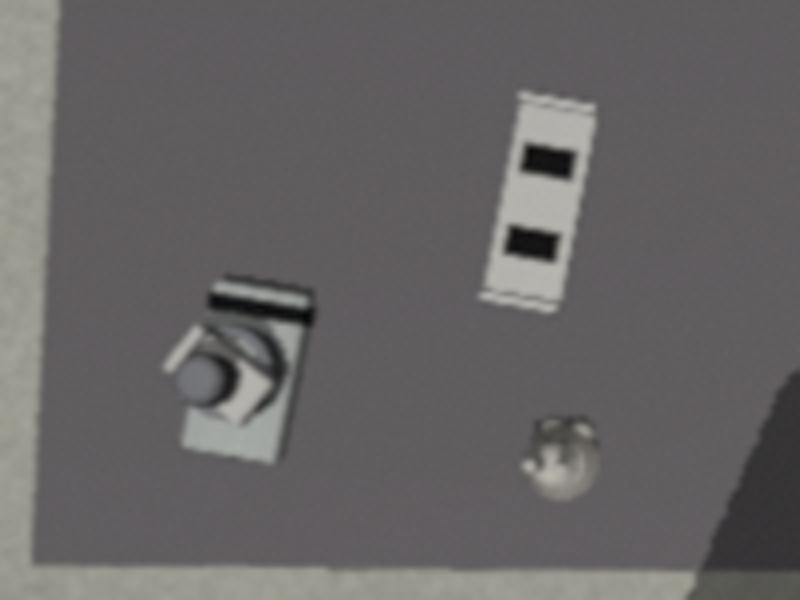

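View pics/t_right.png

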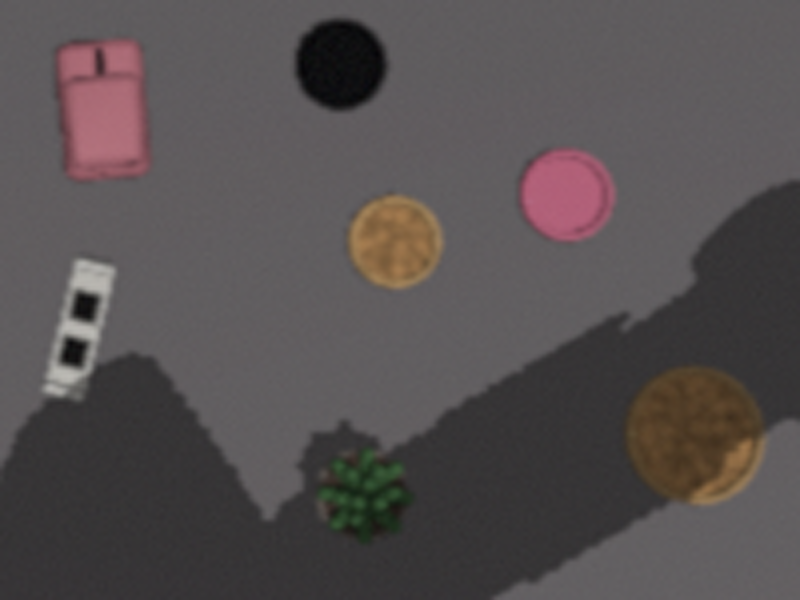

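View pics/s_stack.png

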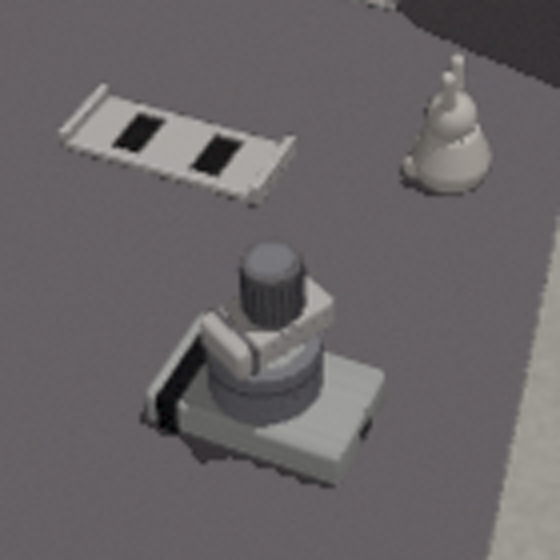

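```bash
cat > seg.py <<'E'
from h import *
def blobs(m,minA=40):
    cs,_=cv2.findContours(m.astype(np.uint8),cv2.RETR_EXTERNAL,cv2.CHAIN_APPROX_NONE)
    return sorted([c[:,0,:] for c in cs if cv2.contourArea(c)>minA],key=lambda c:-cv2.contourArea(c.reshape(-1,1,2)))
def orange(c):
    h=cv2.cvtColor(c["pixels"],cv2.COLOR_BGR2HSV).astype(int); return (h[...,0]>8)&(h[...,0]<25)&(h[...,1]>90)&(h[...,2]>50)
def white(c):
    h=cv2.cvtColor(c["pixels"],cv2.COLOR_BGR2HSV).astype(int); return (h[...,1]<40)&(h[...,2]>135)
def inbox(cn,b): m=cn.mean(0); return b[0]<m[0]<b[2] and b[1]<m[1]<b[3]
def circ(P):
    P=P[:,:2]; s=np.linalg.lstsq(np.c_[2*P,np.ones(len(P))],(P**2).sum(1),rcond=None)[0]; return s[:2],np.sqrt(s[2]+s[:2]@s[:2])
def rect(P):
    (a,s,_)=cv2.minAreaRect((P[:,:2]*1000).astype(np.float32)); b=cv2.boxPoints(cv2.minAreaRect((P[:,:2]*1000).astype(np.float32)))
    e=[b[1]-b[0],b[2]-b[1]]; l=max(e,key=np.linalg.norm); return np.array(a)/1000,sorted(s),np.degrees(np.arctan2(l[1],l[0]))%180
E
python3 - <<'E'
from seg import *
t=cap("top"); s=cap("side")
m=orange(t)
for cn in blobs(m):
    if inbox(cn,(120,110,530,285)):
        p,ra=circ(onz(t,cn,.012)); print("dish top",cn.mean(0).round(),p.round(4),ra.round(4))
for cn in blobs(orange(s)):
    if inbox(cn,(220,140,400,260)): 
        p,ra=circ(onz(s,cn,.012)); print("dish side",cn.mean(0).round(),p.round(4),ra.round(4))
for c,n,b in((t,"top",(120,110,530,285)),(s,"side",(220,140,400,320))):
    for cn in blobs(white(c)):
        if inbox(cn,b):
            print("white",n,cn.mean(0).round(),*[rect(onz(c,cn,z)) for z in(.009,)])
E
```

```text
dish top [473. 238.] [ 0.4777 -0.381 ] 0.042
dish top [398. 190.] [ 0.5994 -0.1917] 0.0282
dish side [370. 165.] [ 0.4734 -0.3759] 0.0438
dish side [323. 187.] [ 0.5947 -0.1879] 0.0308
white top [352. 222.] (array([0.51605182, 0.00901947]), [870.45703125, 1690.27880859375], np.float32(90.418304))
white top [244. 190.] (array([0.59626288, 0.20245917]), [50.536598205566406, 136.25498962402344], np.float32(170.22914))
white top [170. 244.] (array([0.46294153, 0.39214233]), [58.58500671386719, 58.92081069946289], np.float32(170.2741))
white top [320. 210.] (array([0.54201733, 0.00997958]), [26.127864837646484, 86.9996109008789], np.float32(166.38417))
white top [248. 257.] (array([0.42532642, 0.18981418]), [25.099328994750977, 37.00632858276367], np.float32(74.676414))
white top [322. 114.] (array([0.79662683, 0.00366145]), [18.30514907836914, 18.713558197021484], np.float32(0.46734035))
white top [233. 111.] (array([0.80534387, 0.23896017]), [18.385597229003906, 18.73691749572754], np.float32(0.4822845))
white side [282. 264.] (array([0.59669824, 0.19681253]), [58.019222259521484, 137.54946899414062], np.float32(170.23198))
white side [355. 264.] (array([0.42555087, 0.15400272]), [28.64574432373047, 79.79356384277344], np.float32(100.088135))
white side [289. 317.] (array([0.5330863 , 0.35851227]), [37.644779205322266, 56.87421798706055], np.float32(41.285355))
```

Run:
```python
from seg import *
t=cap("top"); s=cap("side")
p=onz(t,[160.75,235],.107)[0]; print("dial top@.107",p)
q=onz(s,[240+272/4,230+258/4],.107)[0]; print("side",q)
print(tri(t,[160.75,235],s,[240+272/4,230+262/4]))
go([p[0],p[1],.30],90)
```

```text
dial top@.107 [0.47902803 0.37753239 0.107     ]
side [0.47541654 0.38077255 0.107     ]
(array([0.47766124, 0.37886761, 0.10225314]), np.float64(0.0028747862922807866))
t 0.45 tcp [ 0.2281 -0.6352  0.199 ] w 0.0877 F [0.  0.7 0.9]
shift tool [-0.1009  0.8684  0.5784]
  turn [ 1.975e+01 -0.000e+00 -1.000e-02]
  turn [-1.6025e+02  1.0000e-02 -0.0000e+00]
axes y [-0.338  0.941  0.   ] z [0.941 0.338 0.   ] q6 [-53.7 -16.5]
```

```bash
python3 -m creep '[{"tx":-0.13,"ty":0.12,"tz":0.165,"ax":10},{"tx":-0.13,"ty":0.12,"tz":0.165,"ax":10},{"tx":-0.13,"ty":0.12,"tz":0.165,"ax":10},{"tx":-0.13,"ty":0.12,"tz":0.165,"ax":10},{"tx":-0.13,"ty":0.12,"tz":0.165,"ax":10}]' 30
python3 -c "
from h import *
go([.46,-.3,.33],90)"
```

```text
t 0.45 tcp [ 0.2281 -0.6352  0.199 ] w 0.0877 F [0.  0.7 0.9]
shift tool [-0.131   0.2372  0.3315]
  turn [ 1.975e+01 -0.000e+00 -1.000e-02]
  turn [-1.6025e+02  1.0000e-02 -0.0000e+00]
axes y [-0.338  0.941  0.   ] z [0.941 0.338 0.   ] q6 [-53.7 -16.5]invalid input
```

```bash
python3 -m creep '[{"ax":5,"ay":0,"az":0,"tx":-0.03,"ty":0.03,"tz":0.04,"fingers":0.087},{"ax":10,"ay":0,"az":0,"tx":-0.06,"ty":0.06,"tz":0.08,"fingers":0.087},{"ax":10,"ay":0,"az":0,"tx":-0.1,"ty":0.09,"tz":0.12,"fingers":0.087},{"ax":10,"ay":0,"az":0,"tx":-0.13,"ty":0.12,"tz":0.165,"fingers":0.087},{"ax":10,"ay":0,"az":0,"tx":-0.13,"ty":0.12,"tz":0.165,"fingers":0.087}]' 30
python3 -c "
from h import *
go([.46,-.3,.33],90)"
```

```text
time_s: 0.95
tcp_pos: [0.3438, -0.4651, 0.3311]
eef_rot: [-48.8, 89.9, -39.0]
contact_force: [0.8, -0.7, -0.6]
gripper_width: 0.0872
t 0.95 tcp [ 0.3438 -0.4651  0.3311] w 0.0872 F [ 0.8 -0.7 -0.6]
shift tool [0.0011 0.1429 0.1426]
  turn [9.77 0.08 0.07]
  turn [-1.7023e+02 -1.1000e-01  1.2000e-01]
axes y [-0.17   0.985 -0.001] z [0.985 0.17  0.001] q6 [-34.2 -46.1]
```

```bash
python3 -m creep '[{"ax":5,"ay":0,"az":0,"tx":0,"ty":0.036,"tz":0.036,"fingers":0.087},{"ax":9.8,"ay":0,"az":0,"tx":0,"ty":0.072,"tz":0.072,"fingers":0.087},{"ax":9.8,"ay":0,"az":0,"tx":0,"ty":0.108,"tz":0.108,"fingers":0.087},{"ax":9.8,"ay":0,"az":0,"tx":0,"ty":0.143,"tz":0.143,"fingers":0.087},{"ax":9.8,"ay":0,"az":0,"tx":0,"ty":0.143,"tz":0.143,"fingers":0.087}]'
python3 -c "
from seg import *
c=cap('wrist'); cv2.imwrite('pics/w1.png',c['pixels'])
for cn in blobs(orange(c),200):
    p,ra=circ(onz(c,cn,.012)); print(cn.mean(0).round(),len(cn),p.round(4),ra.round(4))
go([.48,.0,.33],90)"
```

```text
time_s: 1.45
tcp_pos: [0.4621, -0.2974, 0.3291]
eef_rot: [32.6, 89.9, 32.8]
contact_force: [0.9, -0.2, -0.3]
gripper_width: 0.0868
[272. 157.] 142 [ 0.4746 -0.3822] 0.0423
[462. 322.] 349 [0.85   0.0551] 0.1313
[340. 333.] 198 [ 0.855  -0.2558] 0.0629
[380. 224.] 87 [ 0.5957 -0.1937] 0.0286
[622. 317.] 99 [0.9936 0.7777] 0.0892
[177. 283.] 117 [ 0.7445 -0.5893] 0.0443
[469. 284.] 116 [ 0.7437 -0.0015] 0.0447
t 1.5 tcp [ 0.4612 -0.2989  0.3291] w 0.0872 F [ 0.1 -0.3 -0. ]
shift tool [-0.0008  0.2988  0.0199]
  turn [ 0.21  0.03 -0.01]
  turn [-1.7979e+02  2.0000e-02  4.0000e-02]
axes y [-0.004  1.     0.   ] z [1.    0.004 0.   ] q6 [-12.5 -77.3]
```

View pics/w1.png

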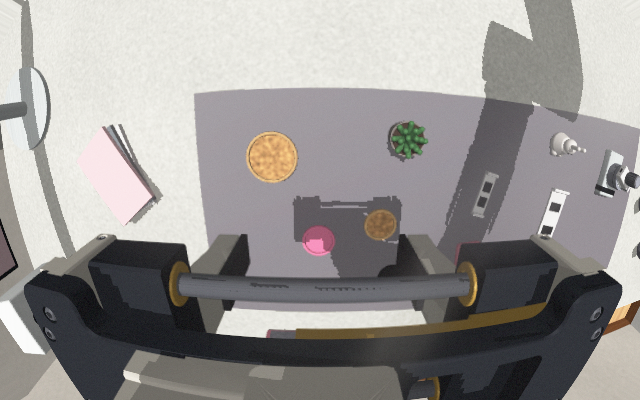

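```bash
python3 -m creep '[{"ax":0,"ay":0,"az":0,"tx":0,"ty":0.05,"tz":0.01,"fingers":0.087},{"ax":0,"ay":0,"az":0,"tx":0,"ty":0.1,"tz":0.01,"fingers":0.087},{"ax":0,"ay":0,"az":0,"tx":0,"ty":0.15,"tz":0.01,"fingers":0.087},{"ax":0,"ay":0,"az":0,"tx":0,"ty":0.2,"tz":0.01,"fingers":0.087},{"ax":0,"ay":0,"az":0,"tx":0,"ty":0.25,"tz":0.01,"fingers":0.087}]'
python3 -m creep '[{"ax":0,"ay":0,"az":0,"tx":0,"ty":0.05,"tz":0.01,"fingers":0.087},{"ax":0,"ay":0,"az":0,"tx":0,"ty":0.1,"tz":0.01,"fingers":0.087},{"ax":0,"ay":0,"az":0,"tx":0,"ty":0.15,"tz":0.01,"fingers":0.087},{"ax":0,"ay":0,"az":0,"tx":0,"ty":0.2,"tz":0.01,"fingers":0.087},{"ax":0,"ay":0,"az":0,"tx":0,"ty":0.2,"tz":0.01,"fingers":0.087}]'
python3 -c "
from seg import *
c=cap('wrist'); cv2.imwrite('pics/w2.png',c['pixels']); crop(c,200,50,480,260,2.8,'w2c')
for cn in blobs(white(c),200):
    a=rect(onz(c,cn,.009)); print(cn.mean(0).round(),a) if a[1][1]<200 else 0
go([.479,.377,.33],90)"
```

```text
time_s: 2.0
tcp_pos: [0.4692, -0.0516, 0.3294]
eef_rot: [3.2, 90.0, 3.1]
contact_force: [1.7, 0.7, 1.2]
gripper_width: 0.0868
time_s: 2.5
tcp_pos: [0.4799, 0.1513, 0.3285]
eef_rot: [166.6, 90.0, 166.8]
contact_force: [0.2, -0.7, -0.1]
gripper_width: 0.0871
[312. 313.] (array([0.82724927, 0.1287616 ]), [56.55364227294922, 136.62738037109375], np.float32(89.058495))
[412. 315.] (array([0.824659  , 0.35390979]), [58.71236038208008, 68.3710708618164], np.float32(177.91167))
[227. 324.] (array([ 0.85479102, -0.06635439]), [47.199344635009766, 77.45368957519531], np.float32(178.06308))
[363. 370.] (array([1.00439221, 0.25630264]), [28.333553314208984, 161.88143920898438], np.float32(83.471535))
[142. 359.] (array([ 1.04041418, -0.3533335 ]), [49.72137451171875, 122.0937728881836], np.float32(140.23676))
t 2.55 tcp [0.4799 0.1493 0.3286] w 0.0867 F [ 0.7 -0.7  0.4]
shift tool [-0.0015  0.2277 -0.0004]
  turn [ 0.13 -0.04  0.03]
  turn [-1.7987e+02 -5.0000e-02 -7.0000e-02]
axes y [-0.002  1.    -0.001] z [ 1.     0.002 -0.001] q6 [  39.7 -129.6]
```

View pics/w2.png

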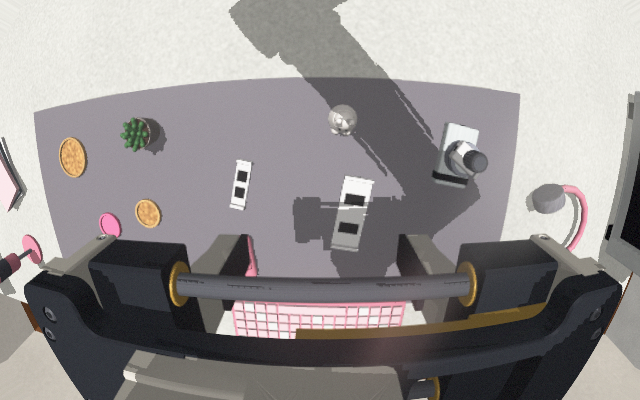

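```bash
python3 -m creep '[{"ax":0,"ay":0,"az":0,"tx":0,"ty":0.05,"tz":0.0,"fingers":0.087},{"ax":0,"ay":0,"az":0,"tx":0.03,"ty":0.09,"tz":0.0,"fingers":0.087},{"ax":0,"ay":0,"az":0,"tx":0.06,"ty":0.13,"tz":0.0,"fingers":0.087},{"ax":0,"ay":0,"az":0,"tx":0.08,"ty":0.17,"tz":0,"fingers":0.087},{"ax":0,"ay":0,"az":0,"tx":0.08,"ty":0.18,"tz":0,"fingers":0.087}]'
python3 -c "
from seg import *
c=cap('wrist'); cv2.imwrite('pics/w3.png',c['pixels']); crop(c,240,50,480,230,3.3,'w3c')
go([.479,.377,.25],90)"
```

```text
time_s: 3.05
tcp_pos: [0.4794, 0.3279, 0.2451]
eef_rot: [-135.5, 89.7, -135.6]
contact_force: [-0.4, -0.6, -0.4]
gripper_width: 0.0871
t 3.1 tcp [0.4802 0.3283 0.2469] w 0.0869 F [1.2 1.6 1.7]
shift tool [-0.0032  0.0487 -0.0013]
  turn [-0.03 -0.12  0.16]
  turn [179.97   0.26   0.19]
axes y [ 0.001  1.    -0.003] z [ 1.    -0.001 -0.002] q6 [  53.6 -143.6]
```

View pics/w3c.png

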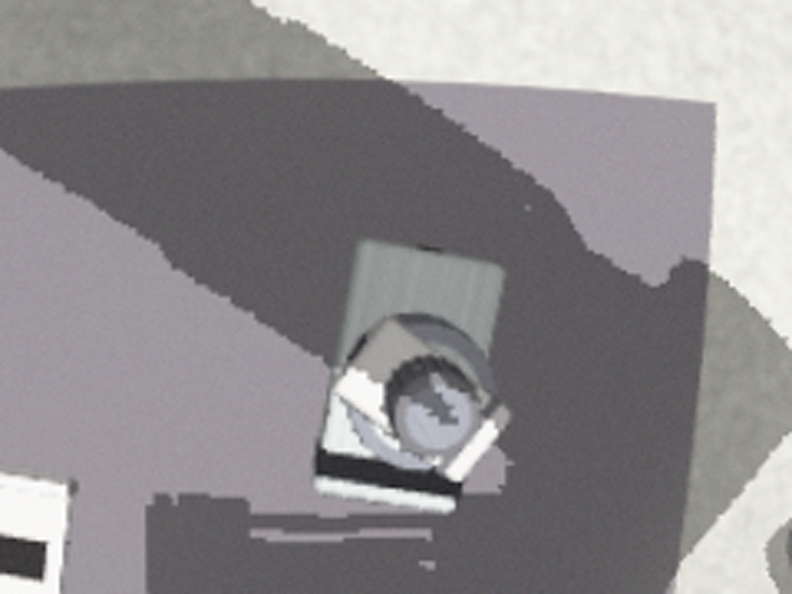

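```bash
python3 -c "
from seg import *
c=cap('wrist'); t=cap('top'); crop(t,140,205,200,265,10,'t3c'); crop(c,340,145,410,200,10,'w3d')
p=[240+434/3.3,50+414/3.3]
print(onz(c,p,.107), tri(t,[160.75,235],c,p))
"
```

```text
[[0.47834977 0.38173132 0.107     ]] (array([0.47991094, 0.38223779, 0.09716029]), np.float64(0.0027259355498349823))
```

View pics/t3c.png

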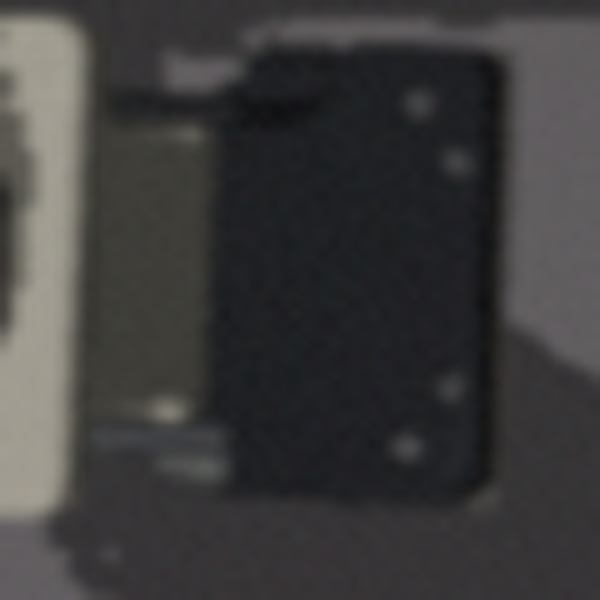

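View pics/w3d.png

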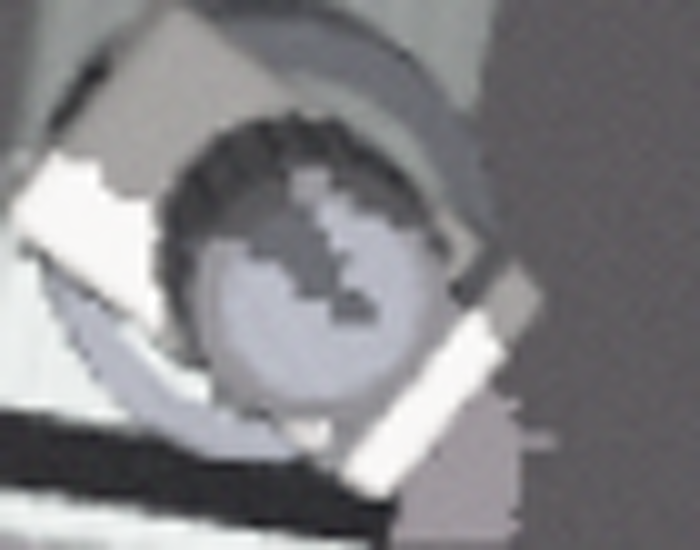

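```bash
python3 -m creep '[{"ax":0,"ay":0,"az":0,"tx":0.03,"ty":0.03,"tz":0,"fingers":0.087},{"ax":0,"ay":0,"az":0,"tx":0.06,"ty":0.052,"tz":-0.002,"fingers":0.087},{"ax":0,"ay":0,"az":0,"tx":0.09,"ty":0.052,"tz":-0.002,"fingers":0.087},{"ax":0,"ay":0,"az":0,"tx":0.11,"ty":0.052,"tz":-0.002,"fingers":0.087},{"ax":0,"ay":0,"az":0,"tx":0.11,"ty":0.052,"tz":-0.002,"fingers":0.087}]'
python3 -c "
from seg import *
c=cap('wrist'); crop(c,220,100,420,250,4,'w4')
print(proj(c,[[.478,.380,.107]]))
go([.478,.380,.087],90)"
```

```text
time_s: 3.7
tcp_pos: [0.4777, 0.3768, 0.1373]
eef_rot: [-130.7, 89.8, -130.9]
contact_force: [0.2, -0.9, -0.7]
gripper_width: 0.0869
[[326.36213941 213.97180621]]
t 3.75 tcp [0.4787 0.3778 0.1393] w 0.0874 F [-0.7 -0.5  0.2]
shift tool [ 0.0523  0.0023 -0.0007]
  turn [-0.13 -0.02  0.06]
  turn [1.7987e+02 9.0000e-02 3.0000e-02]
axes y [ 0.002  1.    -0.001] z [ 1.    -0.002 -0.   ] q6 [  56.6 -146.8]
```

View pics/w4.png

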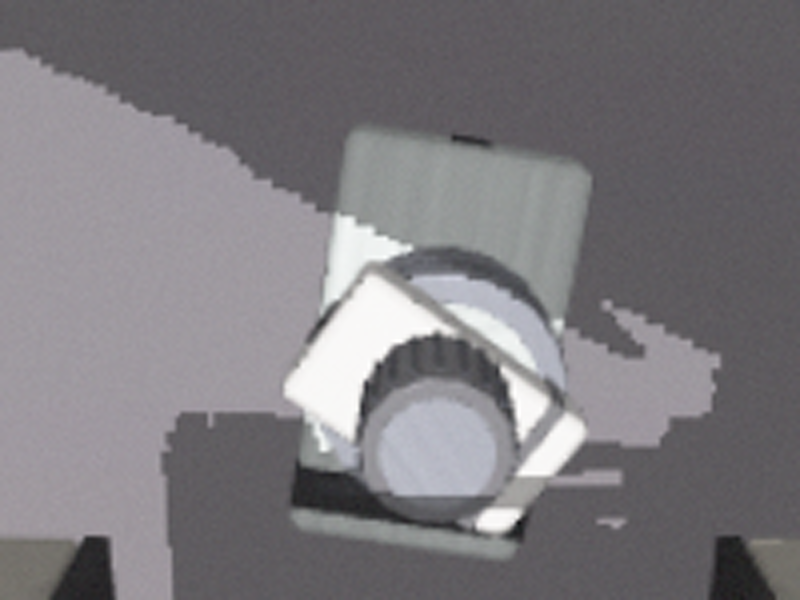

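```bash
python3 -m creep '[{"ax":0,"ay":0,"az":0,"tx":0.01,"ty":0.005,"tz":-0.0015,"fingers":0.07},{"ax":0,"ay":0,"az":0,"tx":0.03,"ty":0.005,"tz":-0.0015,"fingers":0.06},{"ax":0,"ay":0,"az":0,"tx":0.045,"ty":0.005,"tz":-0.0015,"fingers":0.05},{"ax":0,"ay":0,"az":0,"tx":0.052,"ty":0.005,"tz":-0.0015,"fingers":0.05},{"ax":0,"ay":0,"az":0,"tx":0.052,"ty":0.005,"tz":-0.0015,"fingers":0.05}]' 12
python3 -c "
from seg import *
c=cap('wrist'); crop(c,220,150,420,300,4,'w5')
go([.477,.3827,.087],90)"
```

```text
time_s: 4.25
tcp_pos: [0.4767, 0.3845, 0.0871]
eef_rot: [-106.1, 90.0, -106.2]
contact_force: [0.3, -0.3, -0.2]
gripper_width: 0.0535
t 4.3 tcp [0.477  0.3849 0.0878] w 0.0519 F [ 0.8 -0.4  0.6]
shift tool [ 0.0008 -0.0022 -0.    ]
  turn [-0.05  0.04 -0.04]
  turn [ 1.7995e+02 -6.0000e-02 -6.0000e-02]
axes y [0.001 1.    0.001] z [ 1.    -0.001  0.001] q6 [  57.1 -147.2]
```

View pics/w5.png

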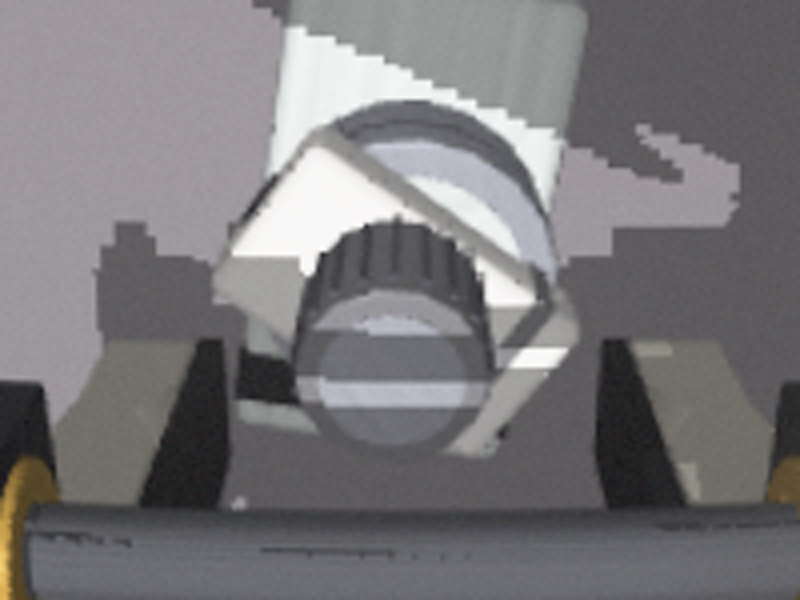

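```bash
python3 -c "
from seg import *
c=cap('wrist'); s,M=pose(); print(proj(c,[[.477,.3827,.107],s['tcp_pos']+[0,0,.02]]), onz(c,[220+395/4,150+370/4],.107))"
python3 -m creep '[{"ax":0,"ay":0,"az":0,"tx":0,"ty":-0.002,"tz":0,"fingers":0.05},{"ax":0,"ay":0,"az":0,"tx":0,"ty":-0.002,"tz":0,"fingers":0.045},{"ax":0,"ay":0,"az":0,"tx":0,"ty":-0.002,"tz":0,"fingers":0.04},{"ax":0,"ay":0,"az":0,"tx":0,"ty":-0.002,"tz":0,"fingers":0.025},{"ax":0,"ay":0,"az":0,"tx":0,"ty":-0.002,"tz":0,"fingers":0.025}]' 12
python3 -m creep '[{"ax":0,"ay":0,"az":0,"tx":0,"ty":0,"tz":0,"fingers":0.025},{"ax":0,"ay":0,"az":0,"tx":0,"ty":0,"tz":0,"fingers":0.025},{"ax":0,"ay":0,"az":0,"tx":0,"ty":0,"tz":0,"fingers":0.025}]' 12
```

```text
[[318.18982129 243.47679863]
 [322.24507667 244.67822128]] [[0.47634102 0.38303971 0.107     ]]
time_s: 4.85
tcp_pos: [0.4766, 0.3827, 0.0872]
eef_rot: [52.4, 90.0, 52.3]
contact_force: [-0.4, -0.2, -0.6]
gripper_width: 0.0297
time_s: 5.15
tcp_pos: [0.4766, 0.3827, 0.087]
eef_rot: [-138.3, 90.0, -138.4]
contact_force: [0.1, 0.6, 0.2]
gripper_width: 0.0251
```

```bash
python3 -c "
from seg import *
c=cap('wrist'); crop(c,220,150,420,300,4,'w6')
go([.477,.3827,.087],90)"
```

```text
t 5.2 tcp [0.4766 0.3826 0.087 ] w 0.0251 F [ 1.3  0.9 -0.2]
shift tool [-0.      0.0001  0.0004]
  turn [-0.05 -0.    0.01]
  turn [1.7995e+02 1.0000e-02 1.0000e-02]
axes y [ 0.001  1.    -0.   ] z [ 1.    -0.001 -0.   ] q6 [  57.  -147.1]
```

View pics/w6.png

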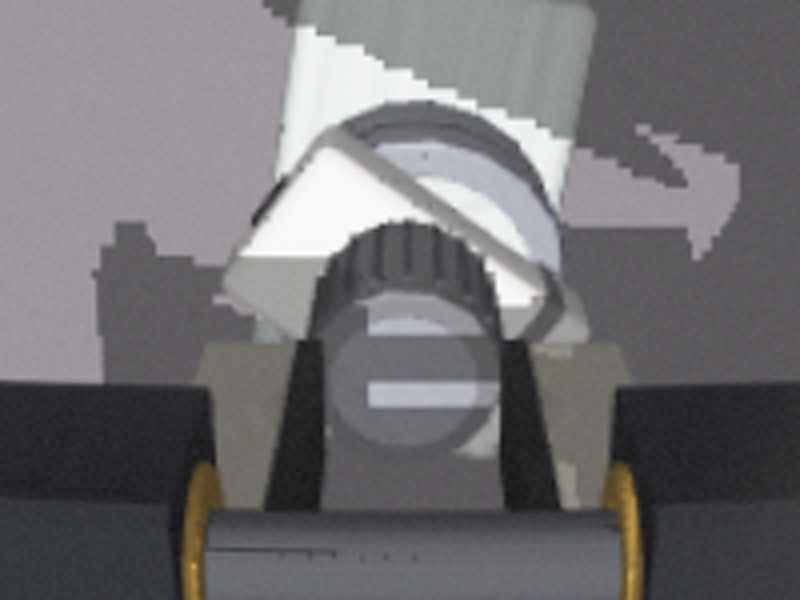

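```bash
python3 -m creep '[{"ax":0,"ay":0,"az":0,"tx":0,"ty":0,"tz":0,"fingers":0.02},{"ax":0,"ay":0,"az":0,"tx":0,"ty":0,"tz":0,"fingers":0.015},{"ax":0,"ay":0,"az":0,"tx":0,"ty":0,"tz":0,"fingers":0.015}]' 12
python3 -c "
from seg import *
c=cap('wrist'); crop(c,220,150,420,300,4,'w7')"
```

```text
time_s: 5.5
tcp_pos: [0.4766, 0.3826, 0.087]
eef_rot: [-136.1, 90.0, -136.2]
contact_force: [-1.1, -0.0, 0.8]
gripper_width: 0.0159
```

View pics/w7.png

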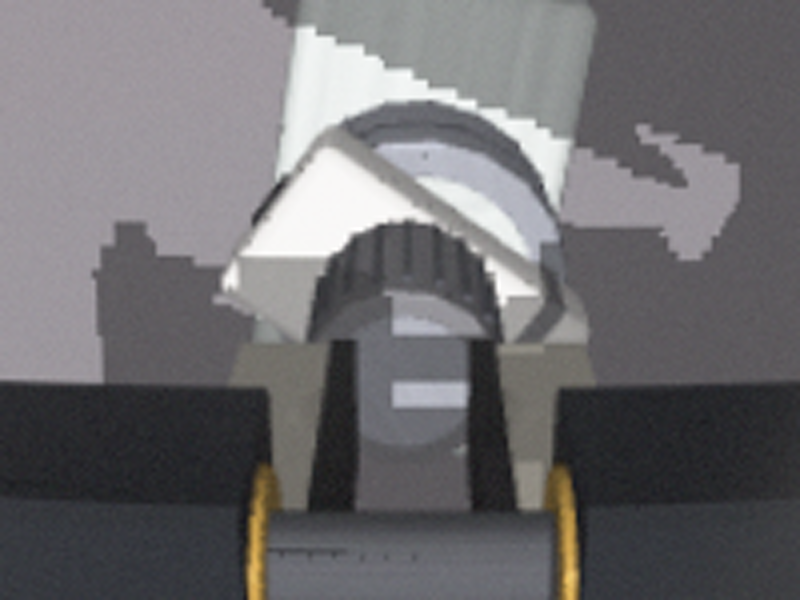

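```bash
python3 -c "
from seg import *
c=cap('wrist'); s,M=pose(); D=c['depth']
def P(u,v):
    d=rays(c,[u,v])[0]; n=d@c['Rwc'][:,2]; return (c['o']+d/n*D[v,u]).round(4)
for n,u,v in (('dial top',220+75+30,150+90),('dial top2',220+90,150+80),('lip white',290,210),('tin',330,187),('bigdrive',330,155),('mat',230,180),('tipL',305,238),('tipR',341,238),('tipL2',305,250),('rabbit?',300,240)): print(n,u,v,P(u,v))
"
```

```text
dial top 325 240 [0.474  0.3845 0.1068]
dial top2 310 230 [0.467  0.3758 0.1079]
lip white 290 210 [0.4669 0.3608 0.0749]
tin 330 187 [0.4555 0.3885 0.0581]
bigdrive 330 155 [0.4383 0.3891 0.0244]
mat 230 180 [0.4649 0.297  0.0026]
tipL 305 238 [0.4659 0.3735 0.1207]
tipR 341 238 [0.4665 0.3932 0.1196]
tipL2 305 250 [0.4662 0.3742 0.1341]
rabbit? 300 240 [0.4653 0.3711 0.1244]
```

```bash
python3 -c "
from seg import *
c=cap('wrist'); s,M=pose(); D=c['depth']
def P(u,v):
    d=rays(c,[u,v])[0]; n=d@c['Rwc'][:,2]; return (c['o']+d/n*D[v,u]).round(4)
for v in range(230,262,2): print(v,D[v,305].round(4),P(305,v), D[v,295].round(3),P(295,v))
d=cap('side'); crop(d,250,220,370,340,5,'s7')
print(proj(d,s['tcp_pos']),proj(d,s['tcp_pos']+[0,0,.03]))
"
```

```text
230 0.1817 [0.4678 0.3727 0.1061] 0.217 [0.4823 0.3637 0.0741]
232 0.1803 [0.4683 0.3728 0.1077] 0.217 [0.4838 0.3636 0.0743]
234 0.1805 [0.4695 0.3728 0.1079] 0.217 [0.4851 0.3636 0.0748]
236 0.1692 [0.4658 0.3734 0.1185] 0.168 [0.4652 0.368  0.1198]
238 0.1681 [0.4663 0.3735 0.1199] 0.165 [0.4648 0.3683 0.1231]
240 0.1662 [0.4665 0.3736 0.1219] 0.163 [0.4652 0.3684 0.1247]
242 0.1633 [0.4662 0.3738 0.125 ] 0.16 [0.4647 0.3687 0.128 ]
244 0.1613 [0.4664 0.3739 0.127 ] 0.157 [0.4645 0.369  0.1307]
246 0.1596 [0.4666 0.374  0.1289] 0.157 [0.4652 0.369  0.1317]
248 0.1574 [0.4666 0.3741 0.1312] 0.153 [0.4647 0.3693 0.1349]
250 0.1548 [0.4663 0.3742 0.1339] 0.153 [0.4654 0.3693 0.1358]
252 0.1523 [0.4661 0.3744 0.1365] 0.154 [0.4668 0.3692 0.1353]
254 0.1531 [0.4674 0.3743 0.1361] 0.154 [0.468  0.3692 0.1352]
256 0.1489 [0.4664 0.3745 0.14  ] 0.152 [0.4681 0.3693 0.1371]
258 0.1474 [0.4666 0.3746 0.1417] 0.146 [0.4657 0.3699 0.1433]
260 0.1454 [0.4665 0.3747 0.1438] 0.143 [0.4654 0.3701 0.1457]
[[307.5754175  302.69368877]] [[306.92616743 291.14718702]]
```

View pics/s7.png

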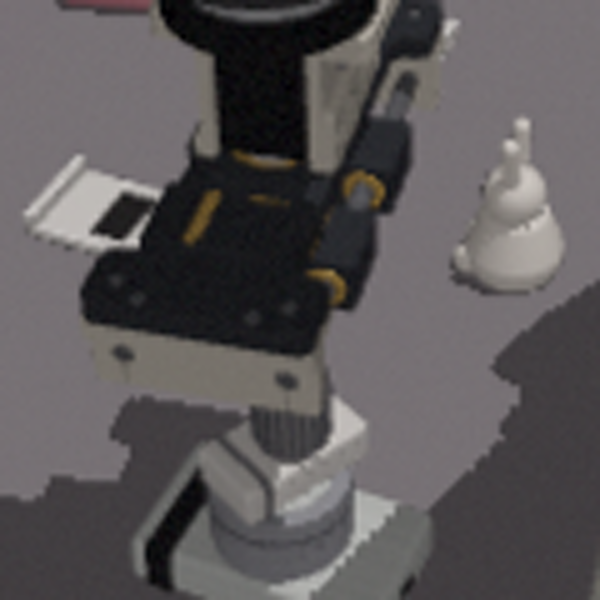

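```bash
cat >> h.py <<'E'
def dp(c,u,v):
    d=rays(c,[u,v])[0]; n=d@c['Rwc'][:,2]; return (c['o']+d/n*c['depth'][v,u])
def tipz(c):
    """finger-tip height: lowest point seen on finger faces (within 14mm of tool plane x face)"""
    s,M=pose(); out=[]
    for v in range(200,300):
        for u in range(200,445):
            if c['depth'][v,u]>0.05:
                p=M.T@(dp(c,u,v)-s['tcp_pos'])
                if -.0135<p[2]<-.007 and p[0]<-.012: out.append((p[0],p[1],u,v))
    o=np.array(out); print("tips tool-x L",[o[o[:,1]<0][np.argsort(-o[o[:,1]<0][:,0])][:4].round(4).tolist()],"R",o[o[:,1]>0][np.argsort(-o[o[:,1]>0][:,0])][:4].round(4).tolist())
E
python3 -c "
from seg import *
c=cap('wrist'); s,M=pose()
for u,v in((230,250),(240,260),(250,255),(400,255),(380,252),(322,280)): print(u,v,(M.T@(dp(c,u,v)-s['tcp_pos'])).round(4))
"
python3 -m creep '[{"ax":0,"ay":0,"az":0,"tx":0,"ty":0,"tz":0,"fingers":0.087},{"ax":0,"ay":0,"az":0,"tx":0,"ty":0,"tz":0,"fingers":0.087},{"ax":0,"ay":0,"az":0,"tx":0,"ty":0,"tz":0,"fingers":0.087},{"ax":0,"ay":0,"az":0,"tx":0,"ty":0,"tz":0,"fingers":0.087}]' 12
python3 -c "
from seg import *
c=cap('wrist'); s,M=pose(); crop(c,160,100,480,330,2.5,'w8')
tipz(c)
for u in range(230,262,4): 
  for v in (236,240,246): print(u,v,(M.T@(dp(c,u,v)-s['tcp_pos'])).round(4))
"
```

```text
230 250 [-0.1011 -0.0289 -0.0387]
240 260 [-0.1085 -0.0237 -0.0395]
250 255 [-0.1054 -0.0213 -0.0396]
400 255 [-0.1052  0.0238 -0.0394]
380 252 [-0.1024  0.0181 -0.0391]
322 280 [-0.1064  0.0003 -0.0317]
time_s: 6.15
tcp_pos: [0.4766, 0.3826, 0.0871]
eef_rot: [-126.9, 90.0, -126.9]
contact_force: [-0.3, -0.4, 0.4]
gripper_width: 0.0412
tips tool-x L [[[-0.0123, -0.0084, 308.0, 220.0], [-0.0124, -0.0096, 306.0, 220.0], [-0.0127, -0.0071, 310.0, 220.0], [-0.0129, -0.0077, 309.0, 220.0]]] R [[-0.0121, 0.0068, 333.0, 220.0], [-0.0123, 0.0123, 342.0, 226.0], [-0.0123, 0.0111, 340.0, 226.0], [-0.0125, 0.0117, 341.0, 227.0]]
230 236 [ 0.0849 -0.0917  0.046 ]
230 240 [ 0.084  -0.092   0.0501]
230 246 [-0.1    -0.0291 -0.0396]
234 236 [ 0.0837 -0.0871  0.0453]
234 240 [ 0.0849 -0.088   0.0504]
234 246 [-0.0986 -0.0282 -0.0389]
238 236 [ 0.0847 -0.0833  0.0457]
238 240 [ 0.084  -0.0835  0.0498]
238 246 [-0.0978 -0.0271 -0.0385]
242 236 [ 0.0844 -0.079   0.0454]
242 240 [ 0.083  -0.0791  0.0492]
242 246 [-0.0974 -0.0259 -0.0383]
246 236 [ 0.0848 -0.075   0.0456]
246 240 [ 0.084  -0.0752  0.0496]
246 246 [-0.0993 -0.024  -0.0394]
250 236 [ 0.0848 -0.0709  0.0455]
250 240 [ 0.0846 -0.0713  0.0497]
250 246 [ 0.0847 -0.0719  0.0565]
254 236 [ 0.0834 -0.0665  0.0447]
254 240 [ 0.0849 -0.0672  0.0498]
254 246 [-0.0461 -0.0348 -0.0117]
258 236 [-0.0337 -0.035  -0.0116]
258 240 [-0.0385 -0.0341 -0.0115]
258 246 [-0.0454 -0.0328 -0.0114]
```

View pics/w8.png

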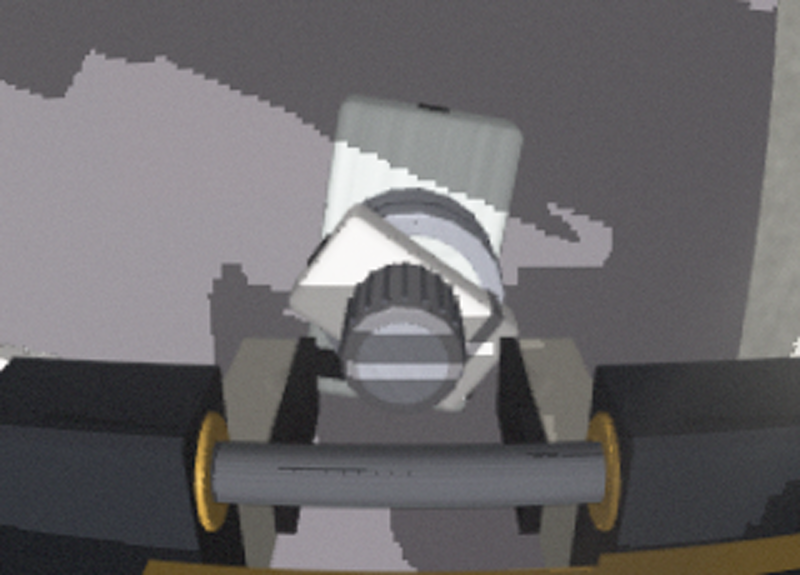

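```bash
python3 -m creep '[{"ax":0,"ay":0,"az":0,"tx":0,"ty":0,"tz":0,"fingers":0.06},{"ax":0,"ay":0,"az":0,"tx":0.006,"ty":0,"tz":0,"fingers":0.06},{"ax":0,"ay":0,"az":0,"tx":0.018,"ty":0,"tz":0,"fingers":0.06},{"ax":0,"ay":0,"az":0,"tx":0.03,"ty":0,"tz":0,"fingers":0.05},{"ax":0,"ay":0,"az":0,"tx":0.03,"ty":0,"tz":0,"fingers":0.045}]' 12
python3 -c "
from seg import *
c=cap('wrist'); s,M=pose(); crop(c,160,100,480,330,2.5,'w9')
d=cap('side'); crop(d,250,220,370,340,5,'s9')"
```

```text
time_s: 6.7
tcp_pos: [0.4754, 0.3812, 0.0543]
eef_rot: [-130.0, 89.8, -130.1]
contact_force: [0.3, -0.7, -0.5]
gripper_width: 0.0492
```

View pics/w9.png

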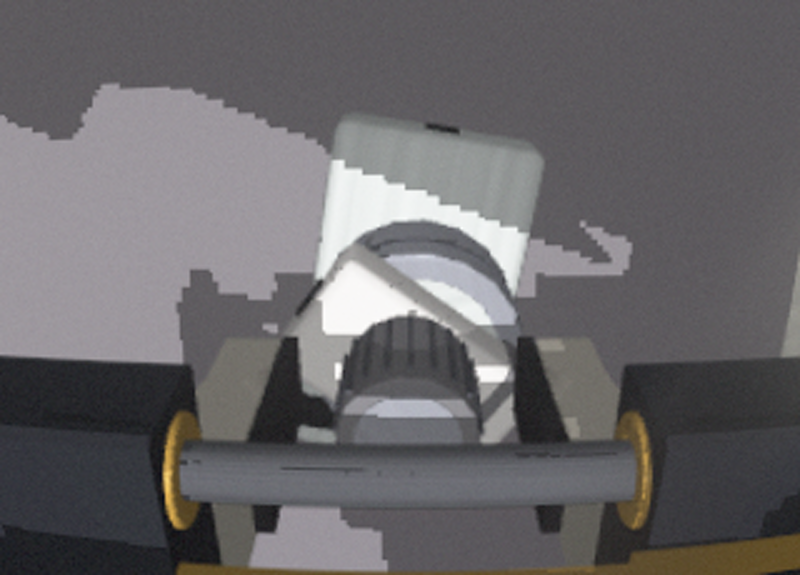

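View pics/s9.png

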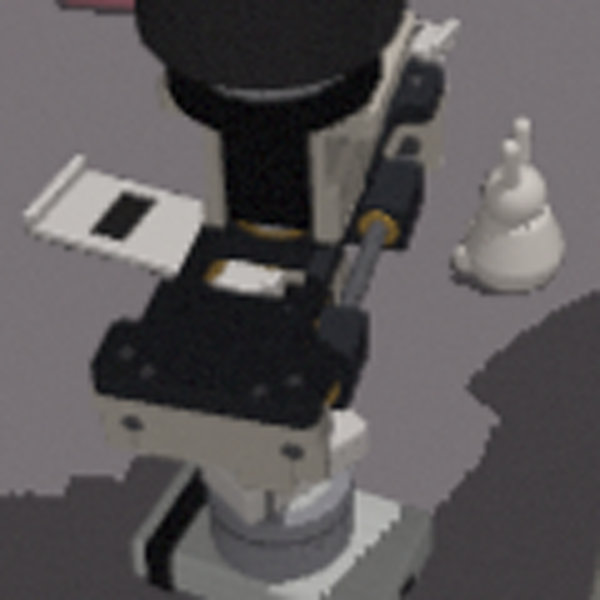

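```bash
python3 -m creep '[{"ax":0,"ay":0,"az":0,"tx":0,"ty":0,"tz":0,"fingers":0.035},{"ax":0,"ay":0,"az":0,"tx":0,"ty":0,"tz":0,"fingers":0.02},{"ax":0,"ay":0,"az":0,"tx":0,"ty":0,"tz":0,"fingers":0.02},{"ax":0,"ay":0,"az":0,"tx":0,"ty":0,"tz":0,"fingers":0.02},{"ax":0,"ay":0,"az":0,"tx":0,"ty":0,"tz":0,"fingers":0.02}]' 12
python3 -m creep '[{"ax":0,"ay":0,"az":0,"tx":-0.01,"ty":0,"tz":0,"fingers":0.02},{"ax":0,"ay":0,"az":0,"tx":-0.03,"ty":0,"tz":0,"fingers":0.02},{"ax":0,"ay":0,"az":0,"tx":-0.06,"ty":0,"tz":0,"fingers":0.02},{"ax":0,"ay":0,"az":0,"tx":-0.1,"ty":0,"tz":0,"fingers":0.02},{"ax":0,"ay":0,"az":0,"tx":-0.13,"ty":0,"tz":0,"fingers":0.02}]' 12
python3 -c "
from seg import *
c=cap('wrist'); crop(c,160,100,480,330,2.5,'w10'); cv2.imwrite('pics/w10f.png',c['pixels'])
go([.5975,-.193,.2],90)"
```

```text
time_s: 7.3
tcp_pos: [0.4768, 0.3829, 0.0575]
eef_rot: [50.3, 90.0, 50.3]
contact_force: [0.4, 0.2, 2.1]
gripper_width: 0.0297
time_s: 7.8
tcp_pos: [0.4769, 0.3828, 0.1901]
eef_rot: [42.0, 89.9, 42.0]
contact_force: [-0.5, 0.6, -0.4]
gripper_width: 0.0295
t 7.85 tcp [0.4788 0.3844 0.1955] w 0.0299 F [0.7 1.6 4.7]
shift tool [-0.0072 -0.5774  0.1186]
  turn [ 0.01  0.37 -0.34]
  turn [-179.99    0.54    0.59]
axes y [-0.     1.     0.006] z [1.    0.    0.007] q6 [  57.  -147.1]
```

View pics/w10.png

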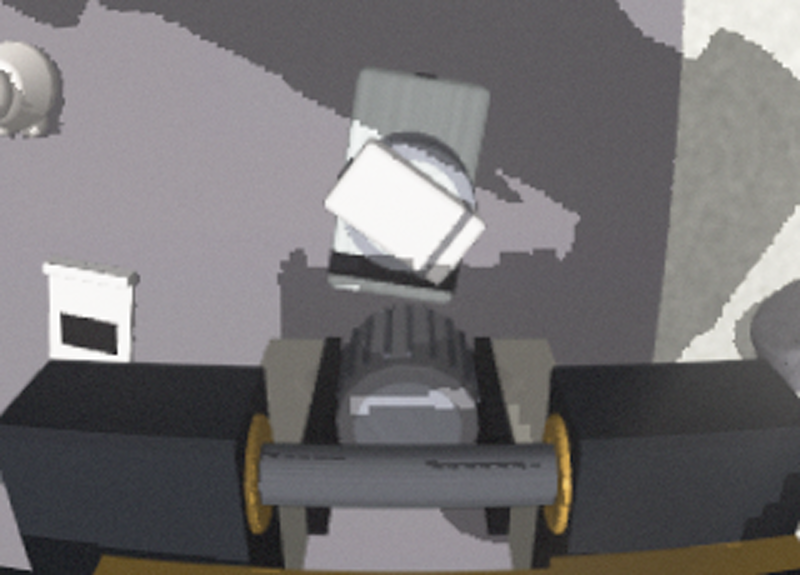

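```bash
python3 -m creep '[{"ax":0,"ay":0,"az":0,"tx":0,"ty":-0.03,"tz":0.01,"fingers":0.02},{"ax":0,"ay":0,"az":0,"tx":0,"ty":-0.07,"tz":0.02,"fingers":0.02},{"ax":0,"ay":0,"az":0,"tx":0,"ty":-0.118,"tz":0.03,"fingers":0.02},{"ax":0,"ay":0,"az":0,"tx":0,"ty":-0.166,"tz":0.04,"fingers":0.02},{"ax":0,"ay":0,"az":0,"tx":0,"ty":-0.214,"tz":0.05,"fingers":0.02}]'
python3 -m creep '[{"ax":0,"ay":0,"az":0,"tx":0,"ty":-0.048,"tz":0.01,"fingers":0.02},{"ax":0,"ay":0,"az":0,"tx":0,"ty":-0.096,"tz":0.02,"fingers":0.02},{"ax":0,"ay":0,"az":0,"tx":0,"ty":-0.144,"tz":0.03,"fingers":0.02},{"ax":0,"ay":0,"az":0,"tx":0,"ty":-0.192,"tz":0.04,"fingers":0.02},{"ax":0,"ay":0,"az":0,"tx":0,"ty":-0.24,"tz":0.05,"fingers":0.02}]'
python3 -c "
from seg import *
go([.5975,-.193,.13],90)"
```

```text
time_s: 8.35
tcp_pos: [0.5263, 0.1668, 0.1876]
eef_rot: [41.5, 90.0, 41.5]
contact_force: [0.9, 0.7, -0.3]
gripper_width: 0.0298
time_s: 8.85
tcp_pos: [0.5762, -0.0734, 0.1877]
eef_rot: [20.7, 90.0, 20.7]
contact_force: [0.9, 1.0, 0.3]
gripper_width: 0.0295
t 8.85 tcp [ 0.5762 -0.0734  0.1877] w 0.0295 F [0.9 1.  0.3]
shift tool [ 0.0577 -0.1196  0.0214]
  turn [-0.03  0.03 -0.01]
  turn [ 1.7997e+02 -2.0000e-02 -5.0000e-02]
axes y [0.001 1.    0.   ] z [ 1.    -0.001  0.001] q6 [  12. -102.]
```

```bash
python3 -m creep '[{"ax":0,"ay":0,"az":0,"tx":0,"ty":-0.04,"tz":0.01,"fingers":0.02},{"ax":0,"ay":0,"az":0,"tx":0.02,"ty":-0.08,"tz":0.02,"fingers":0.02},{"ax":0,"ay":0,"az":0,"tx":0.04,"ty":-0.11,"tz":0.021,"fingers":0.02},{"ax":0,"ay":0,"az":0,"tx":0.055,"ty":-0.12,"tz":0.021,"fingers":0.02},{"ax":0,"ay":0,"az":0,"tx":0.055,"ty":-0.12,"tz":0.021,"fingers":0.02}]'
python3 -c "
from seg import *
c=cap('wrist'); cv2.imwrite('pics/w11.png',c['pixels'])
print(proj(c,[.5975,-.193,.012]))
for cn in blobs(orange(c),150):
    if cn[:,1].max()<290:
        p,ra=circ(onz(c,cn,.012)); print(cn.mean(0).round(),len(cn),p.round(4),ra.round(4))
go([.5975,-.193,.13],90)"
```

```text
time_s: 9.35
tcp_pos: [0.5951, -0.1926, 0.1294]
eef_rot: [171.7, 89.7, 171.4]
contact_force: [0.7, -0.3, -2.0]
gripper_width: 0.0294
[[321.66191231 185.01489372]]
[148.  78.] 206 [ 0.4754 -0.3809] 0.0434
[322. 183.] 159 [ 0.5963 -0.193 ] 0.0289
t 9.4 tcp [ 0.5962 -0.1918  0.1311] w 0.0296 F [-0.1  1.  -1. ]
shift tool [ 0.0011 -0.0012  0.0013]
  turn [-0.13 -0.14 -0.01]
  turn [ 1.7987e+02 -2.0000e-02  2.2000e-01]
axes y [0.002 1.    0.   ] z [ 1.    -0.002 -0.002] q6 [ -0.  -90.1]
```

View pics/w11.png

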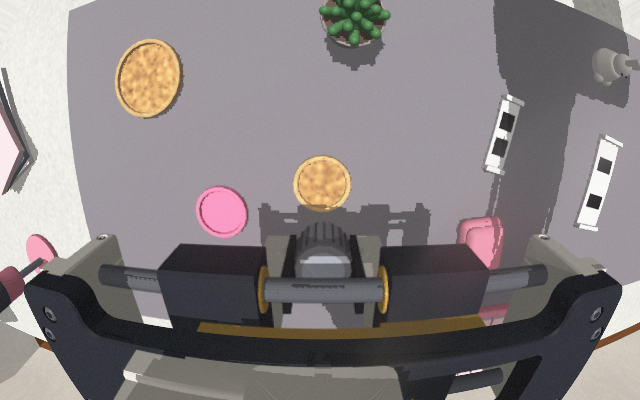

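```bash
python3 -m creep '[{"ax":0,"ay":0,"az":0,"tx":0.03,"ty":-0.001,"tz":0.001,"fingers":0.02},{"ax":0,"ay":0,"az":0,"tx":0.07,"ty":-0.001,"tz":0.001,"fingers":0.02},{"ax":0,"ay":0,"az":0,"tx":0.1,"ty":-0.001,"tz":0.001,"fingers":0.02},{"ax":0,"ay":0,"az":0,"tx":0.12,"ty":-0.001,"tz":0.001,"fingers":0.02},{"ax":0,"ay":0,"az":0,"tx":0.12,"ty":-0.001,"tz":0.001,"fingers":0.02}]'
python3 -c "
from seg import *
c=cap('wrist'); crop(c,160,100,480,330,2.5,'w12')
go([.597,-.193,-.01],90)
for v in range(200,260,4): print(v,dp(c,322,v).round(4))"
```

```text
time_s: 9.9
tcp_pos: [0.5968, -0.1909, 0.0104]
eef_rot: [173.8, 89.8, 173.9]
contact_force: [-0.0, 0.7, -1.1]
gripper_width: 0.0297
t 9.95 tcp [ 0.5982 -0.1913  0.0123] w 0.0299 F [ 0.2 -0.  -0.7]
shift tool [ 0.0223 -0.0017 -0.0012]
  turn [ 0.05 -0.06  0.01]
  turn [-1.7995e+02 -1.0000e-02 -1.0000e-01]
axes y [-0.001  1.    -0.   ] z [ 1.     0.001 -0.001] q6 [  0.1 -90. ]
200 [ 0.577  -0.1909  0.0068]
204 [ 0.5796 -0.1909  0.0073]
208 [ 0.5824 -0.1909  0.0073]
212 [ 0.585  -0.1908  0.0077]
216 [ 0.5877 -0.1908  0.008 ]
220 [ 0.5911 -0.1909  0.0066]
224 [ 0.5827 -0.1908  0.0331]
228 [ 0.583  -0.1908  0.0379]
232 [ 0.5831 -0.1908  0.0431]
236 [ 0.5824 -0.1908  0.0496]
240 [ 0.5827 -0.1908  0.0539]
244 [ 0.5827 -0.1908  0.0584]
248 [ 0.5841 -0.1908  0.06  ]
252 [ 0.5865 -0.1908  0.0597]
256 [ 0.5883 -0.1908  0.0607]
```

View pics/w12.png

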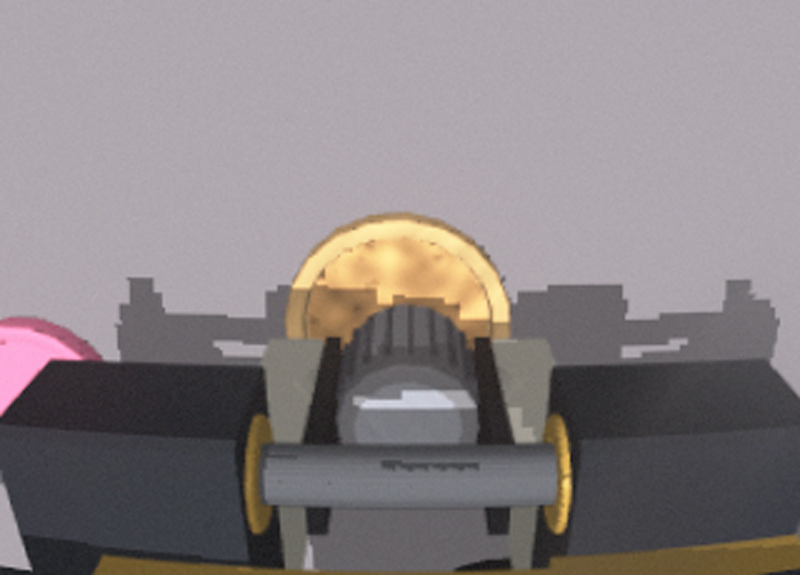

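```bash
python3 -m creep '[{"ax":0,"ay":0,"az":0,"tx":0,"ty":-0.0017,"tz":-0.001,"fingers":0.02},{"ax":0,"ay":0,"az":0,"tx":0.01,"ty":-0.0017,"tz":-0.001,"fingers":0.02},{"ax":0,"ay":0,"az":0,"tx":0.016,"ty":-0.0017,"tz":-0.001,"fingers":0.02},{"ax":0,"ay":0,"az":0,"tx":0.019,"ty":-0.0017,"tz":-0.001,"fingers":0.02},{"ax":0,"ay":0,"az":0,"tx":0.019,"ty":-0.0017,"tz":-0.001,"fingers":0.02}]'
python3 -m creep '[{"ax":0,"ay":0,"az":0,"tx":0.001,"ty":0,"tz":0,"fingers":0.02},{"ax":0,"ay":0,"az":0,"tx":0.002,"ty":0,"tz":0,"fingers":0.02}]'
python3 -c "
from seg import *
c=cap('wrist'); crop(c,160,100,480,330,2.5,'w13')
go([.597,-.193,-.01],90)
for v in range(216,260,4): print(v,dp(c,322,v).round(4))"
```

```text
time_s: 10.45
tcp_pos: [0.5967, -0.1942, -0.0075]
eef_rot: [176.3, 89.9, 176.2]
contact_force: [-0.2, 0.7, -1.5]
gripper_width: 0.0299
time_s: 10.65
tcp_pos: [0.5973, -0.1942, -0.0088]
eef_rot: [-6.5, 90.0, -6.5]
contact_force: [0.6, -0.1, -0.8]
gripper_width: 0.0294
t 10.7 tcp [ 0.5972 -0.1942 -0.009 ] w 0.0294 F [ 0.6  0.4 -0.9]
shift tool [ 0.001   0.0012 -0.0002]
  turn [-0.05  0.   -0.  ]
  turn [179.95  -0.    -0.  ]
axes y [0.001 1.    0.   ] z [ 1.    -0.001  0.   ] q6 [ -0.2 -89.8]
216 [ 0.5809 -0.1941  0.0069]
220 [ 0.5829 -0.1941  0.0082]
224 [ 0.5833 -0.1941  0.0132]
228 [ 0.583  -0.1941  0.0196]
232 [ 0.5827 -0.1941  0.0256]
236 [ 0.5827 -0.194   0.0304]
240 [ 0.5831 -0.194   0.0344]
244 [ 0.583  -0.194   0.0392]
248 [ 0.5849 -0.194   0.0399]
252 [ 0.5868 -0.194   0.0405]
256 [ 0.5893 -0.194   0.0401]
```

View pics/w13.png

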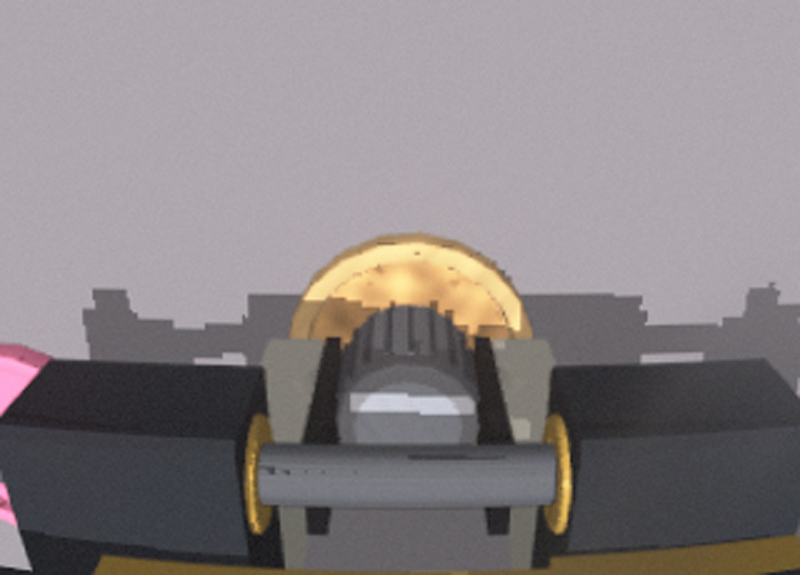

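```bash
python3 -m creep '[{"ax":0,"ay":0,"az":0,"tx":0,"ty":0.001,"tz":0,"fingers":0.02},{"ax":0,"ay":0,"az":0,"tx":0.001,"ty":0.001,"tz":0,"fingers":0.02},{"ax":0,"ay":0,"az":0,"tx":0.0015,"ty":0.001,"tz":0,"fingers":0.02},{"ax":0,"ay":0,"az":0,"tx":0.0015,"ty":0.001,"tz":0,"fingers":0.02}]'
python3 -m creep '[{"ax":0,"ay":0,"az":0,"tx":0,"ty":0,"tz":0,"fingers":0.032},{"ax":0,"ay":0,"az":0,"tx":0,"ty":0,"tz":0,"fingers":0.04},{"ax":0,"ay":0,"az":0,"tx":0,"ty":0,"tz":0,"fingers":0.05},{"ax":0,"ay":0,"az":0,"tx":0,"ty":0,"tz":0,"fingers":0.055},{"ax":0,"ay":0,"az":0,"tx":0,"ty":0,"tz":0,"fingers":0.055}]'
python3 -m creep '[{"ax":0,"ay":0,"az":0,"tx":-0.01,"ty":0,"tz":0,"fingers":0.055},{"ax":0,"ay":0,"az":0,"tx":-0.04,"ty":0,"tz":0,"fingers":0.06},{"ax":0,"ay":0,"az":0,"tx":-0.08,"ty":0,"tz":0,"fingers":0.06},{"ax":0,"ay":0,"az":0,"tx":-0.13,"ty":0,"tz":0,"fingers":0.06},{"ax":0,"ay":0,"az":0,"tx":-0.18,"ty":0,"tz":0,"fingers":0.06}]'
python3 -c "
from seg import *
c=cap('wrist'); crop(c,220,100,420,250,4,'w14')
for cn in blobs(orange(c),150):
    if cn[:,1].max()<290:
        p,ra=circ(onz(c,cn,.012)); print(cn.mean(0).round(),len(cn),p.round(4),ra.round(4))
go([.478,.38,.2],90)"
```

```text
time_s: 11.1
tcp_pos: [0.5972, -0.1932, -0.0104]
eef_rot: [-33.4, 90.0, -33.4]
contact_force: [1.1, -0.8, -1.1]
gripper_width: 0.0295
time_s: 11.6
tcp_pos: [0.5972, -0.1932, -0.0104]
eef_rot: [-1.1, 90.0, -1.1]
contact_force: [0.1, 0.1, 0.8]
gripper_width: 0.0537
time_s: 12.1
tcp_pos: [0.5966, -0.1932, 0.1721]
eef_rot: [-137.5, 90.0, -137.5]
contact_force: [1.9, 0.0, -0.1]
gripper_width: 0.0597
[166.  77.] 186 [ 0.4754 -0.3812] 0.0431
[322. 172.] 140 [ 0.5964 -0.193 ] 0.0288
t 12.15 tcp [ 0.6011 -0.1947  0.1823] w 0.0599 F [ 3.3 -1.4 10. ]
shift tool [-0.0213  0.5747 -0.1223]
  turn [0.05 0.72 0.21]
  turn [-179.95   -0.33    1.12]
axes y [-0.001  1.    -0.004] z [1.    0.001 0.012] q6 [ -0.1 -89.9]
```

View pics/w14.png

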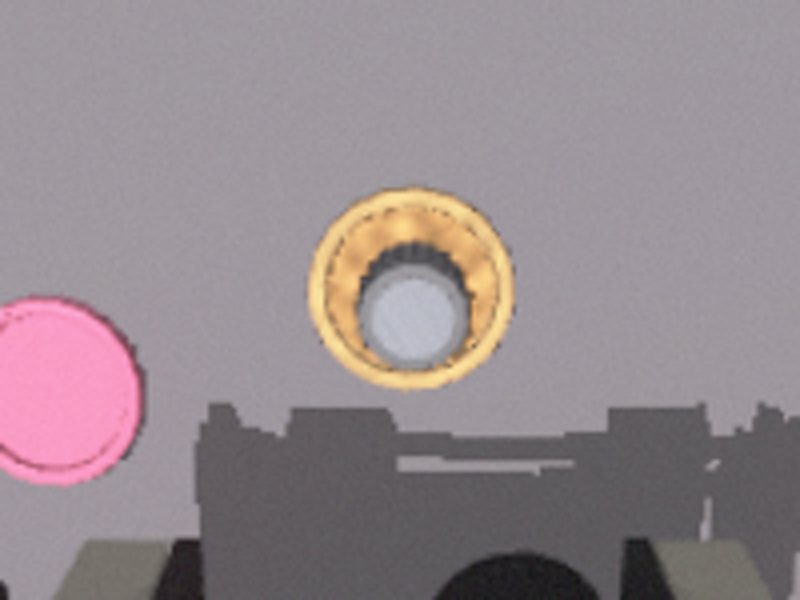

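```bash
python3 -m creep '[{"ax":0,"ay":0,"az":0,"tx":-0.01,"ty":0.03,"tz":-0.005,"fingers":0.06},{"ax":0,"ay":0,"az":0,"tx":-0.02,"ty":0.076,"tz":-0.015,"fingers":0.06},{"ax":0,"ay":0,"az":0,"tx":-0.02,"ty":0.124,"tz":-0.025,"fingers":0.06},{"ax":0,"ay":0,"az":0,"tx":-0.02,"ty":0.172,"tz":-0.035,"fingers":0.06},{"ax":0,"ay":0,"az":0,"tx":-0.02,"ty":0.22,"tz":-0.045,"fingers":0.06}]'
python3 -m creep '[{"ax":0,"ay":0,"az":0,"tx":0,"ty":0.048,"tz":-0.01,"fingers":0.06},{"ax":0,"ay":0,"az":0,"tx":0,"ty":0.096,"tz":-0.02,"fingers":0.06},{"ax":0,"ay":0,"az":0,"tx":0,"ty":0.144,"tz":-0.03,"fingers":0.06},{"ax":0,"ay":0,"az":0,"tx":0,"ty":0.192,"tz":-0.04,"fingers":0.06},{"ax":0,"ay":0,"az":0,"tx":0,"ty":0.23,"tz":-0.05,"fingers":0.06}]'
python3 -c "
from seg import *
go([.478,.38,.19],142)"
```

```text
time_s: 12.65
tcp_pos: [0.5517, 0.0284, 0.1907]
eef_rot: [18.8, 89.9, 18.7]
contact_force: [1.6, 0.3, 0.1]
gripper_width: 0.0599
time_s: 13.15
tcp_pos: [0.5018, 0.2594, 0.1906]
eef_rot: [42.1, 89.9, 42.2]
contact_force: [0.7, 0.3, 0.4]
gripper_width: 0.0602
t 13.15 tcp [0.5018 0.2594 0.1906] w 0.0602 F [0.7 0.3 0.4]
shift tool [ 0.0006  0.1206 -0.0237]
  turn [-5.198e+01  8.000e-02 -2.000e-02]
  turn [ 1.2802e+02 -3.0000e-02 -9.0000e-02]
axes y [-0.     1.     0.001] z [1.    0.    0.001] q6 [  47.2 -137.2]
```

```bash
python3 -m creep '[{"ax":-8,"ay":0,"az":0,"tx":0,"ty":0.04,"tz":-0.01,"fingers":0.06},{"ax":-16,"ay":0,"az":0,"tx":0,"ty":0.08,"tz":-0.02,"fingers":0.06},{"ax":-24,"ay":0,"az":0,"tx":0,"ty":0.11,"tz":-0.024,"fingers":0.06},{"ax":-32,"ay":0,"az":0,"tx":0,"ty":0.115,"tz":-0.025,"fingers":0.06},{"ax":-40,"ay":0,"az":0,"tx":0,"ty":0.115,"tz":-0.025,"fingers":0.06}]'
python3 -m creep '[{"ax":-8,"ay":0,"az":0,"tx":0,"ty":0,"tz":0,"fingers":0.06},{"ax":-12,"ay":0,"az":0,"tx":0,"ty":0,"tz":0,"fingers":0.06},{"ax":-12,"ay":0,"az":0,"tx":0,"ty":0,"tz":0,"fingers":0.06}]'
python3 -c "
from seg import *
c=cap('wrist'); crop(c,220,80,420,230,4,'w15'); t=cap('top'); crop(t,140,200,200,260,10,'t15')
h=white(c)
for cn in blobs(h,150):
    m=cn.mean(0)
    if 220<m[0]<420 and m[1]<240: print(m.round(),rect(onz(c,cn,.075)))
go([.478,.38,.19],142)"
```

```text
time_s: 13.65
tcp_pos: [0.477, 0.3734, 0.1899]
eef_rot: [1.8, 90.0, 42.2]
contact_force: [-0.0, -0.4, 1.1]
gripper_width: 0.0599
time_s: 13.95
tcp_pos: [0.4776, 0.372, 0.1903]
eef_rot: [-1.3, 90.0, 50.7]
contact_force: [-0.2, 0.5, 0.2]
gripper_width: 0.0603
t 14.05 tcp [0.4776 0.3719 0.1901] w 0.0599 F [-0.5 -1.4  0.4]
shift tool [0.0001 0.0047 0.0066]
  turn [-0.18  0.03 -0.  ]
  turn [ 1.7982e+02 -0.0000e+00 -5.0000e-02]
axes y [-0.786  0.618  0.   ] z [0.618 0.786 0.001] q6 [ 56.4 -94.6]
```

View pics/w15.png

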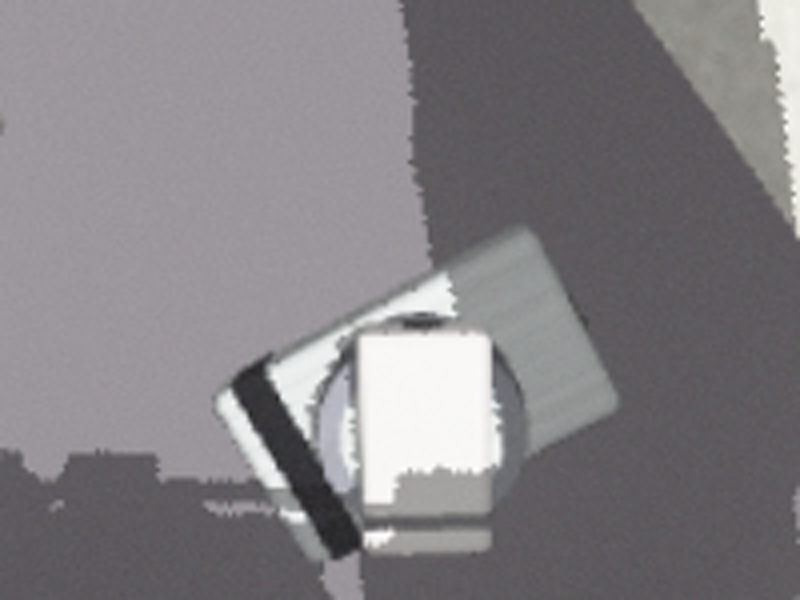

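```bash
python3 -c "
from seg import *
c=cap('wrist')
k=np.array([[358,333],[491,334],[491,551],[363,552]])/4+[220,80]
P=onz(c,k,.075); print(P.round(4),P.mean(0).round(4))
e=P[1]-P[0],P[2]-P[1],P[3]-P[2],P[0]-P[3]
for v in e: print(np.linalg.norm(v[:2]).round(4),np.degrees(np.arctan2(v[1],v[0])).round(1))
for u,v in((325,170),(335,200),(300,180),(340,150)): print(dp(c,u,v).round(4))
B=np.array([[216,400],[530,226],[617,402]])/4+[220,80]
Q=onz(c,B,.025); print(Q.round(4)); 
m=Q.mean(0)
for v in(Q[1]-Q[0],Q[2]-Q[1]): print(np.linalg.norm(v[:2]).round(4),np.degrees(np.arctan2(v[1],v[0])).round(1))
print('bigdrive c',((Q[0]+Q[2])/2).round(4))
go([P.mean(0)[0],P.mean(0)[1],.1],142)"
```

```text
[[0.4753 0.3487 0.075 ]
 [0.4495 0.3692 0.075 ]
 [0.4844 0.4155 0.075 ]
 [0.5109 0.3949 0.075 ]] [0.48   0.3821 0.075 ]
0.033 141.4
0.0579 53.0
0.0335 -37.7
0.0584 -127.6
[0.4675 0.3636 0.0749]
[0.4789 0.395  0.0744]
[0.4986 0.3598 0.0528]
[0.4464 0.3651 0.0253]
[[0.5292 0.3453 0.025 ]
 [0.4256 0.3614 0.025 ]
 [0.4363 0.419  0.025 ]]
0.1049 171.1
0.0585 79.4
bigdrive c [0.4828 0.3821 0.025 ]
t 14.1 tcp [0.4776 0.3719 0.19  ] w 0.0601 F [0.1 1.3 0. ]
shift tool [0.09   0.0044 0.0095]
  turn [-0.17  0.02  0.  ]
  turn [ 1.7983e+02  0.0000e+00 -4.0000e-02]
axes y [-0.786  0.618 -0.   ] z [0.618 0.786 0.   ] q6 [ 56.4 -94.5]
```

```bash
python3 -m creep '[{"ax":0,"ay":0,"az":0,"tx":0.03,"ty":0.004,"tz":0.009,"fingers":0.06},{"ax":0,"ay":0,"az":0,"tx":0.07,"ty":0.004,"tz":0.009,"fingers":0.06},{"ax":0,"ay":0,"az":0,"tx":0.1,"ty":0.004,"tz":0.009,"fingers":0.06},{"ax":0,"ay":0,"az":0,"tx":0.12,"ty":0.004,"tz":0.009,"fingers":0.06},{"ax":0,"ay":0,"az":0,"tx":0.12,"ty":0.004,"tz":0.009,"fingers":0.06}]'
python3 -c "
from seg import *
c=cap('wrist'); crop(c,220,130,420,280,4,'w16')
go([.48,.382,.029],142)"
```

```text
time_s: 14.6
tcp_pos: [0.4786, 0.3797, 0.0666]
eef_rot: [178.9, 89.7, -129.2]
contact_force: [0.4, 0.4, 0.4]
gripper_width: 0.06
t 14.65 tcp [0.4796 0.3807 0.0687] w 0.0599 F [0.3 0.7 0.2]
shift tool [0.0397 0.0005 0.0014]
  turn [-0.11 -0.16  0.02]
  turn [1.7989e+02 3.0000e-02 2.5000e-01]
axes y [-0.787  0.617 -0.   ] z [ 0.617  0.787 -0.003] q6 [ 56.7 -94.8]
```

View pics/w16.png

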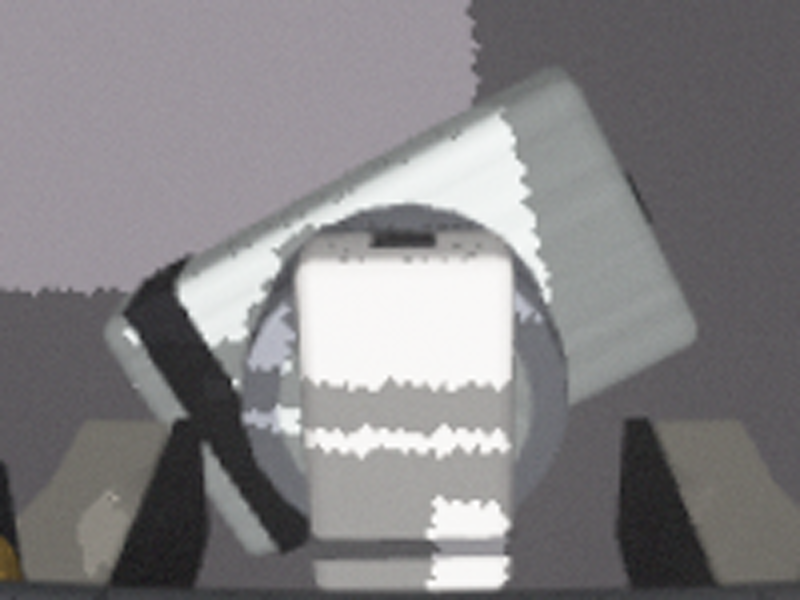

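```bash
python3 -m creep '[{"ax":0,"ay":0,"az":0,"tx":0.015,"ty":-0.0005,"tz":0.001,"fingers":0.06},{"ax":0,"ay":0,"az":0,"tx":0.028,"ty":-0.0005,"tz":0.001,"fingers":0.06},{"ax":0,"ay":0,"az":0,"tx":0.036,"ty":-0.0005,"tz":0.001,"fingers":0.06},{"ax":0,"ay":0,"az":0,"tx":0.0385,"ty":-0.0005,"tz":0.001,"fingers":0.055},{"ax":0,"ay":0,"az":0,"tx":0.0385,"ty":-0.0005,"tz":0.001,"fingers":0.048}]'
python3 -m creep '[{"ax":0,"ay":0,"az":0,"tx":0,"ty":0,"tz":0,"fingers":0.044},{"ax":0,"ay":0,"az":0,"tx":0,"ty":0,"tz":0,"fingers":0.038},{"ax":0,"ay":0,"az":0,"tx":0,"ty":0,"tz":0,"fingers":0.025},{"ax":0,"ay":0,"az":0,"tx":0,"ty":0,"tz":0,"fingers":0.025},{"ax":0,"ay":0,"az":0,"tx":0,"ty":0,"tz":0,"fingers":0.025}]' 12
python3 -c "
from seg import *
c=cap('wrist'); crop(c,220,150,420,300,4,'w17')
go([.48,.382,.029],142)"
```

```text
time_s: 15.15
tcp_pos: [0.481, 0.3819, 0.0311]
eef_rot: [-155.7, 90.0, -103.8]
contact_force: [-0.3, 0.7, 0.6]
gripper_width: 0.0519
time_s: 15.65
tcp_pos: [0.4811, 0.3821, 0.0315]
eef_rot: [-6.3, 90.0, 45.7]
contact_force: [-0.6, -0.4, 3.3]
gripper_width: 0.0339
t 15.7 tcp [0.4811 0.3822 0.0315] w 0.034 F [ 0.2 -1.1  3.4]
shift tool [ 0.0025  0.0008 -0.0009]
  turn [-0.04  0.04  0.  ]
  turn [ 1.7996e+02  1.0000e-02 -6.0000e-02]
axes y [-0.788  0.616 -0.   ] z [0.616 0.788 0.001] q6 [ 56.7 -94.7]
```

View pics/w17.png

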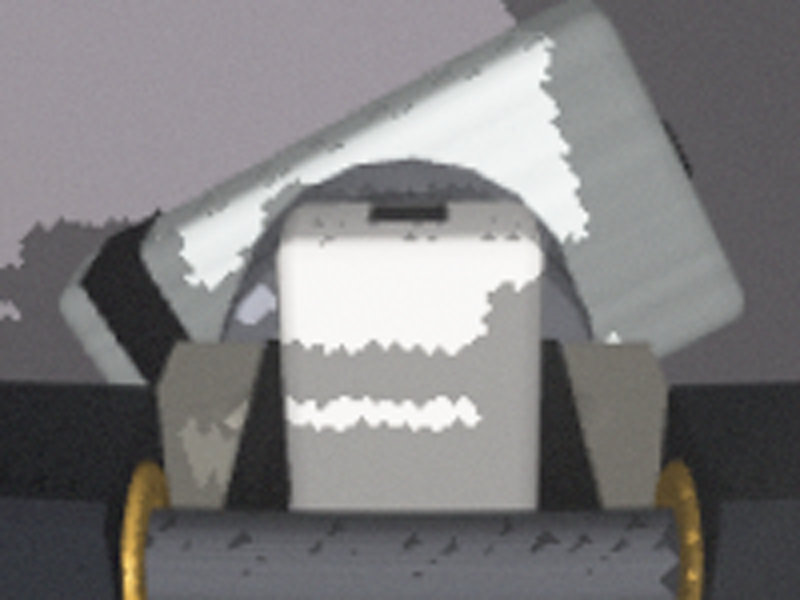

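```bash
python3 -m creep '[{"ax":0,"ay":0,"az":0,"tx":-0.01,"ty":0,"tz":0,"fingers":0.025},{"ax":0,"ay":0,"az":0,"tx":-0.03,"ty":0,"tz":0,"fingers":0.025},{"ax":0,"ay":0,"az":0,"tx":-0.06,"ty":0,"tz":0,"fingers":0.025},{"ax":0,"ay":0,"az":0,"tx":-0.09,"ty":-0.01,"tz":-0.01,"fingers":0.025},{"ax":0,"ay":0,"az":0,"tx":-0.12,"ty":-0.03,"tz":-0.03,"fingers":0.025}]'
python3 -m creep '[{"ax":6,"ay":0,"az":0,"tx":-0.01,"ty":-0.03,"tz":-0.03,"fingers":0.025},{"ax":12,"ay":0,"az":0,"tx":-0.01,"ty":-0.06,"tz":-0.06,"fingers":0.025},{"ax":19,"ay":0,"az":0,"tx":-0.01,"ty":-0.09,"tz":-0.09,"fingers":0.025},{"ax":26,"ay":0,"az":0,"tx":-0.01,"ty":-0.12,"tz":-0.12,"fingers":0.025},{"ax":33,"ay":0,"az":0,"tx":-0.01,"ty":-0.15,"tz":-0.15,"fingers":0.025}]'
python3 -c "
from seg import *
c=cap('wrist'); cv2.imwrite('pics/w18.png',c['pixels'])
go([.542,.01,.16],76.4)"
```

```text
time_s: 16.2
tcp_pos: [0.486, 0.3405, 0.1524]
eef_rot: [-74.1, 90.0, -22.1]
contact_force: [0.4, 1.1, -0.8]
gripper_width: 0.0341
time_s: 16.7
tcp_pos: [0.5116, 0.1276, 0.1618]
eef_rot: [17.8, 90.0, 36.5]
contact_force: [1.0, -0.2, -0.8]
gripper_width: 0.0339
t 16.75 tcp [0.511  0.123  0.1616] w 0.0344 F [-1.8 -5.6 -0.8]
shift tool [ 0.0017 -0.117  -0.0057]
  turn [31.75 -0.06  0.06]
  turn [-1.4825e+02 -8.0000e-02 -8.0000e-02]
axes y [-0.311  0.95  -0.001] z [ 0.95   0.311 -0.001] q6 [  35.  -106.8]
```

View pics/w18.png

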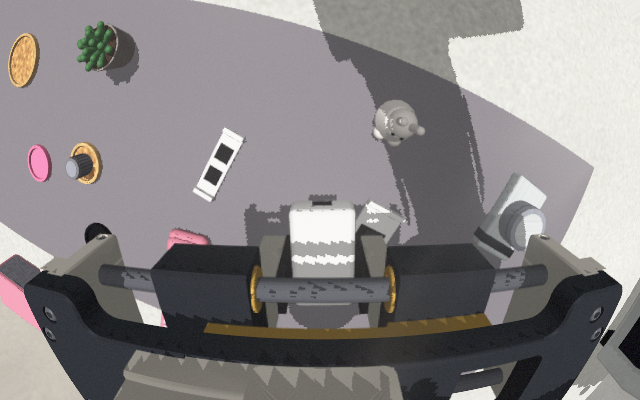

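Drive held level at about (322,245); the short cradle at (219,164), rabbit (395,122), stack remnant (505,225). Continue over the cradle.

```bash
python3 -m creep '[{"ax":6,"ay":0,"az":0,"tx":0,"ty":-0.03,"tz":-0.001,"fingers":0.025},{"ax":14,"ay":0,"az":0,"tx":0,"ty":-0.07,"tz":-0.003,"fingers":0.025},{"ax":22,"ay":0,"az":0,"tx":0,"ty":-0.1,"tz":-0.005,"fingers":0.025},{"ax":28,"ay":0,"az":0,"tx":0,"ty":-0.117,"tz":-0.006,"fingers":0.025},{"ax":31.5,"ay":0,"az":0,"tx":0,"ty":-0.117,"tz":-0.006,"fingers":0.025}]'
python3 -m creep '[{"ax":0,"ay":0,"az":0,"tx":0,"ty":0,"tz":0,"fingers":0.025}]'
python3 -c "
from seg import *
c=cap('wrist'); cv2.imwrite('pics/w19.png',c['pixels']); crop(c,260,80,390,230,4,'w19c')
g=cv2.cvtColor(c['pixels'],cv2.COLOR_BGR2GRAY)
m=(g>190)
for cn in blobs(m,100):
    a=rect(onz(c,cn,.009))
    if a[1][1]<140: print(cn.mean(0).round(),a,cn[:,1].min(),cn[:,1].max())
go([.542,.01,.16],76.4)"
```

```text
time_s: 17.25
tcp_pos: [0.5442, 0.0146, 0.1614]
eef_rot: [-128.0, 90.0, -140.9]
contact_force: [-1.2, -0.8, -1.6]
gripper_width: 0.0339
time_s: 17.35
tcp_pos: [0.544, 0.016, 0.1614]
eef_rot: [156.8, 90.0, 144.2]
contact_force: [-0.5, 0.2, -0.8]
gripper_width: 0.0343
[323. 222.] (array([0.60378882, 0.00200696]), [38.864097595214844, 77.65110778808594], np.float32(77.30203)) 209 239
[315. 166.] (array([0.53439081, 0.01023552]), [25.541645050048828, 78.3917236328125], np.float32(166.49498)) 132 200
[573.  70.] (array([0.47421423, 0.39856064]), [62.19416427612305, 91.60711669921875], np.float32(169.15282)) 39 105
[598.  80.] (array([0.48616904, 0.44163269]), [49.490379333496094, 51.738399505615234], np.float32(169.95657)) 62 99
[473. 395.] (array([1.0505918 , 0.22725816]), [45.42559051513672, 127.56109619140625], np.float32(58.665794)) 386 399
[ 62. 196.] (array([ 0.47678403, -0.3835061 ]), [77.69505310058594, 86.0921630859375], np.float32(147.68964)) 165 218
[329. 254.] (array([0.64413623, 0.00082818]), [12.898794174194336, 62.16083908081055], np.float32(77.23464)) 249 258
[133. 377.] (array([ 0.86458466, -0.45527029]), [31.7775821685791, 54.8776741027832], np.float32(78.68273)) 370 383
t 17.4 tcp [0.544  0.0164 0.1614] w 0.0339 F [ 0.8  0.4 -0.3]
shift tool [ 0.0014 -0.0067 -0.0006]
  turn [ 1.1   0.   -0.01]
  turn [-1.789e+02  2.000e-02  0.000e+00]
axes y [0.216 0.976 0.   ] z [ 0.976 -0.216  0.   ] q6 [  22.4 -124.8]
```

View pics/w19c.png

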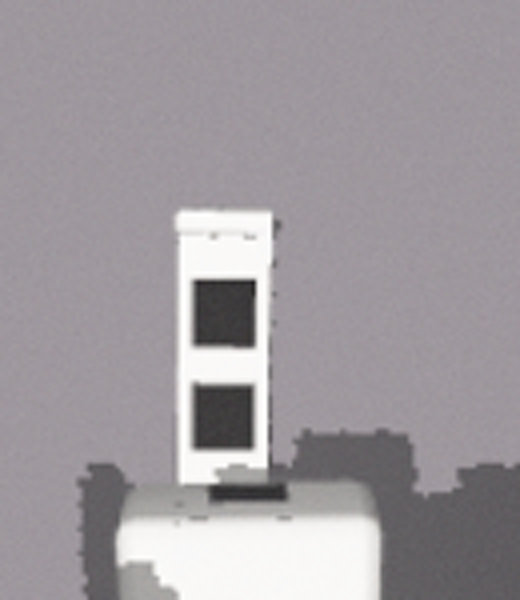

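```bash
python3 -c "
from seg import *
c=cap('wrist')
k=np.array([[224,314],[223,416],[223.5,365],[175,213],[272,213]])/4+[260,80]
print(onz(c,k[:3],.009).round(4),onz(c,k[3:],.016).round(4))
P=onz(c,k[:2],.009); print(P.mean(0)); d=P[1]-P[0]; print(np.degrees(np.arctan2(d[1],d[0])))
e=onz(c,k[3:],.016).mean(0)[:2]; a=np.radians(166.4); print('center from lip', e-.044*np.array([np.cos(a),np.sin(a)]))
"
```

```text
[[0.5252 0.0135 0.009 ]
 [0.5539 0.0067 0.009 ]
 [0.5394 0.0102 0.009 ]] [[0.494  0.0073 0.016 ]
 [0.4997 0.0326 0.016 ]]
[0.53955891 0.01013694 0.009     ]
-13.346607762996063
center from lip [0.53964399 0.00959472]
```

```bash
python3 -c "
from seg import *
go([.5404,.0098,-.0165],76.6)"
python3 -m creep '[{"ax":1,"ay":0,"az":0,"tx":0.02,"ty":-0.007,"tz":-0.002,"fingers":0.025},{"ax":1,"ay":0,"az":0,"tx":0.06,"ty":-0.007,"tz":-0.002,"fingers":0.025},{"ax":1,"ay":0,"az":0,"tx":0.1,"ty":-0.007,"tz":-0.002,"fingers":0.025},{"ax":1,"ay":0,"az":0,"tx":0.13,"ty":-0.007,"tz":-0.002,"fingers":0.025},{"ax":1,"ay":0,"az":0,"tx":0.15,"ty":-0.007,"tz":-0.002,"fingers":0.025}]'
python3 -m creep '[{"ax":0,"ay":0,"az":0,"tx":0.003,"ty":0,"tz":0,"fingers":0.025},{"ax":0,"ay":0,"az":0,"tx":0.003,"ty":0,"tz":0,"fingers":0.025}]'
python3 -c "
from seg import *
c=cap('wrist'); crop(c,220,130,420,280,4,'w20')
go([.5404,.0098,-.0165],76.6)"
```

```text
t 17.45 tcp [0.544  0.0167 0.1613] w 0.0338 F [-0.4 -0.6 -1. ]
shift tool [ 0.1778 -0.0076 -0.0021]
  turn [ 0.97  0.   -0.01]
  turn [-1.7903e+02  1.0000e-02  0.0000e+00]
axes y [0.215 0.977 0.   ] z [ 0.977 -0.215  0.   ] q6 [  22.4 -124.8]
time_s: 17.95
tcp_pos: [0.5394, 0.0105, 0.009]
eef_rot: [-150.0, 89.9, -163.4]
contact_force: [0.5, -0.1, -1.3]
gripper_width: 0.034
time_s: 18.15
tcp_pos: [0.5406, 0.0106, 0.0081]
eef_rot: [-133.2, 89.9, -146.6]
contact_force: [-0.1, 0.0, -0.4]
gripper_width: 0.0336
t 18.2 tcp [0.5413 0.0108 0.0089] w 0.0342 F [-0.4  0.2 -0.4]
shift tool [ 0.0254 -0.0012 -0.0007]
  turn [-0.05  0.05 -0.01]
  turn [ 1.7995e+02 -2.0000e-02 -7.0000e-02]
axes y [0.233 0.973 0.   ] z [ 0.973 -0.233  0.001] q6 [  21.9 -125.4]
```

View pics/w20.png

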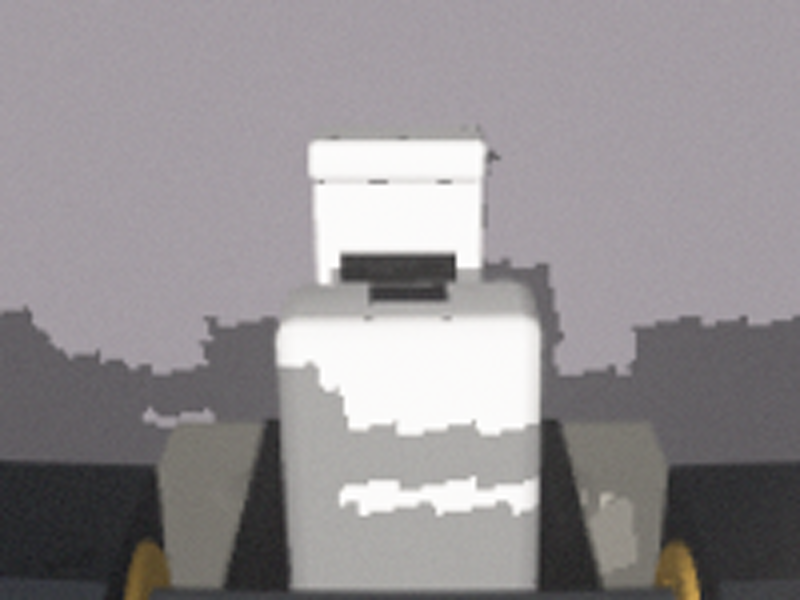

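```bash
python3 -m creep '[{"ax":0,"ay":0,"az":0,"tx":0.006,"ty":-0.0015,"tz":-0.0005,"fingers":0.025},{"ax":0,"ay":0,"az":0,"tx":0.014,"ty":-0.0015,"tz":-0.0005,"fingers":0.025},{"ax":0,"ay":0,"az":0,"tx":0.02,"ty":-0.0015,"tz":-0.0005,"fingers":0.025},{"ax":0,"ay":0,"az":0,"tx":0.022,"ty":-0.0015,"tz":-0.0005,"fingers":0.025},{"ax":0,"ay":0,"az":0,"tx":0.022,"ty":-0.0015,"tz":-0.0005,"fingers":0.025}]'
python3 -c "
from seg import *
c=cap('wrist'); crop(c,220,130,420,280,4,'w21')
go([.5404,.0098,-.0165],76.6)
for v in range(165,240,4): print(v,dp(c,322,v).round(4))"
```

```text
time_s: 18.7
tcp_pos: [0.5396, 0.0088, -0.0143]
eef_rot: [-143.7, 90.0, -157.3]
contact_force: [-0.6, 0.4, -1.0]
gripper_width: 0.034
t 18.75 tcp [ 0.5398  0.0089 -0.0141] w 0.0338 F [-0.   0.1 -0.4]
shift tool [0.0024 0.0011 0.0004]
  turn [-0.14 -0.02  0.02]
  turn [1.7986e+02 3.0000e-02 3.0000e-02]
axes y [ 0.234  0.972 -0.   ] z [ 0.972 -0.234 -0.   ] q6 [  21.8 -125.3]
165 [0.4935 0.0199 0.002 ]
169 [0.4958 0.0194 0.0018]
173 [0.4961 0.0193 0.0099]
177 [0.4969 0.0191 0.0153]
181 [0.4987 0.0187 0.0165]
185 [0.5009 0.0182 0.0163]
189 [0.5054 0.0171 0.0079]
193 [0.5074 0.0166 0.0086]
197 [0.5098 0.016  0.0083]
201 [0.5086 0.0163 0.0186]
205 [0.5095 0.0161 0.0223]
209 [0.5099 0.016  0.0269]
213 [0.5113 0.0157 0.0289]
217 [0.5132 0.0152 0.0293]
221 [0.5153 0.0147 0.0291]
225 [0.5174 0.0142 0.0292]
229 [0.5195 0.0137 0.0292]
233 [0.5218 0.0132 0.0291]
237 [0.5236 0.0127 0.0297]
```

View pics/w21.png

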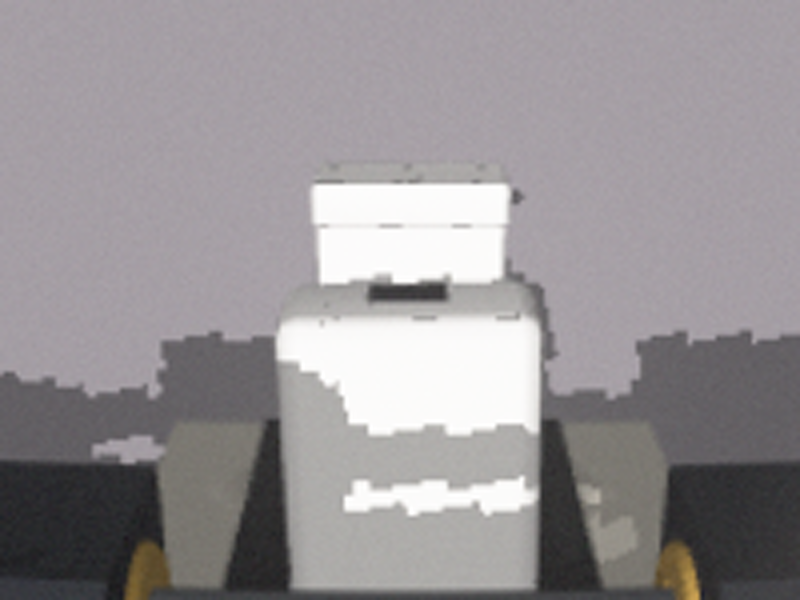

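```bash
python3 -m creep '[{"ax":0,"ay":0,"az":0,"tx":0,"ty":0,"tz":0.001,"fingers":0.025},{"ax":0,"ay":0,"az":0,"tx":0.001,"ty":0,"tz":0.001,"fingers":0.025},{"ax":0,"ay":0,"az":0,"tx":0.002,"ty":0,"tz":0.001,"fingers":0.025},{"ax":0,"ay":0,"az":0,"tx":0.0025,"ty":0,"tz":0.001,"fingers":0.025},{"ax":0,"ay":0,"az":0,"tx":0.0025,"ty":0,"tz":0.001,"fingers":0.025}]'
python3 -c "
from seg import *
c=cap('wrist')
go([.5404,.0098,-.0165],76.6)
for v in range(221,240,4): print(v,dp(c,322,v).round(4))"
```

```text
time_s: 19.25
tcp_pos: [0.5408, 0.0087, -0.0164]
eef_rot: [20.8, 90.0, 7.2]
contact_force: [-0.2, 0.1, -0.5]
gripper_width: 0.0338
t 19.3 tcp [ 0.5408  0.0087 -0.0165] w 0.0343 F [ 1.4 -0.3 -1.1]
shift tool [ 0.      0.001  -0.0006]
  turn [-0.15 -0.    0.  ]
  turn [1.7985e+02 0.0000e+00 1.0000e-02]
axes y [ 0.234  0.972 -0.   ] z [ 0.972 -0.234 -0.   ] q6 [  21.7 -125.2]
221 [0.5168 0.0146 0.0265]
225 [0.5188 0.0141 0.0267]
229 [0.5208 0.0136 0.0269]
233 [0.523  0.013  0.0269]
237 [0.5251 0.0125 0.0272]
```

```bash
python3 -m creep '[{"ax":0,"ay":0,"az":0,"tx":0.0007,"ty":0,"tz":0,"fingers":0.025},{"ax":0,"ay":0,"az":0,"tx":0.0007,"ty":0,"tz":0,"fingers":0.036},{"ax":0,"ay":0,"az":0,"tx":0.0007,"ty":0,"tz":0,"fingers":0.044},{"ax":0,"ay":0,"az":0,"tx":0.0007,"ty":0,"tz":0,"fingers":0.055},{"ax":0,"ay":0,"az":0,"tx":0.0007,"ty":0,"tz":0,"fingers":0.055}]'
python3 -m creep '[{"ax":0,"ay":0,"az":0,"tx":0,"ty":0,"tz":0,"fingers":0.06},{"ax":0,"ay":0,"az":0,"tx":-0.02,"ty":0,"tz":0,"fingers":0.06},{"ax":0,"ay":0,"az":0,"tx":-0.06,"ty":0,"tz":0,"fingers":0.06},{"ax":0,"ay":0,"az":0,"tx":-0.11,"ty":0,"tz":0,"fingers":0.07},{"ax":0,"ay":0,"az":0,"tx":-0.15,"ty":0,"tz":0,"fingers":0.087}]'
python3 -m creep '[{"ax":0,"ay":0,"az":0,"tx":-0.03,"ty":0.03,"tz":0,"fingers":0.087},{"ax":0,"ay":0,"az":0,"tx":-0.05,"ty":0.05,"tz":0,"fingers":0.087},{"ax":0,"ay":0,"az":0,"tx":-0.05,"ty":0.05,"tz":0,"fingers":0.087}]'
python3 -c "
from seg import *
c=cap('wrist'); crop(c,220,80,420,230,4,'w22')
go([.478,.382,.19],80)"
```

```text
time_s: 19.8
tcp_pos: [0.5408, 0.0087, -0.0172]
eef_rot: [-151.6, 90.0, -165.2]
contact_force: [-0.2, -0.5, 0.2]
gripper_width: 0.0527
time_s: 20.3
tcp_pos: [0.5411, 0.0086, 0.1354]
eef_rot: [15.0, 89.9, 1.5]
contact_force: [0.8, 0.5, 0.3]
gripper_width: 0.0707
time_s: 20.6
tcp_pos: [0.5549, 0.0595, 0.1863]
eef_rot: [32.4, 89.6, 19.0]
contact_force: [-0.5, 0.3, -0.5]
gripper_width: 0.0867
t 20.65 tcp [0.5534 0.0585 0.1842] w 0.0867 F [-0.2 -0.7 -0.8]
shift tool [-0.0056  0.2971 -0.1486]
  turn [-3.46  0.13 -0.1 ]
  turn [ 1.7654e+02 -1.6000e-01 -2.1000e-01]
axes y [0.233 0.973 0.002] z [ 0.973 -0.233  0.002] q6 [  26.2 -129.7]
```

View pics/w22.png

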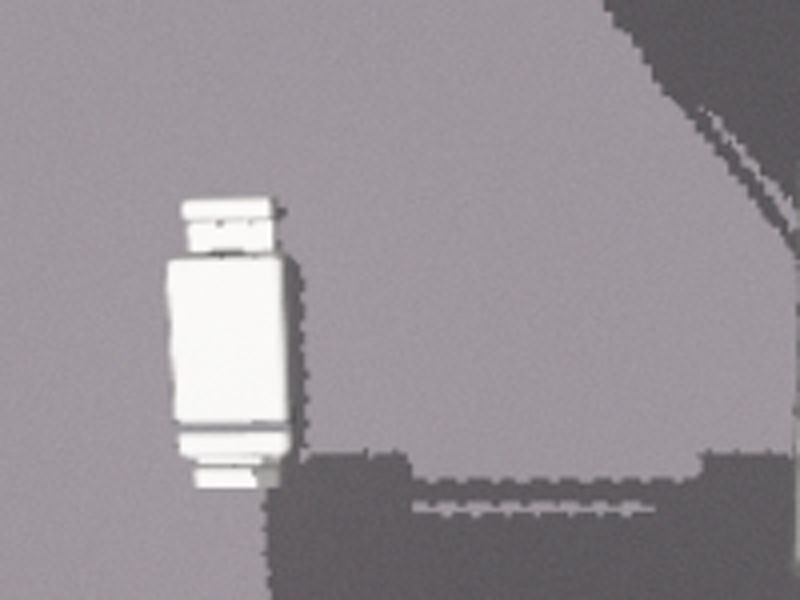

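```bash
python3 -m creep '[{"ax":-3.5,"ay":0,"az":0,"tx":0,"ty":0.04,"tz":-0.02,"fingers":0.087},{"ax":-3.5,"ay":0,"az":0,"tx":0,"ty":0.08,"tz":-0.04,"fingers":0.087},{"ax":-3.5,"ay":0,"az":0,"tx":0,"ty":0.122,"tz":-0.061,"fingers":0.087},{"ax":-3.5,"ay":0,"az":0,"tx":0,"ty":0.164,"tz":-0.082,"fingers":0.087},{"ax":-3.5,"ay":0,"az":0,"tx":0,"ty":0.2,"tz":-0.1,"fingers":0.087}]'
python3 -c "
from seg import *
go([.478,.382,.16],80)"
```

```text
time_s: 21.15
tcp_pos: [0.5009, 0.2761, 0.1816]
eef_rot: [-131.0, 89.9, -141.0]
contact_force: [0.6, -0.0, -0.2]
gripper_width: 0.0872
t 21.15 tcp [0.5009 0.2761 0.1816] w 0.0872 F [ 0.6 -0.  -0.2]
shift tool [ 0.0215  0.1003 -0.041 ]
  turn [-0.05 -0.07  0.08]
  turn [1.7995e+02 1.3000e-01 1.1000e-01]
axes y [ 0.175  0.985 -0.001] z [ 0.985 -0.175 -0.001] q6 [  48.4 -148.5]
```

```bash
python3 -m creep '[{"ax":0,"ay":0,"az":0,"tx":0.005,"ty":0.03,"tz":-0.012,"fingers":0.087},{"ax":0,"ay":0,"az":0,"tx":0.015,"ty":0.07,"tz":-0.028,"fingers":0.087},{"ax":0,"ay":0,"az":0,"tx":0.022,"ty":0.1,"tz":-0.041,"fingers":0.087},{"ax":0,"ay":0,"az":0,"tx":0.022,"ty":0.1,"tz":-0.041,"fingers":0.087},{"ax":0,"ay":0,"az":0,"tx":0.022,"ty":0.1,"tz":-0.041,"fingers":0.087}]'
python3 -c "
from seg import *
c=cap('wrist'); crop(c,220,100,420,250,4,'w23')
go([.478,.382,.16],80)"
```

```text
time_s: 21.65
tcp_pos: [0.4784, 0.3802, 0.1591]
eef_rot: [-117.5, 89.8, -127.5]
contact_force: [-0.1, 0.1, 1.1]
gripper_width: 0.0872
t 21.7 tcp [0.4788 0.3798 0.1597] w 0.0871 F [ 0.5 -0.4  0.5]
shift tool [-0.0003  0.002  -0.0012]
  turn [-0.04 -0.06  0.12]
  turn [1.7996e+02 1.8000e-01 9.0000e-02]
axes y [ 0.174  0.985 -0.002] z [ 0.985 -0.174 -0.001] q6 [  56.7 -156.7]
```

View pics/w23.png

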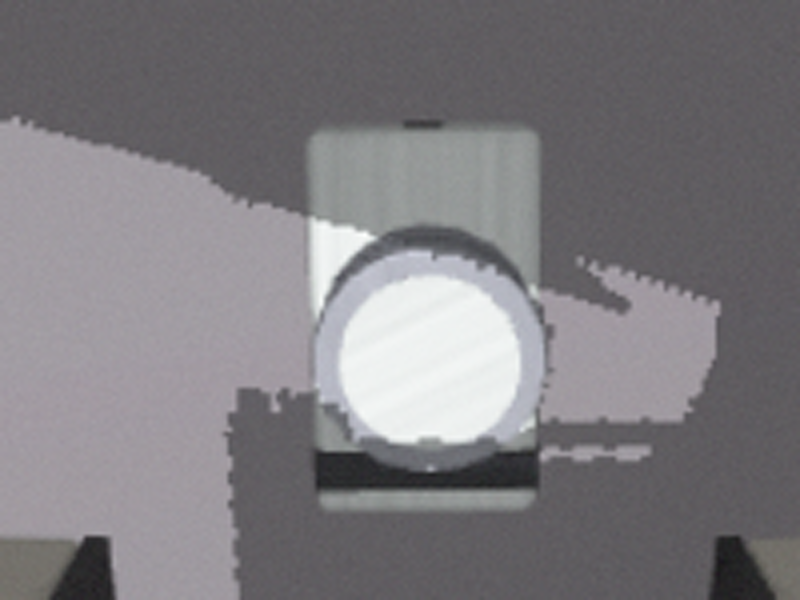

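```bash
python3 -c "
from seg import *
c=cap('wrist')
k=np.array([[431,360],[317,360],[545,360],[431,248],[431,472]])/4+[220,100]
print(onz(c,k,.057).round(4))
k=np.array([[308,129],[541,129],[538,511],[318,511]])/4+[220,100]
P=onz(c,k,.025);print(P.round(4),P.mean(0).round(4))
for i in range(4):
  v=P[(i+1)%4]-P[i]; print(np.linalg.norm(v).round(4),np.degrees(np.arctan2(v[1],v[0])).round(1))
print(dp(c,327,190),dp(c,325,145))
t=onz(c,[[327.75,190]],.057)[0]
go([t[0],t[1],.006],80)"
```

```text
[[0.4832 0.3843 0.057 ]
 [0.4784 0.357  0.057 ]
 [0.488  0.4117 0.057 ]
 [0.4558 0.389  0.057 ]
 [0.5122 0.3794 0.057 ]]
[[0.4257 0.3624 0.025 ]
 [0.4361 0.4219 0.025 ]
 [0.5422 0.4054 0.025 ]
 [0.5314 0.3441 0.025 ]] [0.4839 0.3835 0.025 ]
0.0604 80.1
0.1074 -8.8
0.0623 -100.0
0.1072 170.2
[0.48306101 0.38359799 0.05717307] [0.44408781 0.38861106 0.02513932]
t 21.75 tcp [0.4792 0.3796 0.1602] w 0.0868 F [ 0.8 -0.3  0.3]
shift tool [0.1542 0.0056 0.0033]
  turn [-0.08 -0.04  0.07]
  turn [1.7992e+02 1.1000e-01 6.0000e-02]
axes y [ 0.175  0.985 -0.001] z [ 0.985 -0.175 -0.001] q6 [  56.7 -156.7]
```

```bash
python3 -m creep '[{"ax":0,"ay":0,"az":0,"tx":0.02,"ty":0.0055,"tz":0.004,"fingers":0.087},{"ax":0,"ay":0,"az":0,"tx":0.06,"ty":0.0055,"tz":0.004,"fingers":0.087},{"ax":0,"ay":0,"az":0,"tx":0.09,"ty":0.0055,"tz":0.004,"fingers":0.087},{"ax":0,"ay":0,"az":0,"tx":0.1,"ty":0.0055,"tz":0.004,"fingers":0.087},{"ax":0,"ay":0,"az":0,"tx":0.1,"ty":0.0055,"tz":0.004,"fingers":0.087}]'
python3 -c "
from seg import *
c=cap('wrist'); crop(c,220,130,420,280,4,'w24')
go([.4835,.384,.005],80)"
```

```text
time_s: 22.25
tcp_pos: [0.484, 0.3839, 0.0599]
eef_rot: [-111.8, 89.8, -121.9]
contact_force: [-0.6, -0.0, 0.5]
gripper_width: 0.087
t 22.3 tcp [0.4848 0.385  0.0615] w 0.0867 F [-0.9  0.3  0.5]
shift tool [ 0.0565 -0.0012 -0.0011]
  turn [-0.08  0.02  0.01]
  turn [ 1.7992e+02  2.0000e-02 -3.0000e-02]
axes y [ 0.175  0.985 -0.   ] z [ 0.985 -0.175  0.   ] q6 [  56.5 -156.6]
```

View pics/w24.png

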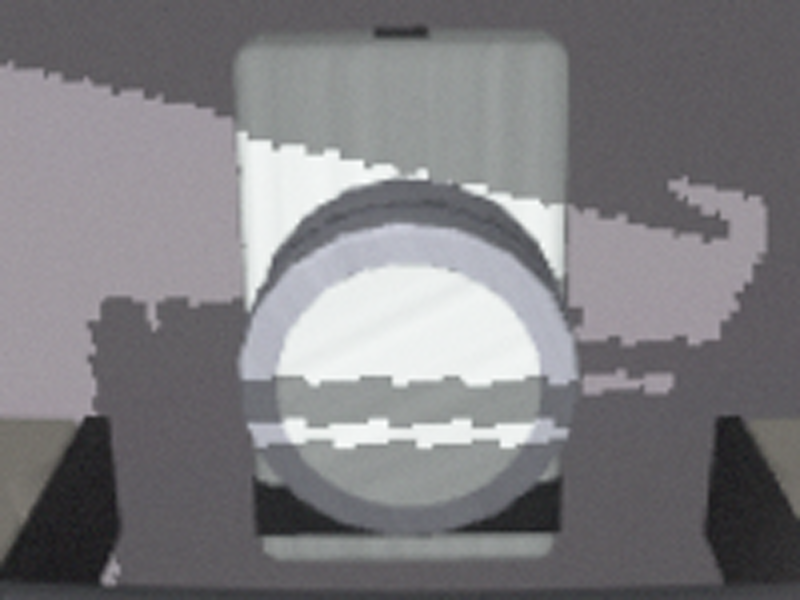

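Centred (tin spans crop columns 240–577, fingers 110–715). Descend and close.

```bash
python3 -m creep '[{"ax":0,"ay":0,"az":0,"tx":0.02,"ty":-0.0008,"tz":-0.001,"fingers":0.087},{"ax":0,"ay":0,"az":0,"tx":0.04,"ty":-0.0008,"tz":-0.001,"fingers":0.087},{"ax":0,"ay":0,"az":0,"tx":0.052,"ty":-0.0008,"tz":-0.001,"fingers":0.087},{"ax":0,"ay":0,"az":0,"tx":0.056,"ty":-0.0008,"tz":-0.001,"fingers":0.08},{"ax":0,"ay":0,"az":0,"tx":0.056,"ty":-0.0008,"tz":-0.001,"fingers":0.072}]'
python3 -m creep '[{"ax":0,"ay":0,"az":0,"tx":0,"ty":0,"tz":0,"fingers":0.066},{"ax":0,"ay":0,"az":0,"tx":0,"ty":0,"tz":0,"fingers":0.06},{"ax":0,"ay":0,"az":0,"tx":0,"ty":0,"tz":0,"fingers":0.05},{"ax":0,"ay":0,"az":0,"tx":0,"ty":0,"tz":0,"fingers":0.05},{"ax":0,"ay":0,"az":0,"tx":0,"ty":0,"tz":0,"fingers":0.05}]' 15
python3 -c "
from seg import *
c=cap('wrist'); crop(c,220,150,420,300,4,'w25')
go([.476,-.381,.16],90)"
```

```text
time_s: 22.8
tcp_pos: [0.4833, 0.3852, 0.0055]
eef_rot: [46.2, 90.0, 36.2]
contact_force: [-0.3, 0.6, -0.2]
gripper_width: 0.0775
time_s: 23.3
tcp_pos: [0.4833, 0.3852, 0.0056]
eef_rot: [51.7, 89.9, 41.6]
contact_force: [-1.0, -0.1, 6.4]
gripper_width: 0.058
t 23.35 tcp [0.4832 0.3852 0.0056] w 0.0577 F [-1.3 -0.7  5.2]
shift tool [-0.1549 -0.7556  0.1264]
  turn [-10.03   0.03  -0.04]
  turn [ 1.6997e+02 -6.0000e-02 -5.0000e-02]
axes y [0.174 0.985 0.001] z [ 0.985 -0.174  0.001] q6 [  56.6 -156.7]
```

View pics/w25.png

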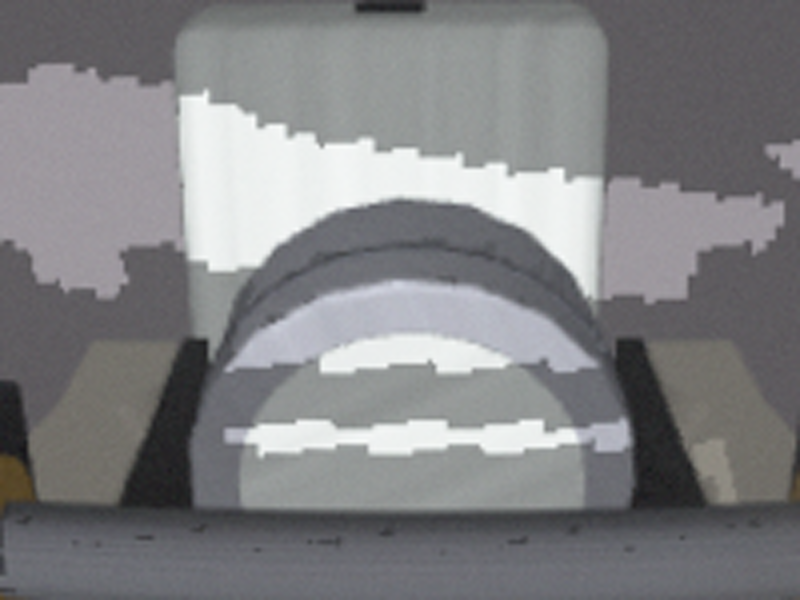

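```bash
python3 -m creep '[{"ax":0,"ay":0,"az":0,"tx":-0.01,"ty":0,"tz":0,"fingers":0.05},{"ax":0,"ay":0,"az":0,"tx":-0.03,"ty":0,"tz":0,"fingers":0.05},{"ax":0,"ay":0,"az":0,"tx":-0.07,"ty":0,"tz":0,"fingers":0.05},{"ax":0,"ay":0,"az":0,"tx":-0.11,"ty":-0.02,"tz":0.003,"fingers":0.05},{"ax":0,"ay":0,"az":0,"tx":-0.15,"ty":-0.04,"tz":0.007,"fingers":0.05}]'
python3 -m creep '[{"ax":-2,"ay":0,"az":0,"tx":-0.01,"ty":-0.045,"tz":0.008,"fingers":0.05},{"ax":-4,"ay":0,"az":0,"tx":-0.01,"ty":-0.093,"tz":0.017,"fingers":0.05},{"ax":-6,"ay":0,"az":0,"tx":-0.01,"ty":-0.141,"tz":0.025,"fingers":0.05},{"ax":-8,"ay":0,"az":0,"tx":-0.01,"ty":-0.189,"tz":0.033,"fingers":0.05},{"ax":-10,"ay":0,"az":0,"tx":-0.01,"ty":-0.237,"tz":0.041,"fingers":0.05}]'
python3 -m creep '[{"ax":0,"ay":0,"az":0,"tx":0,"ty":-0.049,"tz":0,"fingers":0.05},{"ax":0,"ay":0,"az":0,"tx":0,"ty":-0.098,"tz":0,"fingers":0.05},{"ax":0,"ay":0,"az":0,"tx":0,"ty":-0.147,"tz":0,"fingers":0.05},{"ax":0,"ay":0,"az":0,"tx":0,"ty":-0.196,"tz":0,"fingers":0.05},{"ax":0,"ay":0,"az":0,"tx":0,"ty":-0.245,"tz":0,"fingers":0.05}]'
python3 -c "
from seg import *
go([.476,-.381,.15],90)"
```

```text
time_s: 23.85
tcp_pos: [0.4824, 0.3438, 0.1564]
eef_rot: [-125.4, 90.0, -135.4]
contact_force: [0.9, -0.1, -0.8]
gripper_width: 0.0574
time_s: 24.35
tcp_pos: [0.4813, 0.102, 0.1655]
eef_rot: [47.5, 90.0, 47.6]
contact_force: [1.1, -0.7, -1.6]
gripper_width: 0.0578
time_s: 24.85
tcp_pos: [0.4813, -0.1431, 0.1656]
eef_rot: [13.4, 89.9, 13.4]
contact_force: [0.9, 0.5, -0.7]
gripper_width: 0.0578
t 24.85 tcp [ 0.4813 -0.1431  0.1656] w 0.0578 F [ 0.9  0.5 -0.7]
shift tool [ 0.0155 -0.2379 -0.0052]
  turn [-0.02  0.06 -0.01]
  turn [ 1.7998e+02 -2.0000e-02 -9.0000e-02]
axes y [0. 1. 0.] z [ 1.    -0.     0.001] q6 [  5.9 -95.9]
```

```bash
python3 -m creep '[{"ax":0,"ay":0,"az":0,"tx":0,"ty":-0.049,"tz":0,"fingers":0.05},{"ax":0,"ay":0,"az":0,"tx":0,"ty":-0.098,"tz":0,"fingers":0.05},{"ax":0,"ay":0,"az":0,"tx":0,"ty":-0.147,"tz":-0.003,"fingers":0.05},{"ax":0,"ay":0,"az":0,"tx":0,"ty":-0.196,"tz":-0.006,"fingers":0.05},{"ax":0,"ay":0,"az":0,"tx":0,"ty":-0.237,"tz":-0.006,"fingers":0.05}]'
python3 -m creep '[{"ax":0,"ay":0,"az":0,"tx":0.02,"ty":0,"tz":0,"fingers":0.05},{"ax":0,"ay":0,"az":0,"tx":0.03,"ty":0,"tz":0,"fingers":0.05},{"ax":0,"ay":0,"az":0,"tx":0.03,"ty":0,"tz":0,"fingers":0.05}]'
python3 -c "
from seg import *
c=cap('wrist'); crop(c,200,80,440,260,3.3,'w26')
for cn in blobs(orange(c),150):
    if cn[:,1].max()<290:
        p,ra=circ(onz(c,cn,.012)); print(cn.mean(0).round(),len(cn),p.round(4),ra.round(4), cn[:,1].max())
go([.4757,-.3812,-.012],90)"
```

```text
time_s: 25.35
tcp_pos: [0.4747, -0.3806, 0.1652]
eef_rot: [69.3, 90.0, 69.2]
contact_force: [1.2, 0.4, -1.5]
gripper_width: 0.0576
time_s: 25.65
tcp_pos: [0.4742, -0.3773, 0.1331]
eef_rot: [150.2, 89.8, 150.1]
contact_force: [-0.4, 0.2, -2.0]
gripper_width: 0.0574
[317. 176.] 230 [ 0.4688 -0.3832] 0.0391 209
t 25.7 tcp [ 0.475  -0.3774  0.1344] w 0.0574 F [0.8 0.3 0.1]
shift tool [ 0.1464 -0.0039  0.001 ]
  turn [-0.01 -0.1  -0.04]
  turn [ 1.7999e+02 -7.0000e-02  1.6000e-01]
axes y [0.    1.    0.001] z [ 1.    -0.    -0.002] q6 [-20. -70.]
```

View pics/w26.png

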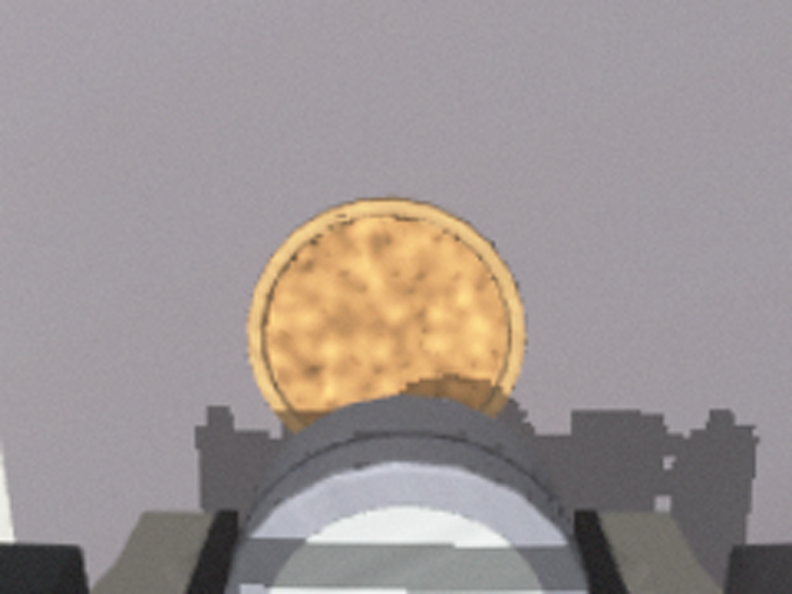

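```bash
python3 -c "
from seg import *
c=cap('wrist'); print(onz(c,[[317.1,139.7],[275.2,181],[359,181]],.012).round(4))
m=orange(c); cn=blobs(m,150)[0]
P=onz(c,cn,.012); P=P[cn[:,1]<200]; print(circ(P))
"
```

```text
[[ 0.432  -0.3824  0.012 ]
 [ 0.4747 -0.4261  0.012 ]
 [ 0.4748 -0.3392  0.012 ]]
(array([ 0.4689914 , -0.38334336]), np.float64(0.039377007606616686))
```

```bash
python3 -m creep '[{"ax":0,"ay":0,"az":0,"tx":0.02,"ty":-0.0045,"tz":0.001,"fingers":0.05},{"ax":0,"ay":0,"az":0,"tx":0.06,"ty":-0.0045,"tz":0.001,"fingers":0.05},{"ax":0,"ay":0,"az":0,"tx":0.1,"ty":-0.0045,"tz":0.001,"fingers":0.05},{"ax":0,"ay":0,"az":0,"tx":0.12,"ty":-0.0045,"tz":0.001,"fingers":0.05},{"ax":0,"ay":0,"az":0,"tx":0.125,"ty":-0.0045,"tz":0.001,"fingers":0.05}]'
python3 -m creep '[{"ax":0,"ay":0,"az":0,"tx":0,"ty":0,"tz":0,"fingers":0.05},{"ax":0,"ay":0,"az":0,"tx":0,"ty":0,"tz":0,"fingers":0.05}]'
python3 -c "
from seg import *
c=cap('wrist'); crop(c,200,110,440,290,3.3,'w27')
go([.4757,-.382,-.0124],90)
for v in range(170,260,5): print(v,dp(c,322,v).round(4))"
```

```text
time_s: 26.25
tcp_pos: [0.4758, -0.3814, 0.0083]
eef_rot: [156.6, 89.8, 156.6]
contact_force: [0.2, 0.1, -0.7]
gripper_width: 0.0578
time_s: 26.45
tcp_pos: [0.4781, -0.383, 0.0118]
eef_rot: [-29.2, 89.8, -29.1]
contact_force: [-0.5, -0.7, -0.5]
gripper_width: 0.0575
t 26.5 tcp [ 0.4781 -0.3831  0.0119] w 0.0577 F [-0.   0.3 -1. ]
shift tool [ 0.0243  0.0011 -0.0025]
  turn [0.01 0.16 0.08]
  turn [-1.7999e+02 -1.3000e-01  2.6000e-01]
axes y [-0.     1.    -0.001] z [1.    0.    0.003] q6 [-20.4 -69.6]
170 [ 0.4387 -0.383   0.0073]
175 [ 0.442  -0.383   0.0071]
180 [ 0.4451 -0.383   0.0075]
185 [ 0.4483 -0.383   0.0078]
190 [ 0.4523 -0.383   0.0057]
195 [ 0.455  -0.383   0.0078]
200 [ 0.4488 -0.3829  0.0358]
205 [ 0.45   -0.3829  0.0406]
210 [ 0.4488 -0.3828  0.0514]
215 [ 0.4492 -0.3828  0.0572]
220 [ 0.4495 -0.3828  0.0627]
225 [ 0.4522 -0.3828  0.0624]
230 [ 0.4545 -0.3828  0.063 ]
235 [ 0.4572 -0.3828  0.0629]
240 [ 0.4597 -0.3828  0.0632]
245 [ 0.4623 -0.3828  0.0635]
250 [ 0.4652 -0.3828  0.0632]
255 [ 0.4682 -0.3828  0.0628]
```

View pics/w27.png

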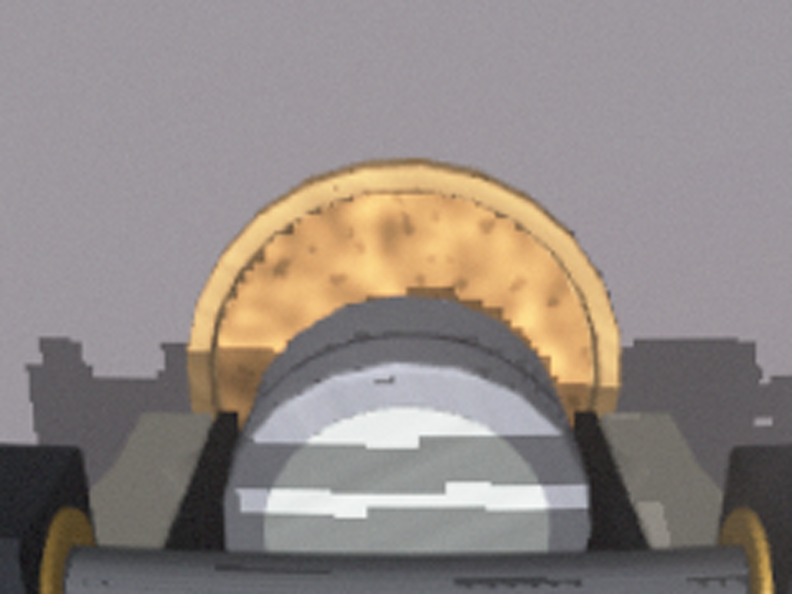

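```bash
python3 -m creep '[{"ax":0,"ay":0,"az":0,"tx":0.006,"ty":0,"tz":-0.0022,"fingers":0.05},{"ax":0,"ay":0,"az":0,"tx":0.012,"ty":0,"tz":-0.0022,"fingers":0.05},{"ax":0,"ay":0,"az":0,"tx":0.018,"ty":0,"tz":-0.0022,"fingers":0.05},{"ax":0,"ay":0,"az":0,"tx":0.021,"ty":0,"tz":-0.0022,"fingers":0.05},{"ax":0,"ay":0,"az":0,"tx":0.021,"ty":0,"tz":-0.0022,"fingers":0.05}]'
python3 -c "
from seg import *
c=cap('wrist'); crop(c,200,110,440,290,3.3,'w28')
go([.4757,-.382,-.0124],90)
for v in range(155,240,4): print(v,dp(c,322,v).round(4))"
```

```text
time_s: 27.0
tcp_pos: [0.474, -0.3826, -0.0119]
eef_rot: [159.9, 89.9, 159.9]
contact_force: [0.1, 0.5, -1.2]
gripper_width: 0.0577
t 27.05 tcp [ 0.4742 -0.3827 -0.0116] w 0.0575 F [-0.1  0.3  0. ]
shift tool [0.0008 0.0007 0.0015]
  turn [-0.04 -0.04 -0.01]
  turn [ 1.7996e+02 -2.0000e-02  6.0000e-02]
axes y [0.001 1.    0.   ] z [ 1.    -0.001 -0.001] q6 [-20.6 -69.5]
155 [ 0.4212 -0.3825  0.0035]
159 [ 0.4237 -0.3825  0.0023]
163 [ 0.4257 -0.3825  0.0037]
167 [ 0.428  -0.3825  0.004 ]
171 [ 0.4306 -0.3825  0.0028]
175 [ 0.4312 -0.3825  0.0097]
179 [ 0.4329 -0.3825  0.0117]
183 [ 0.4353 -0.3825  0.011 ]
187 [ 0.4388 -0.3825  0.007 ]
191 [ 0.4413 -0.3825  0.0066]
195 [ 0.4432 -0.3825  0.0081]
199 [ 0.4449 -0.3825  0.01  ]
203 [ 0.4449 -0.3825  0.0167]
207 [ 0.4453 -0.3825  0.0219]
211 [ 0.445  -0.3825  0.0284]
215 [ 0.445  -0.3824  0.034 ]
219 [ 0.4454 -0.3824  0.0382]
223 [ 0.4468 -0.3824  0.0397]
227 [ 0.4494 -0.3824  0.0385]
231 [ 0.4511 -0.3824  0.0393]
235 [ 0.4531 -0.3824  0.0395]
239 [ 0.455  -0.3824  0.04  ]
```

View pics/w28.png

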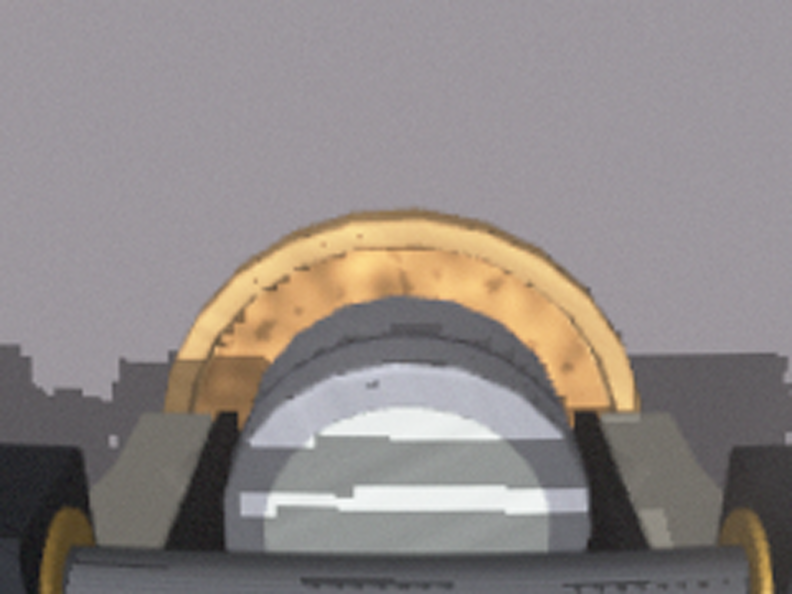

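```bash
python3 -m creep '[{"ax":0,"ay":0,"az":0,"tx":0,"ty":-0.0007,"tz":0.0013,"fingers":0.05},{"ax":0,"ay":0,"az":0,"tx":0.0005,"ty":-0.0007,"tz":0.0013,"fingers":0.05},{"ax":0,"ay":0,"az":0,"tx":0.001,"ty":-0.0007,"tz":0.0013,"fingers":0.05},{"ax":0,"ay":0,"az":0,"tx":0.001,"ty":-0.0007,"tz":0.0013,"fingers":0.05}]'
python3 -m creep '[{"ax":0,"ay":0,"az":0,"tx":0.0003,"ty":0,"tz":0,"fingers":0.058},{"ax":0,"ay":0,"az":0,"tx":0.0003,"ty":0,"tz":0,"fingers":0.062},{"ax":0,"ay":0,"az":0,"tx":0.0003,"ty":0,"tz":0,"fingers":0.07},{"ax":0,"ay":0,"az":0,"tx":0.0003,"ty":0,"tz":0,"fingers":0.085},{"ax":0,"ay":0,"az":0,"tx":0.0003,"ty":0,"tz":0,"fingers":0.085}]'
python3 -m creep '[{"ax":0,"ay":0,"az":0,"tx":-0.01,"ty":0,"tz":0,"fingers":0.087},{"ax":0,"ay":0,"az":0,"tx":-0.04,"ty":0,"tz":0,"fingers":0.087},{"ax":0,"ay":0,"az":0,"tx":-0.08,"ty":0,"tz":0,"fingers":0.087},{"ax":0,"ay":0,"az":0,"tx":-0.13,"ty":0,"tz":0,"fingers":0.087},{"ax":0,"ay":0,"az":0,"tx":-0.18,"ty":0,"tz":0,"fingers":0.087}]'
python3 -c "
from seg import *
c=cap('wrist'); crop(c,200,80,440,260,3.3,'w29')
go([.484,.383,.17],80.5)"
```

```text
time_s: 27.45
tcp_pos: [0.4757, -0.3834, -0.0121]
eef_rot: [32.3, 90.0, 32.3]
contact_force: [-0.1, 0.3, -1.1]
gripper_width: 0.0576
time_s: 27.95
tcp_pos: [0.4757, -0.3835, -0.0124]
eef_rot: [-30.4, 90.0, -30.5]
contact_force: [0.2, 0.1, -0.5]
gripper_width: 0.0804
time_s: 28.45
tcp_pos: [0.4751, -0.3833, 0.1701]
eef_rot: [-147.4, 90.0, -147.4]
contact_force: [1.6, -1.6, -0.6]
gripper_width: 0.0871
t 28.5 tcp [ 0.4789 -0.3862  0.1802] w 0.087 F [ 3.8 -2.7  9.9]
shift tool [0.0043 0.7692 0.0058]
  turn [9.55 0.63 0.39]
  turn [-170.44   -0.58    0.94]
axes y [-0.001  1.    -0.008] z [1.    0.001 0.01 ] q6 [-20.6 -69.5]
```

View pics/w29.png

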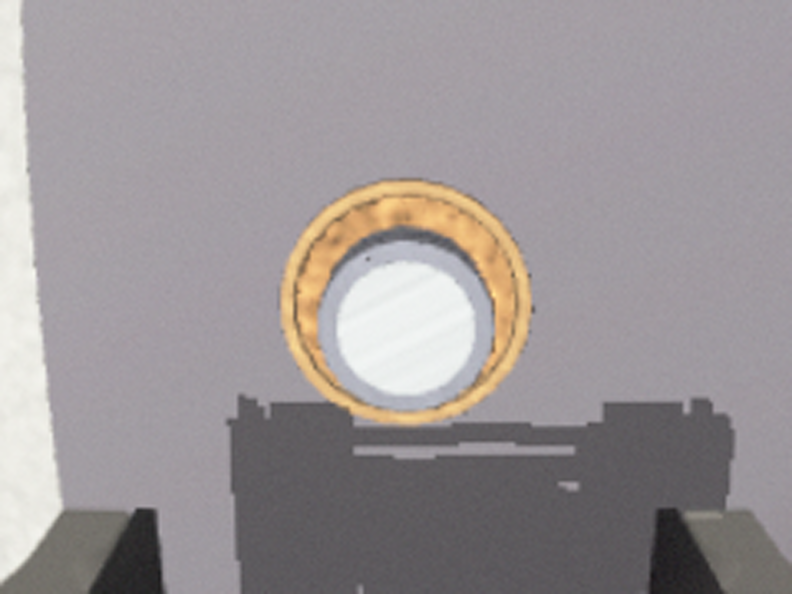

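```bash
python3 -m creep '[{"ax":0,"ay":0,"az":0,"tx":0,"ty":0.03,"tz":0.002,"fingers":0.087},{"ax":2,"ay":0,"az":0,"tx":0,"ty":0.078,"tz":0.005,"fingers":0.087},{"ax":3,"ay":0,"az":0,"tx":0,"ty":0.126,"tz":0.005,"fingers":0.087},{"ax":4,"ay":0,"az":0,"tx":0,"ty":0.174,"tz":0.005,"fingers":0.087},{"ax":5,"ay":0,"az":0,"tx":0,"ty":0.222,"tz":0.005,"fingers":0.087}]'
python3 -m creep '[{"ax":1,"ay":0,"az":0,"tx":0,"ty":0.048,"tz":0,"fingers":0.087},{"ax":2,"ay":0,"az":0,"tx":0,"ty":0.097,"tz":0,"fingers":0.087},{"ax":3,"ay":0,"az":0,"tx":0,"ty":0.145,"tz":0,"fingers":0.087},{"ax":4,"ay":0,"az":0,"tx":0,"ty":0.193,"tz":0,"fingers":0.087},{"ax":4.5,"ay":0,"az":0,"tx":0,"ty":0.24,"tz":0,"fingers":0.087}]'
python3 -c "
from seg import *
go([.484,.383,.17],80.5)"
```

```text
time_s: 29.0
tcp_pos: [0.4805, -0.1598, 0.1684]
eef_rot: [2.6, 89.9, -2.5]
contact_force: [0.8, 0.3, -0.3]
gripper_width: 0.0869
time_s: 29.5
tcp_pos: [0.5018, 0.0797, 0.1687]
eef_rot: [35.8, 89.9, 26.2]
contact_force: [0.9, -0.3, 0.9]
gripper_width: 0.087
t 29.5 tcp [0.5018 0.0797 0.1687] w 0.087 F [ 0.9 -0.3  0.9]
shift tool [-0.0011  0.2961 -0.0679]
  turn [-0.06  0.07 -0.05]
  turn [ 1.7994e+02 -8.0000e-02 -1.2000e-01]
axes y [0.166 0.986 0.001] z [ 0.986 -0.166  0.001] q6 [  31.2 -130.8]
```

```bash
python3 -m creep '[{"ax":0,"ay":0,"az":0,"tx":0,"ty":0.045,"tz":-0.01,"fingers":0.087},{"ax":0,"ay":0,"az":0,"tx":0,"ty":0.093,"tz":-0.021,"fingers":0.087},{"ax":0,"ay":0,"az":0,"tx":0,"ty":0.141,"tz":-0.032,"fingers":0.087},{"ax":0,"ay":0,"az":0,"tx":0,"ty":0.189,"tz":-0.043,"fingers":0.087},{"ax":0,"ay":0,"az":0,"tx":0,"ty":0.237,"tz":-0.054,"fingers":0.087}]'
python3 -m creep '[{"ax":0,"ay":0,"az":0,"tx":0,"ty":0.04,"tz":-0.009,"fingers":0.087},{"ax":0,"ay":0,"az":0,"tx":0.01,"ty":0.059,"tz":-0.014,"fingers":0.087},{"ax":0,"ay":0,"az":0,"tx":0.01,"ty":0.059,"tz":-0.014,"fingers":0.087},{"ax":0,"ay":0,"az":0,"tx":0.01,"ty":0.059,"tz":-0.014,"fingers":0.087}]'
python3 -c "
from seg import *
c=cap('wrist'); crop(c,220,80,420,230,4,'w30')
go([.484,.383,.0],80.5)"
```

```text
time_s: 30.0
tcp_pos: [0.4875, 0.3224, 0.1687]
eef_rot: [54.0, 89.9, 44.5]
contact_force: [0.4, -0.4, 0.1]
gripper_width: 0.087
time_s: 30.4
tcp_pos: [0.4835, 0.3803, 0.1572]
eef_rot: [-116.3, 89.9, -125.8]
contact_force: [0.0, 0.2, -0.0]
gripper_width: 0.087
t 30.45 tcp [0.4838 0.3799 0.1576] w 0.0872 F [-0.3 -1.  -0.3]
shift tool [ 0.1576  0.0032 -0.0003]
  turn [-0.05 -0.01  0.04]
  turn [1.7995e+02 6.0000e-02 2.0000e-02]
axes y [ 0.166  0.986 -0.001] z [ 0.986 -0.166 -0.   ] q6 [  56.3 -155.9]
```

View pics/w30.png

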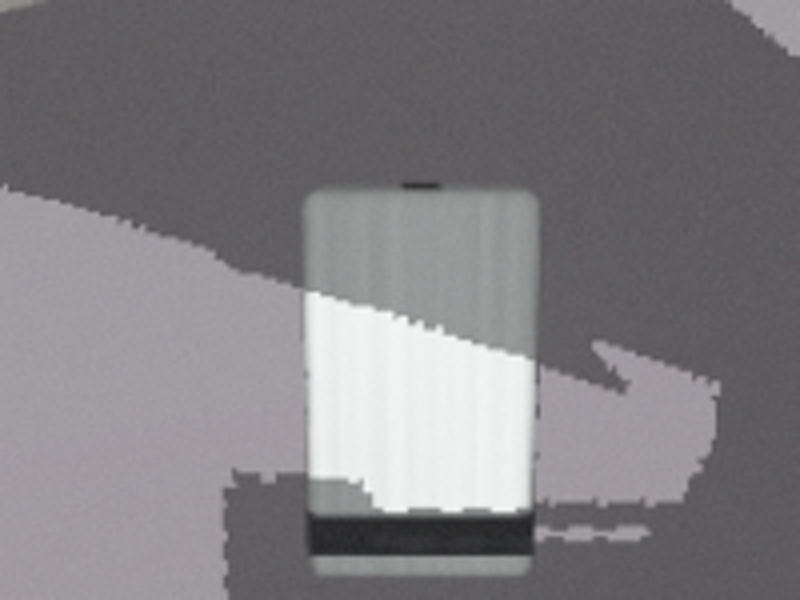

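```bash
python3 -c "
from seg import *
c=cap('wrist')
k=np.array([[303,191],[540,191],[534,576],[310,576]])/4+[220,80]
P=onz(c,k,.025);print(P.round(4),P.mean(0).round(4))
for i in range(4):
  v=P[(i+1)%4]-P[i]; print(np.linalg.norm(v).round(4),np.degrees(np.arctan2(v[1],v[0])).round(1))
print(dp(c,325,170))
go([P.mean(0)[0],P.mean(0)[1],-.018],80.6)"
```

```text
[[0.4259 0.362  0.025 ]
 [0.4359 0.422  0.025 ]
 [0.5414 0.4056 0.025 ]
 [0.531  0.3438 0.025 ]] [0.4836 0.3834 0.025 ]
0.0608 80.5
0.1068 -8.8
0.0627 -99.6
0.1066 170.2
[0.47519528 0.3842367  0.024773  ]
t 30.5 tcp [0.4841 0.3797 0.1579] w 0.087 F [ 0.6 -0.7  0.1]
shift tool [ 0.1759  0.0035 -0.0011]
  turn [-0.19  0.    0.  ]
  turn [ 1.7981e+02  0.0000e+00 -1.0000e-02]
axes y [ 0.167  0.986 -0.   ] z [ 0.986 -0.167  0.   ] q6 [  56.3 -155.9]
```

```bash
python3 -m creep '[{"ax":0,"ay":0,"az":0,"tx":0.03,"ty":0.0035,"tz":-0.001,"fingers":0.087},{"ax":0,"ay":0,"az":0,"tx":0.07,"ty":0.0035,"tz":-0.001,"fingers":0.087},{"ax":0,"ay":0,"az":0,"tx":0.1,"ty":0.0035,"tz":-0.001,"fingers":0.087},{"ax":0,"ay":0,"az":0,"tx":0.125,"ty":0.0035,"tz":-0.001,"fingers":0.087},{"ax":0,"ay":0,"az":0,"tx":0.13,"ty":0.0035,"tz":-0.001,"fingers":0.087}]'
python3 -m creep '[{"ax":0,"ay":0,"az":0,"tx":0,"ty":0,"tz":0,"fingers":0.087},{"ax":0,"ay":0,"az":0,"tx":0,"ty":0,"tz":0,"fingers":0.087}]'
python3 -c "
from seg import *
c=cap('wrist'); crop(c,200,110,440,290,3.3,'w31')
go([.4836,.3834,-.022],80.6)"
```

```text
time_s: 31.0
tcp_pos: [0.4827, 0.3817, 0.0252]
eef_rot: [-120.4, 89.7, -130.1]
contact_force: [-0.5, -0.6, 0.6]
gripper_width: 0.087
time_s: 31.2
tcp_pos: [0.4845, 0.3848, 0.0293]
eef_rot: [56.1, 89.9, 46.5]
contact_force: [0.5, -1.2, -0.1]
gripper_width: 0.087
t 31.25 tcp [0.4845 0.3851 0.0295] w 0.0872 F [-0.2  0.6  0.1]
shift tool [ 0.0515 -0.0019 -0.0007]
  turn [-0.15  0.08 -0.14]
  turn [ 1.7985e+02 -2.2000e-01 -1.3000e-01]
axes y [0.166 0.986 0.002] z [ 0.986 -0.166  0.001] q6 [  56.5 -156.1]
```

View pics/w31.png

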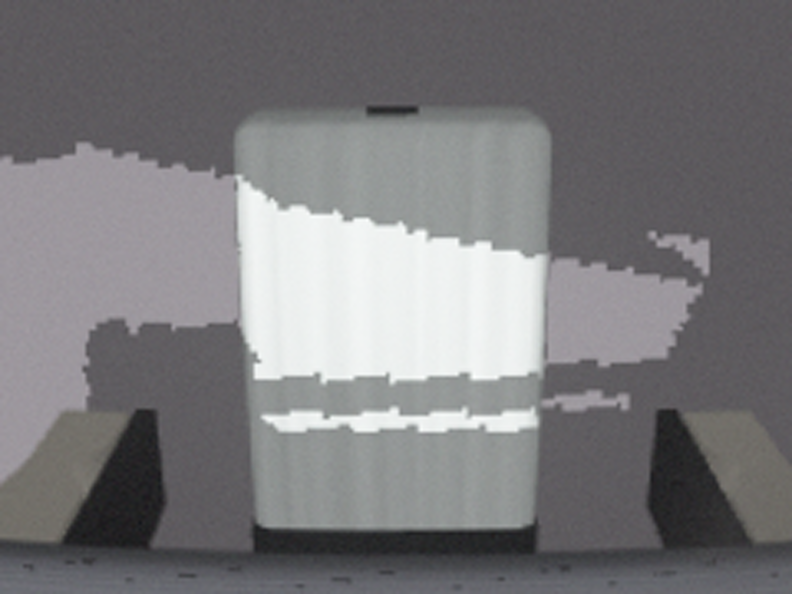

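```bash
python3 -m creep '[{"ax":0,"ay":0,"az":0,"tx":0.012,"ty":-0.002,"tz":-0.001,"fingers":0.087},{"ax":0,"ay":0,"az":0,"tx":0.03,"ty":-0.002,"tz":-0.001,"fingers":0.087},{"ax":0,"ay":0,"az":0,"tx":0.044,"ty":-0.002,"tz":-0.001,"fingers":0.087},{"ax":0,"ay":0,"az":0,"tx":0.051,"ty":-0.002,"tz":-0.001,"fingers":0.087},{"ax":0,"ay":0,"az":0,"tx":0.051,"ty":-0.002,"tz":-0.001,"fingers":0.08}]'
python3 -m creep '[{"ax":0,"ay":0,"az":0,"tx":0,"ty":0,"tz":0,"fingers":0.072},{"ax":0,"ay":0,"az":0,"tx":0,"ty":0,"tz":0,"fingers":0.066},{"ax":0,"ay":0,"az":0,"tx":0,"ty":0,"tz":0,"fingers":0.055},{"ax":0,"ay":0,"az":0,"tx":0,"ty":0,"tz":0,"fingers":0.055},{"ax":0,"ay":0,"az":0,"tx":0,"ty":0,"tz":0,"fingers":0.055}]' 25
python3 -c "
from seg import *
c=cap('wrist'); crop(c,200,110,440,290,3.3,'w32')
go([.596,.2025,.12],80.6)
for v in range(190,250,6): print(v,dp(c,322,v).round(4))"
```

```text
time_s: 31.75
tcp_pos: [0.4822, 0.3826, -0.0236]
eef_rot: [-83.0, 90.0, -92.5]
contact_force: [-0.3, -0.2, -0.3]
gripper_width: 0.0832
time_s: 32.25
tcp_pos: [0.4823, 0.3826, -0.0235]
eef_rot: [64.2, 90.0, 54.7]
contact_force: [0.2, 0.6, -0.2]
gripper_width: 0.0619
t 32.3 tcp [ 0.4823  0.3827 -0.0235] w 0.0617 F [ 0.9  0.6 -0.3]
shift tool [-0.1435 -0.1588  0.1421]
  turn [-0.15  0.   -0.  ]
  turn [ 1.7985e+02 -1.0000e-02 -0.0000e+00]
axes y [0.166 0.986 0.   ] z [ 0.986 -0.166  0.   ] q6 [  56.6 -156.1]
190 [0.4402 0.3898 0.0253]
196 [0.4433 0.3893 0.0249]
202 [0.4462 0.3888 0.0247]
208 [0.4492 0.3883 0.0246]
214 [0.4522 0.3878 0.0248]
220 [0.4551 0.3873 0.0252]
226 [0.4582 0.3868 0.0252]
232 [0.4611 0.3863 0.0255]
238 [0.4646 0.3857 0.0249]
244 [0.4675 0.3852 0.0256]
```

View pics/w32.png

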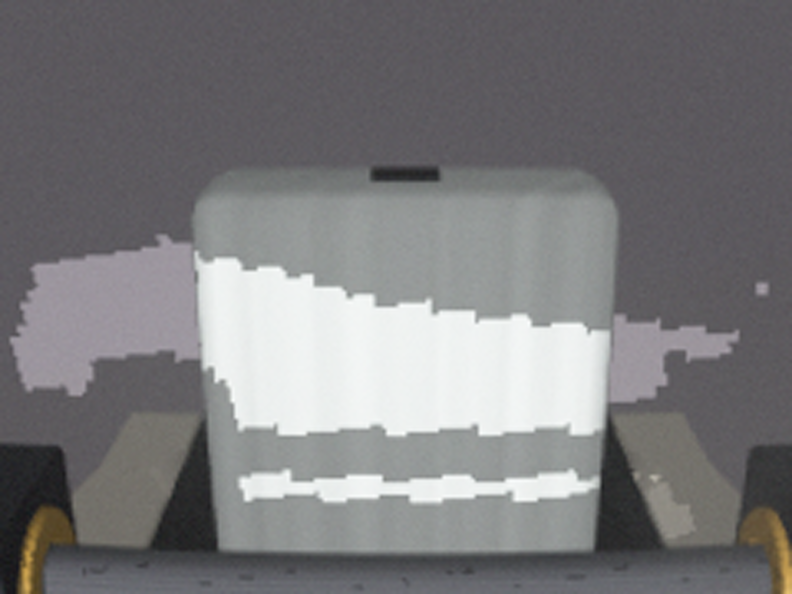

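```bash
python3 -m creep '[{"ax":0,"ay":0,"az":0,"tx":-0.01,"ty":0,"tz":0,"fingers":0.055},{"ax":0,"ay":0,"az":0,"tx":-0.03,"ty":0,"tz":0,"fingers":0.055},{"ax":0,"ay":0,"az":0,"tx":-0.07,"ty":0,"tz":0,"fingers":0.055},{"ax":0,"ay":0,"az":0,"tx":-0.11,"ty":0,"tz":0,"fingers":0.055},{"ax":0,"ay":0,"az":0,"tx":-0.15,"ty":-0.01,"tz":0.01,"fingers":0.055}]'
python3 -m creep '[{"ax":0,"ay":0,"az":0,"tx":-0.01,"ty":-0.03,"tz":0.025,"fingers":0.055},{"ax":0,"ay":0,"az":0,"tx":-0.01,"ty":-0.06,"tz":0.055,"fingers":0.055},{"ax":0,"ay":0,"az":0,"tx":-0.01,"ty":-0.095,"tz":0.085,"fingers":0.055},{"ax":0,"ay":0,"az":0,"tx":-0.01,"ty":-0.13,"tz":0.115,"fingers":0.055},{"ax":0,"ay":0,"az":0,"tx":-0.01,"ty":-0.148,"tz":0.131,"fingers":0.055}]'
python3 -m creep '[{"ax":0,"ay":0,"az":0,"tx":0,"ty":0,"tz":0,"fingers":0.055},{"ax":0,"ay":0,"az":0,"tx":0,"ty":0,"tz":0,"fingers":0.055}]'
python3 -c "
from seg import *
c=cap('wrist'); crop(c,200,60,440,240,3.3,'w33')
go([.596,.2025,-.0175],80.3)"
```

```text
time_s: 32.8
tcp_pos: [0.4898, 0.3715, 0.1286]
eef_rot: [155.8, 90.0, 146.3]
contact_force: [1.3, 0.7, -1.8]
gripper_width: 0.0616
time_s: 33.3
tcp_pos: [0.5959, 0.2003, 0.1372]
eef_rot: [-99.8, 90.0, -109.4]
contact_force: [0.0, -0.8, -1.8]
gripper_width: 0.0617
time_s: 33.5
tcp_pos: [0.5951, 0.2026, 0.1368]
eef_rot: [170.8, 90.0, 161.1]
contact_force: [-0.1, -0.5, -2.5]
gripper_width: 0.0618
t 33.55 tcp [0.5948 0.2034 0.1368] w 0.062 F [ 0.3 -0.6 -1.7]
shift tool [ 0.1543 -0.0007  0.0013]
  turn [ 0.12 -0.01 -0.01]
  turn [-1.7988e+02  1.0000e-02 -2.0000e-02]
axes y [0.166 0.986 0.   ] z [ 0.986 -0.166 -0.   ] q6 [  36.6 -136.2]
```

View pics/w33.png

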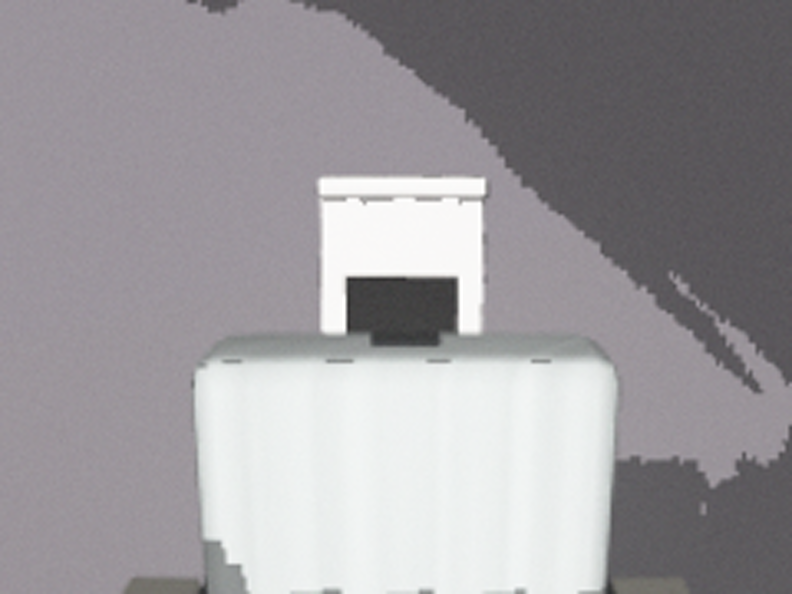

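```bash
python3 -c "
from seg import *
c=cap('wrist')
k=np.array([[318,178.5],[487,178.5],[320,194],[485,194]])/3.3+[200,60]
P=onz(c,k,.017);print(P.round(4))
d=P[1]-P[0]; print(np.linalg.norm(d),np.degrees(np.arctan2(d[1],d[0])))
a=np.radians(-9.75); u=np.array([np.cos(a),np.sin(a)])
C=P[:2].mean(0)[:2]+.068*u; print('centre',C, P[2:].mean(0)[:2]+.062*u)
t=C-.0013*u
go([t[0],t[1],-.0175],80.25)"
```

```text
[[0.5227 0.1899 0.017 ]
 [0.531  0.2393 0.017 ]
 [0.5274 0.1897 0.017 ]
 [0.5355 0.238  0.017 ]]
0.05008791161461399 80.41692117242171
centre [0.59388318 0.20311122] [0.59256966 0.20335131]
t 33.6 tcp [0.5947 0.2039 0.1368] w 0.0619 F [ 0.8  0.1 -1.2]
shift tool [ 0.1543 -0.0009 -0.002 ]
  turn [ 0.22 -0.01 -0.01]
  turn [-1.7978e+02  2.0000e-02 -1.0000e-02]
axes y [0.166 0.986 0.   ] z [ 0.986 -0.166 -0.   ] q6 [  36.7 -136.2]
```

```bash
python3 -m creep '[{"ax":0.2,"ay":0,"az":0,"tx":0.03,"ty":-0.001,"tz":-0.002,"fingers":0.055},{"ax":0.2,"ay":0,"az":0,"tx":0.07,"ty":-0.001,"tz":-0.002,"fingers":0.055},{"ax":0.2,"ay":0,"az":0,"tx":0.1,"ty":-0.001,"tz":-0.002,"fingers":0.055},{"ax":0.2,"ay":0,"az":0,"tx":0.12,"ty":-0.001,"tz":-0.002,"fingers":0.055},{"ax":0.2,"ay":0,"az":0,"tx":0.13,"ty":-0.001,"tz":-0.002,"fingers":0.055}]'
python3 -m creep '[{"ax":0,"ay":0,"az":0,"tx":0,"ty":0,"tz":0,"fingers":0.055},{"ax":0,"ay":0,"az":0,"tx":0,"ty":0,"tz":0,"fingers":0.055}]'
python3 -c "
from seg import *
c=cap('wrist'); crop(c,200,90,440,270,3.3,'w34')
go([.5925,.2033,-.0175],80.25)
for v in range(130,210,4): print(v,dp(c,322,v).round(4))"
```

```text
time_s: 34.1
tcp_pos: [0.5913, 0.2032, 0.0046]
eef_rot: [-138.3, 89.8, -147.9]
contact_force: [0.6, 0.3, -1.6]
gripper_width: 0.0616
time_s: 34.3
tcp_pos: [0.5934, 0.2037, 0.0076]
eef_rot: [31.9, 89.9, 22.2]
contact_force: [-0.2, 0.4, -1.7]
gripper_width: 0.0621
t 34.35 tcp [0.5938 0.2037 0.008 ] w 0.062 F [ 0.7  0.2 -1.1]
shift tool [ 0.0255 -0.0006 -0.0012]
  turn [ 0.06  0.09 -0.07]
  turn [-1.7994e+02  1.2000e-01  1.5000e-01]
axes y [0.168 0.986 0.001] z [ 0.986 -0.168  0.002] q6 [  36.7 -136.4]
130 [0.5282 0.2148 0.0165]
134 [0.5302 0.2145 0.0183]
138 [0.5338 0.2139 0.0085]
142 [0.5362 0.2135 0.0082]
146 [0.5385 0.2131 0.009 ]
150 [0.5407 0.2127 0.01  ]
154 [0.5433 0.2122 0.009 ]
158 [0.5459 0.2118 0.0082]
162 [0.5405 0.2128 0.046 ]
166 [0.541  0.2127 0.0528]
170 [0.5423 0.2125 0.0551]
174 [0.544  0.2122 0.0558]
178 [0.5457 0.2119 0.0563]
182 [0.5477 0.2115 0.0557]
186 [0.5498 0.2112 0.0551]
190 [0.5515 0.2109 0.0559]
194 [0.5535 0.2106 0.0556]
198 [0.5556 0.2102 0.0551]
202 [0.5571 0.2099 0.0563]
206 [0.5592 0.2096 0.056 ]
```

View pics/w34.png

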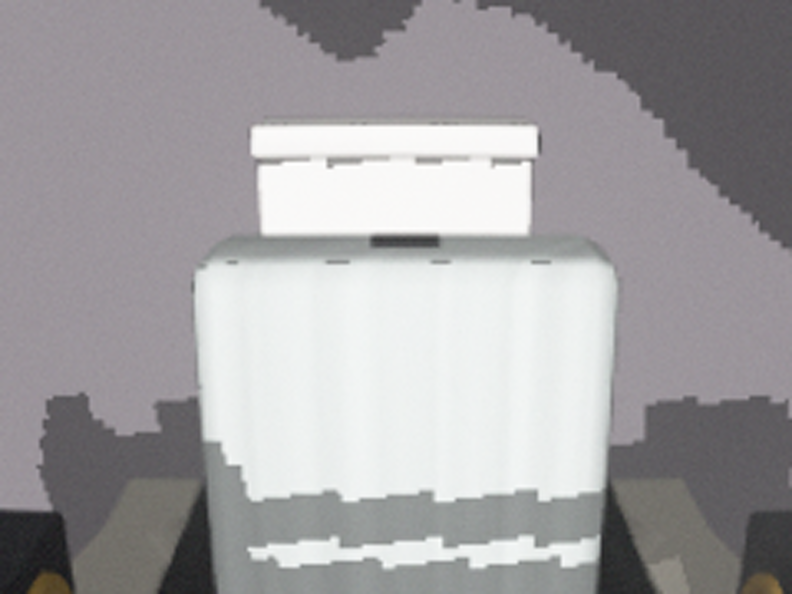

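```bash
python3 -m creep '[{"ax":0,"ay":0,"az":0,"tx":0.006,"ty":-0.0017,"tz":-0.001,"fingers":0.055},{"ax":0,"ay":0,"az":0,"tx":0.013,"ty":-0.0017,"tz":-0.001,"fingers":0.055},{"ax":0,"ay":0,"az":0,"tx":0.019,"ty":-0.0017,"tz":-0.001,"fingers":0.055},{"ax":0,"ay":0,"az":0,"tx":0.022,"ty":-0.0017,"tz":-0.001,"fingers":0.055},{"ax":0,"ay":0,"az":0,"tx":0.022,"ty":-0.0017,"tz":-0.001,"fingers":0.055}]'
python3 -c "
from seg import *
c=cap('wrist'); crop(c,200,90,440,270,3.3,'w35')
go([.5925,.2033,-.0175],80.25)
for v in range(122,200,3): print(v,dp(c,322,v).round(4))"
```

```text
time_s: 34.85
tcp_pos: [0.5913, 0.2009, -0.0162]
eef_rot: [-135.0, 89.9, -144.7]
contact_force: [-0.8, 0.5, -1.3]
gripper_width: 0.0619
t 34.9 tcp [ 0.5915  0.2011 -0.0158] w 0.0614 F [-0.3  0.3 -1.3]
shift tool [0.0017 0.0023 0.0006]
  turn [ 0.   -0.03  0.03]
  turn [-1.8e+02 -5.0e-02 -4.0e-02]
axes y [ 0.169  0.986 -0.001] z [ 0.986 -0.169 -0.   ] q6 [  36.7 -136.4]
122 [0.5208 0.2131 0.0022]
125 [0.5223 0.2129 0.0034]
128 [0.5239 0.2126 0.0035]
131 [0.5256 0.2123 0.0026]
134 [0.5258 0.2123 0.0149]
137 [0.527  0.2121 0.0174]
140 [0.5286 0.2118 0.0166]
143 [0.53   0.2116 0.017 ]
146 [0.5319 0.2113 0.0148]
149 [0.5343 0.2108 0.0092]
152 [0.5358 0.2106 0.0092]
155 [0.5374 0.2103 0.0094]
158 [0.5389 0.21   0.0096]
161 [0.5389 0.2101 0.0176]
164 [0.5391 0.21   0.0239]
167 [0.5398 0.2099 0.0272]
170 [0.5405 0.2098 0.0304]
173 [0.5419 0.2096 0.0305]
176 [0.5431 0.2094 0.0311]
179 [0.5444 0.2091 0.0315]
182 [0.5457 0.2089 0.0322]
185 [0.547  0.2087 0.0323]
188 [0.5483 0.2085 0.0329]
191 [0.5502 0.2081 0.0313]
194 [0.5513 0.208  0.0326]
197 [0.5527 0.2077 0.0324]
```

View pics/w35.png

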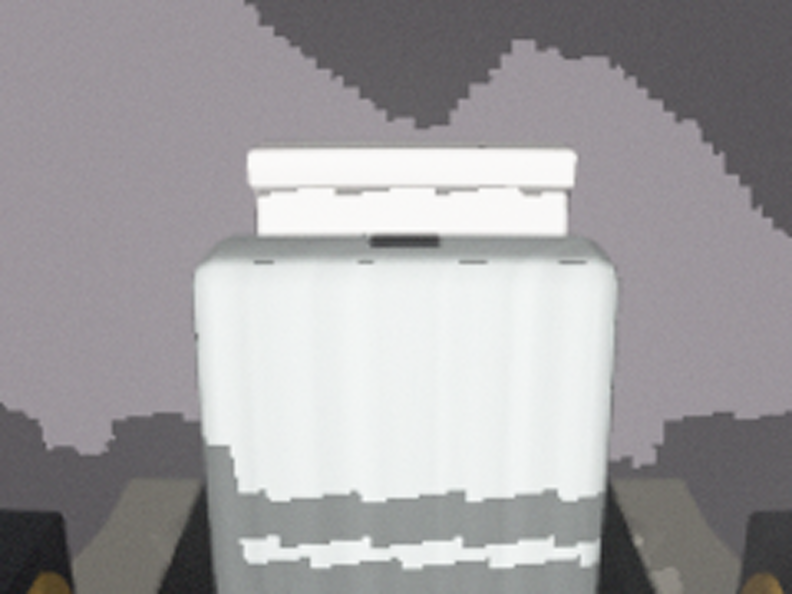

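```bash
python3 -m creep '[{"ax":0,"ay":0,"az":0,"tx":0,"ty":0.001,"tz":0.0008,"fingers":0.055},{"ax":0,"ay":0,"az":0,"tx":0.0007,"ty":0.001,"tz":0.0008,"fingers":0.055},{"ax":0,"ay":0,"az":0,"tx":0.0014,"ty":0.001,"tz":0.0008,"fingers":0.055},{"ax":0,"ay":0,"az":0,"tx":0.002,"ty":0.001,"tz":0.0008,"fingers":0.055},{"ax":0,"ay":0,"az":0,"tx":0.002,"ty":0.001,"tz":0.0008,"fingers":0.055}]'
python3 -m creep '[{"ax":0,"ay":0,"az":0,"tx":0,"ty":0,"tz":0,"fingers":0.063},{"ax":0,"ay":0,"az":0,"tx":0,"ty":0,"tz":0,"fingers":0.07},{"ax":0,"ay":0,"az":0,"tx":0,"ty":0,"tz":0,"fingers":0.08},{"ax":0,"ay":0,"az":0,"tx":0,"ty":0,"tz":0,"fingers":0.087},{"ax":0,"ay":0,"az":0,"tx":0,"ty":0,"tz":0,"fingers":0.087}]'
python3 -m creep '[{"ax":0,"ay":0,"az":0,"tx":-0.01,"ty":0,"tz":0,"fingers":0.087},{"ax":0,"ay":0,"az":0,"tx":-0.04,"ty":0,"tz":0,"fingers":0.087},{"ax":0,"ay":0,"az":0,"tx":-0.08,"ty":0,"tz":0,"fingers":0.087},{"ax":0,"ay":0,"az":0,"tx":-0.13,"ty":0,"tz":0,"fingers":0.087},{"ax":0,"ay":0,"az":0,"tx":-0.17,"ty":0,"tz":0,"fingers":0.087}]'
python3 -c "
from seg import *
c=cap('wrist'); crop(c,200,60,440,240,3.3,'w36')
go([.45,-.55,.3],90)"
```

```text
time_s: 35.4
tcp_pos: [0.5926, 0.2021, -0.0174]
eef_rot: [21.1, 90.0, 11.3]
contact_force: [-0.5, 0.1, -1.5]
gripper_width: 0.0617
time_s: 35.9
tcp_pos: [0.5926, 0.2022, -0.0174]
eef_rot: [56.7, 90.0, 46.9]
contact_force: [-0.1, 0.1, -1.1]
gripper_width: 0.0852
time_s: 36.4
tcp_pos: [0.5931, 0.2022, 0.1563]
eef_rot: [32.4, 89.9, 22.7]
contact_force: [1.2, 0.3, -0.8]
gripper_width: 0.0869
t 36.45 tcp [0.5964 0.2034 0.1638] w 0.087 F [2.7 1.9 7.8]
shift tool [-0.1413 -0.7664 -0.0165]
  turn [-9.66  0.61 -0.31]
  turn [170.33  -0.47  -0.91]
axes y [0.168 0.986 0.006] z [ 0.986 -0.168  0.01 ] q6 [  36.7 -136.4]
```

View pics/w36.png

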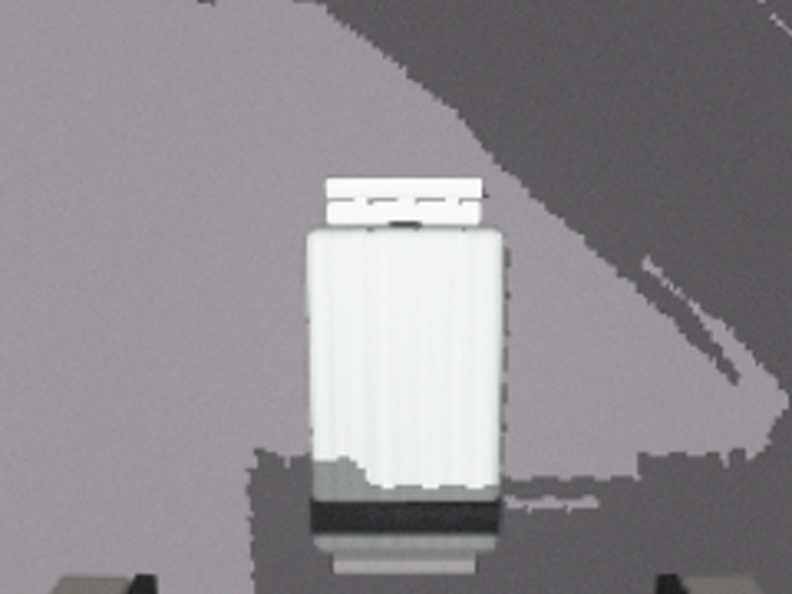

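```bash
python3 -m creep '[{"ax":0,"ay":0,"az":0,"tx":-0.03,"ty":-0.02,"tz":-0.01,"fingers":0.087},{"ax":0,"ay":0,"az":0,"tx":-0.06,"ty":-0.05,"tz":-0.02,"fingers":0.087},{"ax":0,"ay":0,"az":0,"tx":-0.09,"ty":-0.09,"tz":-0.03,"fingers":0.087},{"ax":0,"ay":0,"az":0,"tx":-0.11,"ty":-0.13,"tz":-0.04,"fingers":0.087},{"ax":0,"ay":0,"az":0,"tx":-0.12,"ty":-0.175,"tz":-0.05,"fingers":0.087}]'
python3 -m creep '[{"ax":0,"ay":0,"az":0,"tx":0,"ty":-0.048,"tz":0,"fingers":0.087},{"ax":0,"ay":0,"az":0,"tx":0,"ty":-0.096,"tz":0,"fingers":0.087},{"ax":0,"ay":0,"az":0,"tx":0,"ty":-0.144,"tz":0,"fingers":0.087},{"ax":0,"ay":0,"az":0,"tx":0,"ty":-0.192,"tz":0,"fingers":0.087},{"ax":0,"ay":0,"az":0,"tx":0,"ty":-0.24,"tz":0,"fingers":0.087}]'
python3 -m creep '[{"ax":0,"ay":0,"az":0,"tx":0,"ty":-0.048,"tz":0,"fingers":0.087},{"ax":0,"ay":0,"az":0,"tx":0,"ty":-0.096,"tz":0,"fingers":0.087},{"ax":0,"ay":0,"az":0,"tx":0,"ty":-0.144,"tz":0,"fingers":0.087},{"ax":0,"ay":0,"az":0,"tx":0,"ty":-0.192,"tz":0,"fingers":0.087},{"ax":0,"ay":0,"az":0,"tx":0,"ty":-0.24,"tz":0,"fingers":0.087}]'
python3 -m creep '[{"ax":0,"ay":0,"az":0,"tx":0,"ty":-0.048,"tz":0,"fingers":0.087},{"ax":0,"ay":0,"az":0,"tx":0,"ty":-0.096,"tz":0,"fingers":0.087},{"ax":0,"ay":0,"az":0,"tx":0,"ty":-0.144,"tz":0,"fingers":0.087},{"ax":0,"ay":0,"az":0,"tx":0,"ty":-0.192,"tz":0,"fingers":0.087},{"ax":0,"ay":0,"az":0,"tx":0,"ty":-0.2,"tz":0,"fingers":0.087}]'
python3 -m creep '[{"ax":0,"ay":0,"az":0,"tx":0,"ty":0,"tz":0,"fingers":0.087},{"ax":0,"ay":0,"az":0,"tx":0,"ty":0,"tz":0,"fingers":0.087}]'
python3 -c "
from seg import *
c=cap('top'); cv2.imwrite('pics/tF.png',c['pixels']); crop(c,215,140,415,290,4,'tFc')
d=cap('side'); crop(d,240,140,420,290,4,'sF')
go([.45,-.55,.3],90)"
```

```text
time_s: 36.95
tcp_pos: [0.5136, 0.0371, 0.2756]
eef_rot: [26.0, 89.8, 16.3]
contact_force: [0.5, -0.2, -0.8]
gripper_width: 0.0867
time_s: 37.45
tcp_pos: [0.4722, -0.2002, 0.2737]
eef_rot: [5.7, 89.9, -4.0]
contact_force: [0.7, -0.4, 0.6]
gripper_width: 0.0872
time_s: 37.95
tcp_pos: [0.4316, -0.4369, 0.2735]
eef_rot: [-19.8, 89.9, -29.6]
contact_force: [0.8, 1.0, 1.1]
gripper_width: 0.0868
time_s: 38.45
tcp_pos: [0.3962, -0.636, 0.2708]
eef_rot: [161.2, 89.9, 151.2]
contact_force: [1.9, 0.8, -0.9]
gripper_width: 0.087
time_s: 38.65
tcp_pos: [0.3986, -0.6315, 0.2728]
eef_rot: [66.1, 90.0, 56.3]
contact_force: [0.0, 0.2, 0.3]
gripper_width: 0.0868
t 38.75 tcp [ 0.3992 -0.6309  0.2736] w 0.0871 F [ 0.1  0.1 -0.4]
shift tool [-0.0264  0.0883  0.0365]
  turn [-9.67  0.05  0.04]
  turn [ 1.7033e+02  5.0000e-02 -8.0000e-02]
axes y [ 0.168  0.986 -0.001] z [ 0.986 -0.168  0.001] q6 [-42.8 -56.9]
```

View pics/tF.png

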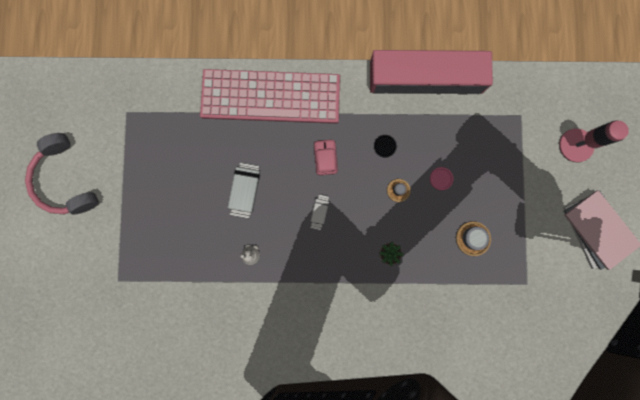

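View pics/tFc.png

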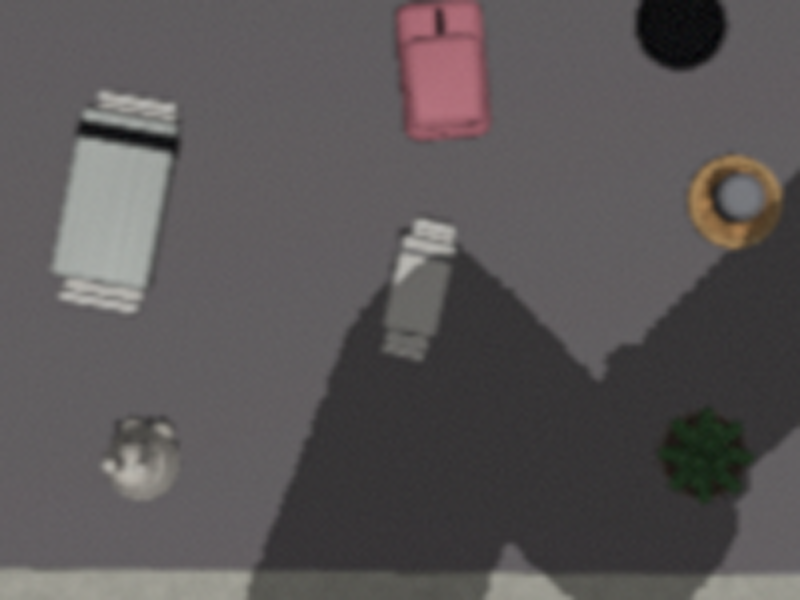

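View pics/sF.png

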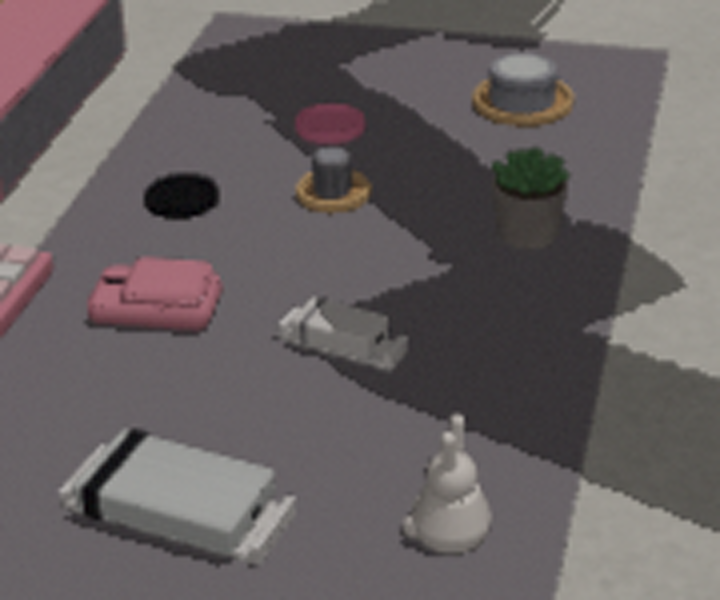

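```bash
python3 -c "
from seg import *
c=cap('top'); o=[215,140]
f=lambda x,y,z: onz(c,[[x/4+215,y/4+140]],z)[0][:2].round(4)
print('dial',f(742,198,.039),'dish',f(735,202,.012))
crop(c,440,205,510,265,10,'tT')
print('big',np.mean([f(81,108,.031),f(179,122,.031),f(148,290,.031),f(53,272,.031)],axis=0))
print('lc',np.mean([f(98,91,.017),f(178,104,.017),f(137,313,.017),f(59,298,.017)],axis=0))
print('sm',np.mean([f(403,228,.027),f(455,243,.027),f(436,340,.027),f(384,325,.027)],axis=0))
print('sc',np.mean([f(417,219,.016),f(457,227,.016),f(423,361,.016),f(382,353,.016)],axis=0))
a=cv2.imread('pics/top0.png').astype(int); b=c['pixels'].astype(int)
for n,(x0,y0,x1,y1) in dict(rabbit=(235,238,265,270)).items():
  print(n,np.abs(a-b)[y0:y1,x0:x1].mean())
h=cv2.cvtColor(cv2.imread('pics/top0.png'),cv2.COLOR_BGR2HSV);g=cv2.cvtColor(c['pixels'],cv2.COLOR_BGR2HSV)
for q in(h,g):
  m=(q[...,0]>40)&(q[...,0]<85)&(q[...,1]>90); m[:,:360]=0; m[:,420:]=0; ys,xs=np.nonzero(m[230:275]); print(xs.mean(),ys.mean()+230,len(xs))
"
```

```text
dial [ 0.5976 -0.1928] dish [ 0.5981 -0.1933]
big [0.59555 0.2006 ]
lc [0.595  0.2012]
sm [0.542925 0.0085  ]
sc [0.539875 0.008275]
rabbit 0.9364583333333333
390.64777327935224 253.3643724696356 247
390.5265486725664 253.42920353982302 226
```

View pics/tT.png

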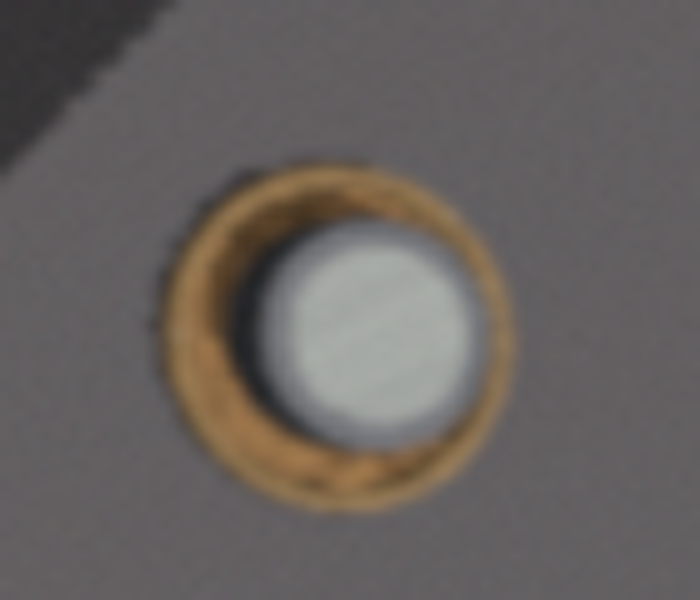

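```bash
python3 -c "
from seg import *
c=cap('top'); p=c['pixels'][190:235,300:340]; p=np.clip(p.astype(float)*1.6,0,255).astype(np.uint8)
cv2.imwrite('pics/tS.png',cv2.resize(p,None,fx=13,fy=13,interpolation=cv2.INTER_CUBIC))
M=np.array([np.cos(np.radians(-13.5)),np.sin(np.radians(-13.5))])
g=cv2.cvtColor(c['pixels'],cv2.COLOR_BGR2GRAY)
print(proj(c,np.array([[.5397,.010,.02]])))
"
```

```text
[[319.27999544 212.40921526]]
```

View pics/tS.png

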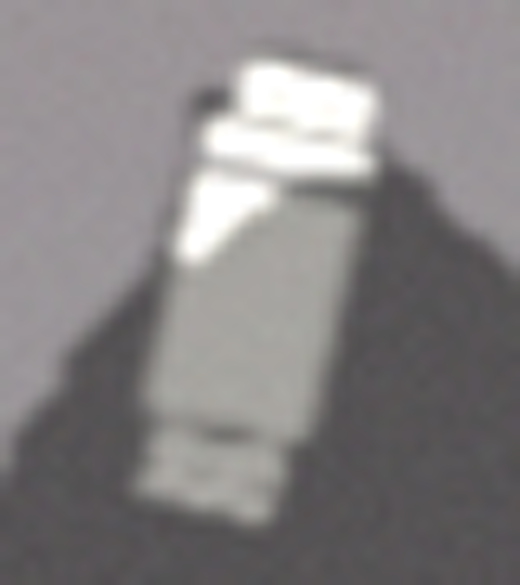

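```bash
python3 -c "
from plant import order
print(order.close_job())"
```

```text
the job is handed in; nothing more can be done
None
```

The stack is taken apart and all four gadgets are in their places. The job was handed in at about 39 s of the 118 s allowed, with the arm clear of everything.

**What I did:** I moved the dial into the small wooden dish, the pocket drive into the short cradle, the tin into the wide dish and the big drive into the long cradle, in that order. Each one was lowered to within about 1 mm of its support before release.

**Final checks (top and side views):**
- **Dial and big drive:** the dial is within about 1 mm of the centre of its dish, and the big drive within about 1 mm of the centre of its cradle.
- **Tin:** it looks centred once the viewing angle is allowed for.
- **Plant and rabbit:** neither has moved.

**What failed or disagreed:**
- **First grasp missed:** the fingertips sit about 31 mm behind the reported TCP, so the fingers first closed above the dial. They touched nothing, and I corrected for this from then on.
- **Camera offset:** the wrist and top cameras differed by 2–3 mm in x. I relied on the wrist camera for placing.
- **Pocket drive position:** my estimates disagree. Corner picks in the top view put it about 3 mm off-centre lengthwise, while a zoomed view and the wrist-camera gap put it within about 1 mm. It lies between both end lips either way.

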